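# Load the insert warmer, shut it and prove its breaker

## Robot

A 7-joint arm with a two-finger parallel gripper is mounted at the origin on the work surface. World frame = base frame: x ahead of the robot, y to its left, z up, the work surface at z = 0. Lengths are in m, angles in degrees, forces in N, time in s.
With the tool pointing down it reaches from about 0.35 to 0.9 m from the base axis. Payload 7.2 kg.
Tool frame: the origin (TCP) lies at the centre of the arm's flange, where the gripper is bolted on; the fingertips stand 182 mm ahead of it and the grasp point (between the pads) lies 163 mm ahead of it (bot.finger_overhang is the distance from the TCP to the fingertips, in m); z points along the fingers, y is the line along which they close (so a half turn about z gives the same grasp; the last joint's range is limited). The gripper opens to 88 mm and grips with 3 to 60 N. Pads are 20 mm wide; open, the fingers measure 115 mm over their backs; the gripper's body (75 mm by 178 mm) begins 61 mm behind the grasp point.
Start: joints at [-3.908, 23.554, -0.728, 91.456, 0.321, 64.991, -4.71], TCP at [0.625, -0, 0.405] pointing down, gripper open.
Joint ranges: [-169.25, 169.25], [-16.82, 113.86], [-84.01, 82.57], [7.8, 145.47], [-59.2, 239.2], [7.22, 106.19], [-163.78, 163.78]. Speed limits (degrees/s): [136.94, 136.94, 172.46, 172.46, 180, 180, 180].

## Interface

Orientations are given as a 3x3 rotation matrix whose columns are the frame's x, y, z axes.
In Python, from plant import observe, read_camera, bot gives the robot as it stands.
- The arm moves only by the shell command python3 -m jog 'ROWS' [FORCE]. ROWS is JSON, a list of rows, each an object of numbers: "gripper": the opening, from -1 (shut) to 1 (fully open); "tx", "ty", "tz": the shift along the tool's x, y, z normalised to -1 to 1, where 1 is 200 mm; "wx", "wy", "wz": the turn, a rotation vector about the tool's x, y, z normalised to -1 to 1, where 1 is pi/2 rad. A call has exactly 10 rows; each row is the pose to reach, as a shift and turn from the pose commanded when the call began, along the tool's axes at that moment; what a row does not reach only later rows make up. A row lasts 1/10 s, in which the tool goes at most 50 mm and 8.59 degrees, less where a joint would pass 70% of its speed; a pose out of reach is approached as far as the arm can. A call with a number of a shift or a turn outside -1 to 1 is refused whole. A call with a gripper value outside its range is refused whole. The fingers move at their own pace and stop on an object; FORCE is the grip in N (left out, the last holds). Time passes only in rows, so rows that repeat a pose let the fingers close, or fill a call up. It gives the time, the measured TCP pose, the force, the opening and the grip force at its end, in the units of the state.
- observe(): the state, without advancing time (a new reading comes with each control period).
- read_camera(name): name is "scene" or "side" or "wrist"; returns a dict with "frame" (480x640x3 uint8, red, green, blue), "fx", "fy", "cx", "cy" (pixels), "origin" and "orientation" of the camera in the world. Camera axes: x right, y up, looking along -z (the intrinsics and any distortion apply to the point x, -y, -z); pixel columns grow to the right and rows downward; lengths in m; the calibration is good to about 2 mm. A picture is of the moment at which its call begins. There is no depth.
- bot.hand_in(): hands the job in; it is judged then, once.
The state is a dict: "time": time; "joints": joint angles; "qvel": joint speeds; "tau": joint torques, N m; "ee_pos": TCP position; "orientation": TCP orientation; "force": force on the tool from outside, world axes, zero at the start; "torque": the same for the moment, N m; "opening": finger opening in m; "grip_force": force on a finger pad.
Only numpy, scipy, OpenCV 4.12 (cv2) and the standard library are available. Lean on these libraries where they do the work, as an engineer would, in place of code of your own. Each camera call takes 0.05 s, during which the arm holds its last target. There are 200 camera calls.

## Task

Stand every white thumb insert on the counter upright in the pockets of the open warming drawer, one to a pocket, filling from the left-hand pocket (seen from the robot) without leaving a gap, then push the drawer fully shut. After that prove the breaker that feeds the warmer: press its test button so that the lever drops, then lift the lever back up until it latches and stays up. Leave the ball sample, the countersink and the wrist cup where they are.

Things in the scene. Friction and masses are not known exactly. Their poses are not given: they have to be found in the camera images.
- insert1: white thumb insert, a short plastic sleeve 32 mm in diameter and 30 mm tall, about 40 g, alike to all the others and the same either way up; standing on the cork at the start. Origin at its middle (15 mm above what it stands on), z along its axis. Four to six are present
- insert2: white thumb insert, a short plastic sleeve 32 mm in diameter and 30 mm tall, about 40 g, alike to all the others and the same either way up; standing on the cork at the start. Origin at its middle (15 mm above what it stands on), z along its axis. Four to six are present
- insert3: white thumb insert, a short plastic sleeve 32 mm in diameter and 30 mm tall, about 40 g, alike to all the others and the same either way up; standing on the cork at the start. Origin at its middle (15 mm above what it stands on), z along its axis. Four to six are present
- insert4: white thumb insert, a short plastic sleeve 32 mm in diameter and 30 mm tall, about 40 g, alike to all the others and the same either way up; standing on the cork at the start. Origin at its middle (15 mm above what it stands on), z along its axis. Four to six are present
- insert5: white thumb insert, a short plastic sleeve 32 mm in diameter and 30 mm tall, about 40 g, alike to all the others and the same either way up; standing on the cork at the start. Origin at its middle (15 mm above what it stands on), z along its axis. Four to six are present
- insert6: white thumb insert, a short plastic sleeve 32 mm in diameter and 30 mm tall, about 40 g, alike to all the others and the same either way up; standing on the cork at the start. Origin at its middle (15 mm above what it stands on), z along its axis. Four to six are present
- pocket1 (a point): middle of the floor of pocket 1 of the drawer, counted from the left (+y) end; x and y as the warmer. The six pockets are 41 mm square and 14 mm deep, in one row 45 mm apart, in a flat aluminium plate that fills the drawer; an insert standing in one rises 16 mm above the plate. The row lies 65 mm behind the inside of the drawer front
- pocket2 (a point): middle of the floor of pocket 2 of the drawer, counted from the left (+y) end; x and y as the warmer. The six pockets are 41 mm square and 14 mm deep, in one row 45 mm apart, in a flat aluminium plate that fills the drawer; an insert standing in one rises 16 mm above the plate. The row lies 65 mm behind the inside of the drawer front
- pocket3 (a point): middle of the floor of pocket 3 of the drawer, counted from the left (+y) end; x and y as the warmer. The six pockets are 41 mm square and 14 mm deep, in one row 45 mm apart, in a flat aluminium plate that fills the drawer; an insert standing in one rises 16 mm above the plate. The row lies 65 mm behind the inside of the drawer front
- pocket4 (a point): middle of the floor of pocket 4 of the drawer, counted from the left (+y) end; x and y as the warmer. The six pockets are 41 mm square and 14 mm deep, in one row 45 mm apart, in a flat aluminium plate that fills the drawer; an insert standing in one rises 16 mm above the plate. The row lies 65 mm behind the inside of the drawer front
- pocket5 (a point): middle of the floor of pocket 5 of the drawer, counted from the left (+y) end; x and y as the warmer. The six pockets are 41 mm square and 14 mm deep, in one row 45 mm apart, in a flat aluminium plate that fills the drawer; an insert standing in one rises 16 mm above the plate. The row lies 65 mm behind the inside of the drawer front
- pocket6 (a point): middle of the floor of pocket 6 of the drawer, counted from the left (+y) end; x and y as the warmer. The six pockets are 41 mm square and 14 mm deep, in one row 45 mm apart, in a flat aluminium plate that fills the drawer; an insert standing in one rises 16 mm above the plate. The row lies 65 mm behind the inside of the drawer front
- warmer: grey steel warming cabinet 300 mm wide (y), 240 deep (x), 100 tall; fixed. Origin on the counter under the middle of its front; x points to its back. The drawer front is 298 mm wide, 15 mm thick, its top 95 mm above the counter
- drawer (a joint): the drawer's slide: 0 = fully shut (front flush with the cabinet), grows in m as it comes out towards the robot, at most 0.165; it stays where it is left, about 1 N of friction plus light damping
- handle (a point): middle of the drawer's bar handle: a level steel bar 120 mm long and 11 mm thick, 35 mm in front of the drawer front and 65 mm above the counter; moves with the drawer
- console: grey desk-type supply console 170 mm wide (y), 180 mm deep, fixed; its top is a panel that slopes 30 degrees, from 35 mm high in front to 139 mm at the back. Origin on the counter, 65 mm behind its front edge, midway across; x points to its back. On the panel sits a black moulded-case breaker 90 mm wide and 130 mm long that stands 22 mm out of it
- lever (a joint): the breaker's toggle: 0 = up (on, latched, plumb), 0.80 rad = dropped (off, leaning 46 degrees from plumb to the console's front); it turns about the console's y. Latched, it stays up; tripped, a spring (0.05 N m) drops it in under a second. Going up it stiffens from 0.5 to 0.2 rad (up to 4 N at the tip), clicks, can go to -0.08, latches at 0 and stays
- lever_grip (a point): point in the middle of the lever, 41 mm from its pivot and 5 mm short of its tip. The lever is a grey bar 46 mm long from the pivot, 18 mm wide (along the console's y) and 10 mm thick, standing 40 mm out of the breaker's face; moves with the lever. In a hard pinch it does not swivel between the pads: turn the tool with it, or push it from its front edge along its arc
- pivot (a point): middle of the lever's pivot axis, 6 mm below the breaker's face; x and y as the console
- test_button (a joint): the test button's travel: 0 = out, 0.007 m = fully in; a spring returns it (2 N to start, 4 N fully in). It trips the lever from about 4 mm on
- button_top (a point): middle of the top of the breaker's white round test button, 18 mm in diameter, standing 9 mm out of the breaker's face, left of and nearer the robot than the lever (27 mm to the left of it). Its z axis points out of the sloping panel, its x axis up the slope; pressed along -z
- ball_sample: bystander, not part of the job: red resin ball 68 mm in diameter on a black rubber foot, 76 mm tall; origin in the middle of its underside
- countersink: bystander, not part of the job: brass countersink bit 60 mm long and 22 mm thick, lying; origin under its middle
- wrist_cup: bystander, not part of the job: charcoal rubber cup of a wrist support, 70 mm across its mouth, 55 mm tall; origin in the middle of its underside
Mind the look-alikes: they are no part of the job. Leave any green or pink look-alike of the insert4 alone.

How it is judged:
By the outcome, as a careful person would: the job done as asked, in the order asked, and still so for the second after the job is handed in, with the robot touching nothing.
Of insert1, insert2, insert3, insert4, insert5, insert6 only 4 to 6 are there at a start; the rules pass over those that are not, and their reading is None.
At some moment in a run one of insert1, insert2, insert3, insert4, insert5, insert6 may be knocked a few centimetres aside while the robot is not near it.
Once in a run the grip may slacken for a moment while it holds something.
It also fails if it takes over 200 s, if anything falls off the work surface, if the arm or the gripper's body presses on something with over 40 N, if the wrist force passes 120 N, or if a joint passes its speed limit or range.

## Working session

There is one attempt and no reset: what is moved stays moved. The work goes in short steps, Python scripts to look and compute and a shell command to move; the robot and the scene stay as the last step left them, time stands still between calls to the robot, and variables do not carry over. Pictures are saved under pics/ and viewed, at most 14 in all, crops included, and the job is handed in when it is done.

```bash
ls; mkdir -p pics; cat > h.py <<'E'
import numpy as np, cv2
from plant import observe, read_camera, bot
def cam(n,save=None):
    c=read_camera(n)
    if save: cv2.imwrite('pics/'+save+'.png',c['frame'][:,:,::-1])
    return c
def ray(c,u,v):
    d=np.array([(u-c['cx'])/c['fx'],-(v-c['cy'])/c['fy'],-1.])
    return np.array(c['origin']),np.array(c['orientation'])@d
def onz(c,u,v,z):
    o,d=ray(c,u,v); return o+d*(z-o[2])/d[2]
def proj(c,p):
    q=np.array(c['orientation']).T@(np.array(p)-np.array(c['origin']))
    return c['cx']+c['fx']*q[0]/-q[2], c['cy']-c['fy']*q[1]/-q[2]
E
python3 - <<'E'
from h import *
for n in ['scene','side','wrist']:
    c=cam(n,n+'0'); print(n,{k:np.round(v,3).tolist() for k,v in c.items() if k!='frame'})
print(observe())
E
```

```text
pics
scene {'fx': 434.688, 'fy': 434.688, 'cx': 317.725, 'cy': 236.212, 'origin': [1.007, -0.562, 0.636], 'orientation': [[0.754, -0.411, 0.512], [0.657, 0.454, -0.602], [0.014, 0.791, 0.612]]}
side {'fx': 448.905, 'fy': 448.905, 'cx': 329.222, 'cy': 233.35, 'origin': [0.245, -0.786, 0.597], 'orientation': [[0.938, 0.172, -0.3], [-0.346, 0.487, -0.802], [0.008, 0.857, 0.516]]}
wrist {'fx': 341.198, 'fy': 341.198, 'cx': 314.318, 'cy': 240.366, 'origin': [0.624, 0.071, 0.385], 'orientation': [[1.0, 0.0, 0.001], [-0.001, 0.965, 0.262], [-0.001, -0.262, 0.965]]}
{'time': 0.15, 'joints': array([-3.90921583, 23.58892906, -0.72827058, 91.49032032,  0.32003357,
       64.99067048, -4.70844084]), 'qvel': array([ 0.03558608, -0.21985362,  0.00607521, -0.16163285, -0.04190086,
       -0.09203526, -0.04595472]), 'tau': array([ 1.23447033e-03, -5.88331139e+01,  6.41932636e-01, -2.91289848e+01,
       -5.37989591e-02,  1.57438387e-02,  1.06989046e-04]), 'ee_pos': array([6.24846719e-01, 2.56346461e-06, 4.04027622e-01]), 'orientation': array([[-6.70958976e-05,  9.99999298e-01, -1.18288670e-03],
       [ 9.99999995e-01,  6.70129367e-05, -7.01737381e-05],
       [-7.00944201e-05, -1.18289140e-03, -9.99999298e-01]]), 'force': array([-0.40344723, -0.74212473, -0.23497639]), 'torque': array([ 0.02050237,  0.01940452, -0.0319798 ]), 'grip_force': 0.0, 'opening': 0.0880026896141382}
```

View pics/scene0.png

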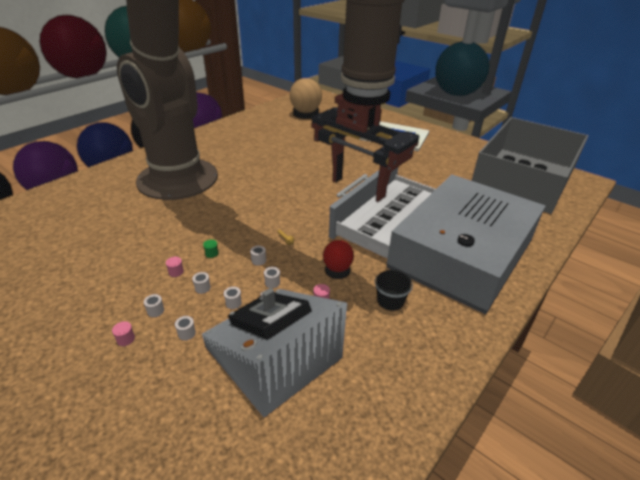

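View pics/side0.png

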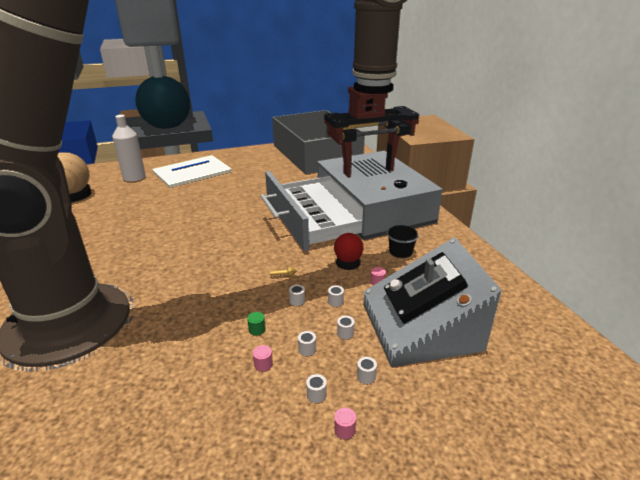

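View pics/wrist0.png

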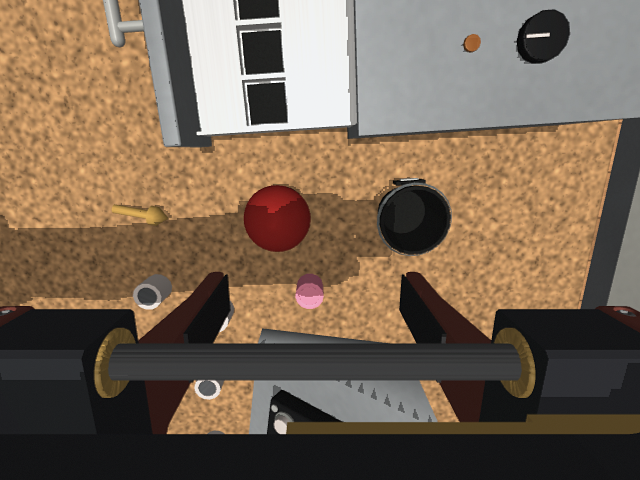

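The scene shows six white inserts, at scene pixels (258,255), (272,278), (201,282), (232,297), (154,305) and (185,327). The green one at (211,248) and the pink ones at (175,266), (123,333) and (321,292) are look-alikes, so I leave them. The drawer is open, with the breaker console on the right.

```bash
cat >> h.py <<'E'
def whites(c,z=0.015,lo=150,box=(0.3,0.75,-0.6,0.05),sat=45,amin=60):
    f=cv2.cvtColor(c['frame'],cv2.COLOR_RGB2HSV)
    m=((f[:,:,1]<sat)).astype(np.uint8)
    m=cv2.morphologyEx(m,cv2.MORPH_CLOSE,np.ones((3,3),np.uint8))
    n,l,s,ce=cv2.connectedComponentsWithStats(m)
    out=[]
    for i in range(1,n):
        x,y,w,h,a=s[i]
        if a<amin or w>60 or h>60: continue
        u,v=x+w/2-.5,y+h/2-.5
        if f[:,:,2][l==i].max()<lo: continue
        p=onz(c,u,v,z)
        if box[0]<p[0]<box[1] and box[2]<p[1]<box[3]: out.append((round(u,1),round(v,1),int(w),int(h),int(a),np.round(p,4)[:2].tolist()))
    return out
E
python3 - <<'E'
from h import *
for n in ['side','scene']:
    print(n)
    for r in whites(cam(n)): print(r)
E
python3 -m jog '[{"tx":0.2},{"tx":0.45},{"tx":0.7},{"tx":0.95},{"tx":0.95},{"tx":0.95},{"tx":0.95},{"tx":0.95},{"tx":0.95},{"tx":0.95}]'
python3 - <<'E'
from h import *
c=cam('wrist','w1'); print(c['origin'],c['orientation'])
E
```

```text
side
(np.float64(297.0), np.float64(295.0), 15, 21, 269, [0.4367, -0.0888])
(np.float64(335.5), np.float64(296.0), 16, 21, 274, [0.5097, -0.1182])
(np.float64(345.5), np.float64(327.0), 16, 23, 324, [0.4947, -0.2096])
(np.float64(306.5), np.float64(343.0), 18, 25, 367, [0.4137, -0.2242])
(np.float64(367.0), np.float64(370.0), 19, 27, 425, [0.4898, -0.3176])
(np.float64(316.0), np.float64(388.0), 19, 29, 466, [0.3977, -0.3238])
scene
(np.float64(258.0), np.float64(254.5), 15, 18, 216, [0.4331, -0.0893])
(np.float64(200.5), np.float64(282.5), 16, 20, 249, [0.4114, -0.2279])
(np.float64(231.5), np.float64(297.5), 16, 20, 265, [0.491, -0.2133])
(np.float64(153.5), np.float64(305.0), 18, 21, 298, [0.3951, -0.326])
(np.float64(184.0), np.float64(327.5), 19, 22, 330, [0.4851, -0.3201])
[0.62458396 0.07107513 0.38497813] [[ 9.99999592e-01  3.96896366e-04  8.11513875e-04]
 [-5.95898855e-04  9.64971123e-01  2.62355440e-01]
 [-6.78959535e-04 -2.62355816e-01  9.64970966e-01]]schema error: expected keys gripper, tx, ty, tz, wx, wy, wz
```

View pics/w1.png

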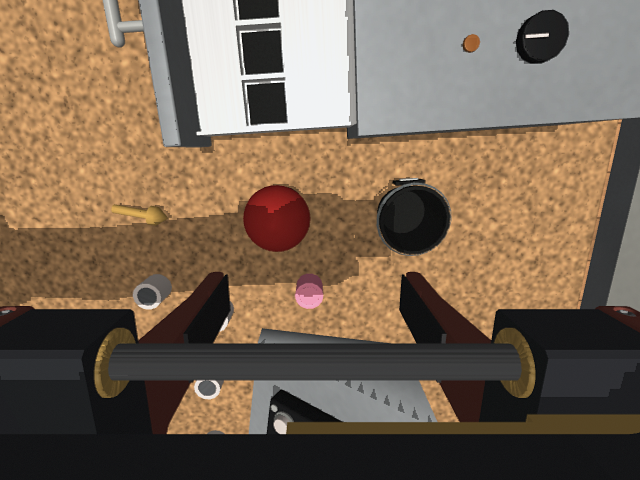

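The move was refused because every row needs all seven keys. The arm did not move, so this view is the same as the start.

```bash
python3 -m jog '[{"gripper":1,"tx":0.15,"ty":0,"tz":0,"wx":0,"wy":0,"wz":0},{"gripper":1,"tx":0.35,"ty":0,"tz":0,"wx":0,"wy":0,"wz":0},{"gripper":1,"tx":0.55,"ty":0,"tz":0,"wx":0,"wy":0,"wz":0},{"gripper":1,"tx":0.75,"ty":0,"tz":0,"wx":0,"wy":0,"wz":0},{"gripper":1,"tx":0.9,"ty":0,"tz":0,"wx":0,"wy":0,"wz":0},{"gripper":1,"tx":0.95,"ty":0,"tz":0,"wx":0,"wy":0,"wz":0},{"gripper":1,"tx":0.95,"ty":0,"tz":0,"wx":0,"wy":0,"wz":0},{"gripper":1,"tx":0.95,"ty":0,"tz":0,"wx":0,"wy":0,"wz":0},{"gripper":1,"tx":0.95,"ty":0,"tz":0,"wx":0,"wy":0,"wz":0},{"gripper":1,"tx":0.95,"ty":0,"tz":0,"wx":0,"wy":0,"wz":0}]'
python3 - <<'E'
from h import *
c=cam('wrist','w2'); np.set_printoptions(precision=4,suppress=True); print(c['origin'],c['orientation'])
g=cv2.cvtColor(c['frame'],cv2.COLOR_RGB2GRAY)
m=(g<70).astype(np.uint8)
for q in cv2.findContours(m,cv2.RETR_LIST,cv2.CHAIN_APPROX_NONE)[0]:
    a=cv2.contourArea(q)
    if 300<a<4000:
        r=cv2.minAreaRect(q); print(a,np.round(r[0],1),np.round(r[1],1),round(r[2],1),onz(c,*r[0],0.05)[:2])
E
```

```text
time: 1.3
ee_pos: [0.6254, 0.1881, 0.4048]
orientation: [[0.003, 1.0, 0.0], [1.0, -0.003, -0.001], [-0.001, 0.0, -1.0]]
force: [1.0, -0.5, 0.6]
opening: 0.0877
grip_force: 0.0
[0.6252 0.2592 0.3855] [[ 1.      0.0032  0.0005]
 [-0.0032  0.9648  0.2629]
 [ 0.0004 -0.2629  0.9648]]
2292.0 [495.8 375.9] [63.8 84.8] 67.8 [0.832  0.0065]
1351.5 [112.1 361.8] [38.4 72.5] 31.0 [0.3965 0.0265]
824.5 [272.4 282.3] [27.8 32.1] 85.9 [0.5807 0.1221]
1212.0 [503. 277.] [39.6 39.6] 45.0 [0.8231 0.1272]
960.0 [268.4 243.4] [31.2 33.4] 85.9 [0.5781 0.1647]
1092.5 [264.  202.2] [34.3 34.5] 85.6 [0.5755 0.207 ]
1192.5 [259.5 158.5] [36.2 35.2] 84.8 [0.5729 0.2491]
1337.5 [254.5 112. ] [39.5 36.5] 84.8 [0.5702 0.2909]
1468.0 [249.3  62. ] [41.2 38.2] 85.2 [0.5676 0.3328]
606.0 [449.5 108. ] [  5.4 148.3] 2.2 [0.7501 0.2938]
613.5 [467.5 107.4] [  5.5 149.4] 3.0 [0.7666 0.2942]
635.5 [485.5 105.5] [  5.6 149.6] 3.7 [0.783  0.2959]
650.5 [503.7 104.5] [  5.7 149.8] 4.4 [0.7996 0.2967]
664.0 [521.8 103. ] [  5.7 151. ] 5.1 [0.816  0.2979]
677.0 [540.1 102. ] [  5.8 151.2] 5.7 [0.8327 0.2987]
```

View pics/w2.png

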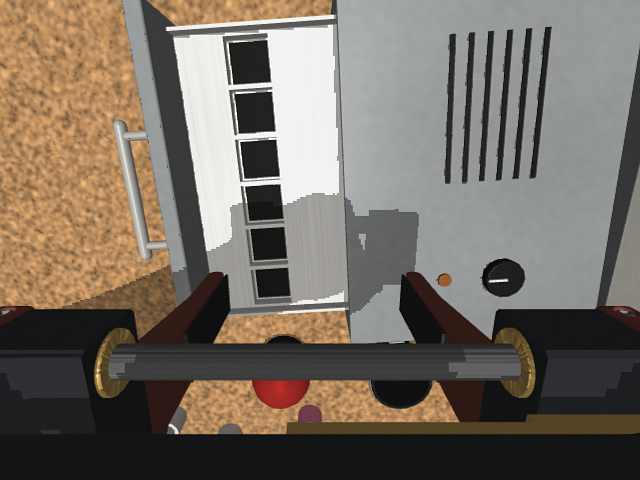

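The view from above shows the drawer's six pockets at columns 249–272, rows 62–282. The drawer is yawed about 3.6°. Next I work out the pocket centres and the obstacles.

```bash
python3 - <<'E'
from h import *
np.set_printoptions(precision=4,suppress=True)
c=cam('wrist'); o=np.array(c['origin'])
g=cv2.cvtColor(c['frame'],cv2.COLOR_RGB2GRAY); m=(g<70).astype(np.uint8)
th=np.radians(3.56); X=np.array([np.cos(th),np.sin(th)]); Y=np.array([-np.sin(th),np.cos(th)])
B=[]
for q in cv2.findContours(m,cv2.RETR_EXTERNAL,cv2.CHAIN_APPROX_NONE)[0]:
    a=cv2.contourArea(q);r=cv2.minAreaRect(q)
    if 700<a<1600 and 240<r[0][0]<280: B.append(cv2.boxPoints(r))
B.sort(key=lambda b:b[:,1].mean())
for zf in (0.022,0.027,0.032):
    print(zf); P=[]
    for b in B:
        res=[]
        for ax in (X,Y):
            oc=o[:2]@ax
            f=np.sort([onz(c,*p,zf)[:2]@ax for p in b]); t=np.sort([onz(c,*p,zf+.014)[:2]@ax for p in b])
            f=[f[:2].mean(),f[2:].mean()]; t=[t[:2].mean(),t[2:].mean()]
            lo=f[0] if f[0]<oc else t[0]; hi=f[1] if f[1]>oc else t[1]
            if f[0]<oc<f[1]: lo,hi=f
            res+=[(lo+hi)/2,hi-lo]
        P.append(res[0]*X+res[2]*Y); print(P[-1],res[1],res[3])
    print('pitch',np.linalg.norm(P[-1]-P[0])/5)
s=cam('side')
for n,u,v,z in [('con front L bottom',365,310,0),('con front R bottom',397,360,0),('con back R bot',488,352,0),('con frontL top',367,292,.035),('con frontR top',393,350,.035),('topback R',497,290,.139),('topbackL',453,241,.139)]: print(n,onz(s,u,v,z))
f=cv2.cvtColor(s['frame'],cv2.COLOR_RGB2HSV)
for nm,h0,h1 in (('pink',160,176),('green',50,80),('red',0,3)):
    m=((f[:,:,0]>=h0)&(f[:,:,0]<=h1)&(f[:,:,1]>70)&(f[:,:,2]>60)).astype(np.uint8)
    n,l,st,ce=cv2.connectedComponentsWithStats(m)
    for i in range(1,n):
        if st[i][4]>80: print(nm,ce[i],onz(s,*ce[i],.034 if nm=='red' else .015))
E
```

```text
0.022
[0.5635 0.3376] 0.03830502432612137 0.03894907870137354
[0.5663 0.2928] 0.03833669227092762 0.03724775087560819
[0.5691 0.2478] 0.03843279461894211 0.0366770707447481
[0.572 0.203] 0.03820785708149799 0.03845568745900374
[0.5748 0.1583] 0.038539093941850844 0.0390504834962042
[0.5776 0.1129] 0.0382451597182456 0.039007665443174376
pitch 0.045033160405151526
0.027
[0.5644 0.3365] 0.03779879831332178 0.03844766176924963
[0.5672 0.2924] 0.03783001047850232 0.03674549324731291
[0.5699 0.2479] 0.037924767855067265 0.0361725864288312
[0.5727 0.2038] 0.03770295260415124 0.037945377872600716
[0.5755 0.1597] 0.03802953367599049 0.03855653266475101
[0.5782 0.1149] 0.037739738521304744 0.038539388044689545
pitch 0.044403481879208555
0.032
[0.5653 0.3354] 0.0372925723005223 0.037946244837125664
[0.568  0.2919] 0.037323328686076795 0.0362432356190176
[0.5707 0.2481] 0.03741674109119242 0.03566810211291416
[0.5735 0.2046] 0.03719804812680472 0.03743506828619775
[0.5762 0.1611] 0.0375199734101298 0.038062581833297804
[0.5789 0.117 ] 0.037234317324363886 0.03807111064620478
pitch 0.04377380335326559
con front L bottom [ 0.5565 -0.1623  0.    ]
con front R bottom [ 0.5551 -0.3027  0.    ]
con back R bot [ 0.7183 -0.3412  0.    ]
con frontL top [ 0.5643 -0.1506  0.035 ]
con frontR top [ 0.541  -0.3087  0.035 ]
topback R [ 0.7087 -0.3352  0.139 ]
topbackL [ 0.7266 -0.1807  0.139 ]
pink [377.1633 274.8673] [ 0.6212 -0.081   0.015 ]
pink [262.2251 357.821 ] [ 0.3315 -0.232   0.015 ]
pink [344.713  422.8682] [ 0.4172 -0.3983  0.015 ]
green [255.892  323.0309] [ 0.3399 -0.1427  0.015 ]
red [348.1849 246.8089] [0.5927 0.0176 0.034 ]
```

```bash
python3 - <<'E'
from h import *
f=cv2.imread('pics/side0.png')
cv2.imwrite('pics/crop1.png',cv2.resize(f[220:460,230:510],None,fx=2.8,fy=2.5,interpolation=cv2.INTER_CUBIC)[:600,:800])
E
```

```text
(no output)
```

View pics/crop1.png

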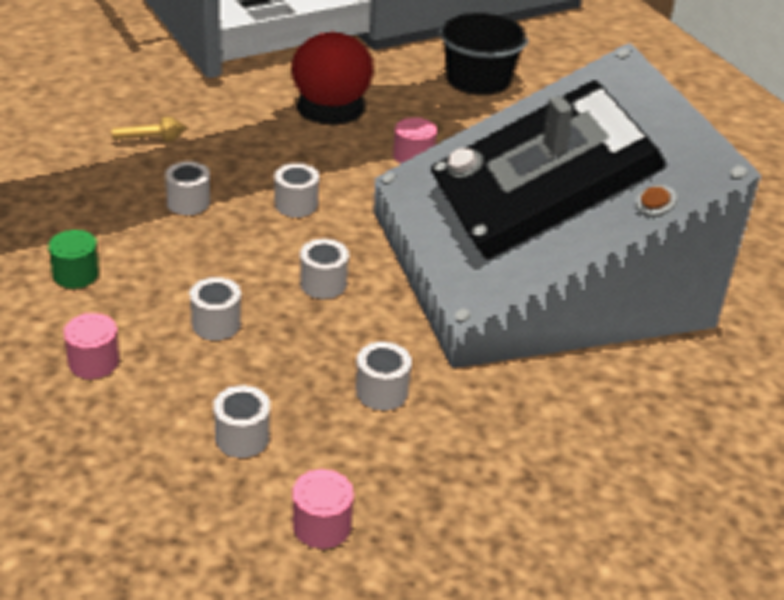

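Confirmed in the crop: the six white open sleeves, at crop pixels (188,188), (297,190), (324,268), (216,308), (384,375) and (242,420), are the inserts. The solid pink and green pieces are look-alikes. Now I move to the first insert and set the yaw.

```bash
cat > go.py <<'E'
# prints normalised shift to waypoints: python3 go.py "x y z" ... ; first relative to measured pose, each next relative to previous
import sys; from h import *
s=observe(); R=s['orientation']; p=s['ee_pos']
for a in sys.argv[1:]:
    t=np.array([float(k) for k in a.split()]); d=R.T@(t-p)/0.2
    print(a,'tx %.3f ty %.3f tz %.3f'%tuple(d)); p=t
print('yaw',np.degrees(np.arctan2(R[1,1],R[0,1])), 'tilt',np.degrees(np.arccos(-R[2,2])))
E
python3 -m jog '[{"gripper":1,"tx":-0.2,"ty":-0.2,"tz":0,"wx":0,"wy":0,"wz":-0.041},{"gripper":1,"tx":-0.4,"ty":-0.4,"tz":0.1,"wx":0,"wy":0,"wz":-0.041},{"gripper":1,"tx":-0.6,"ty":-0.6,"tz":0.2,"wx":0,"wy":0,"wz":-0.041},{"gripper":1,"tx":-0.8,"ty":-0.8,"tz":0.25,"wx":0,"wy":0,"wz":-0.041},{"gripper":1,"tx":-1,"ty":-0.95,"tz":0.25,"wx":0,"wy":0,"wz":-0.041},{"gripper":1,"tx":-1,"ty":-0.95,"tz":0.25,"wx":0,"wy":0,"wz":-0.041},{"gripper":0.4,"tx":-1,"ty":-0.95,"tz":0.25,"wx":0,"wy":0,"wz":-0.041},{"gripper":0.4,"tx":-1,"ty":-0.95,"tz":0.25,"wx":0,"wy":0,"wz":-0.041},{"gripper":0.4,"tx":-1,"ty":-0.95,"tz":0.25,"wx":0,"wy":0,"wz":-0.041},{"gripper":0.4,"tx":-1,"ty":-0.95,"tz":0.25,"wx":0,"wy":0,"wz":-0.041}]'
python3 go.py "0.435 -0.089 0.198"
python3 - <<'E'
from h import *
c=cam('wrist')
for r in whites(c,z=0.03): print(r)
for r in whites(cam('side')): print(r)
E
```

```text
time: 2.45
ee_pos: [0.4358, -0.009, 0.3547]
orientation: [[-0.066, 0.998, 0.0], [0.998, 0.066, 0.0], [0.0, 0.0, -1.0]]
force: [0.1, 0.2, -0.4]
opening: 0.0624
grip_force: 0.0
0.435 -0.089 0.198 tx -0.399 ty -0.031 tz 0.784
yaw 3.786624377968431 tilt 0.029569468666941268
(np.float64(308.5), np.float64(303.0), 32, 41, 1063, [0.4349, -0.0845])
(np.float64(354.5), np.float64(403.0), 30, 37, 951, [0.4909, -0.1973])
(np.float64(406.0), np.float64(404.0), 25, 35, 459, [0.5458, -0.195])
(np.float64(280.5), np.float64(406.5), 30, 30, 756, [0.4123, -0.2069])
(np.float64(297.0), np.float64(295.0), 15, 21, 275, [0.4367, -0.0888])
(np.float64(336.0), np.float64(296.0), 15, 21, 267, [0.5106, -0.1186])
(np.float64(345.5), np.float64(327.0), 16, 23, 325, [0.4947, -0.2096])
(np.float64(306.5), np.float64(343.0), 18, 25, 367, [0.4137, -0.2242])
(np.float64(367.0), np.float64(370.0), 19, 27, 425, [0.4898, -0.3176])
(np.float64(316.0), np.float64(388.0), 19, 29, 464, [0.3977, -0.3238])
```

```bash
python3 -m jog '[{"gripper":0.4,"tx":-0.2,"ty":-0.01,"tz":0.1,"wx":0,"wy":0,"wz":0},{"gripper":0.4,"tx":-0.4,"ty":-0.03,"tz":0.25,"wx":0,"wy":0,"wz":0},{"gripper":0.4,"tx":-0.4,"ty":-0.03,"tz":0.45,"wx":0,"wy":0,"wz":0},{"gripper":0.4,"tx":-0.4,"ty":-0.03,"tz":0.65,"wx":0,"wy":0,"wz":0},{"gripper":0.4,"tx":-0.4,"ty":-0.03,"tz":0.78,"wx":0,"wy":0,"wz":0},{"gripper":0.4,"tx":-0.4,"ty":-0.03,"tz":0.785,"wx":0,"wy":0,"wz":0},{"gripper":-1,"tx":-0.4,"ty":-0.03,"tz":0.785,"wx":0,"wy":0,"wz":0},{"gripper":-1,"tx":-0.4,"ty":-0.03,"tz":0.785,"wx":0,"wy":0,"wz":0},{"gripper":-1,"tx":-0.4,"ty":-0.03,"tz":0.785,"wx":0,"wy":0,"wz":0},{"gripper":-1,"tx":-0.4,"ty":-0.03,"tz":0.785,"wx":0,"wy":0,"wz":0}]' 20
python3 go.py "0.435 -0.089 0.34" "0.5 0.11 0.34" "0.5635 0.3376 0.34" "0.5635 0.3376 0.222"
```

```text
time: 3.55
ee_pos: [0.4347, -0.0902, 0.1988]
orientation: [[-0.064, 0.998, 0.002], [0.998, 0.064, -0.0], [-0.0, 0.002, -1.0]]
force: [0.2, -0.7, -1.1]
opening: 0.0329
grip_force: 0.0
0.435 -0.089 0.34 tx 0.006 ty 0.004 tz -0.706
0.5 0.11 0.34 tx 0.972 ty 0.388 tz 0.001
0.5635 0.3376 0.34 tx 1.115 ty 0.390 tz 0.001
0.5635 0.3376 0.222 tx 0.000 ty -0.001 tz 0.590
yaw 3.6970566231427884 tilt 0.13859799804642198
```

```bash
python3 -m jog '[{"gripper":-1,"tx":0,"ty":0,"tz":0,"wx":0,"wy":0,"wz":0},{"gripper":-1,"tx":0,"ty":0,"tz":0,"wx":0,"wy":0,"wz":0},{"gripper":-1,"tx":0,"ty":0,"tz":-0.1,"wx":0,"wy":0,"wz":0},{"gripper":-1,"tx":0,"ty":0,"tz":-0.3,"wx":0,"wy":0,"wz":0},{"gripper":-1,"tx":0.1,"ty":0.05,"tz":-0.5,"wx":0,"wy":0,"wz":0},{"gripper":-1,"tx":0.3,"ty":0.12,"tz":-0.7,"wx":0,"wy":0,"wz":0},{"gripper":-1,"tx":0.5,"ty":0.2,"tz":-0.7,"wx":0,"wy":0,"wz":0},{"gripper":-1,"tx":0.7,"ty":0.28,"tz":-0.7,"wx":0,"wy":0,"wz":0},{"gripper":-1,"tx":0.9,"ty":0.35,"tz":-0.7,"wx":0,"wy":0,"wz":0},{"gripper":-1,"tx":1,"ty":0.39,"tz":-0.7,"wx":0,"wy":0,"wz":0}]' 20
python3 go.py "0.5635 0.3376 0.34" "0.5635 0.3376 0.223"
```

```text
time: 4.55
ee_pos: [0.4992, 0.1182, 0.3383]
orientation: [[-0.068, 0.998, 0.001], [0.998, 0.068, 0.002], [0.002, 0.001, -1.0]]
force: [0.4, -0.9, -1.1]
opening: 0.0315
grip_force: 20.0
0.5635 0.3376 0.34 tx 1.072 ty 0.395 tz -0.006
0.5635 0.3376 0.223 tx -0.001 ty -0.001 tz 0.585
yaw 3.903980339890571 tilt 0.12428630956732578
```

```bash
python3 -m jog '[{"gripper":-1,"tx":0.2,"ty":0.08,"tz":0,"wx":0,"wy":0,"wz":0},{"gripper":-1,"tx":0.4,"ty":0.16,"tz":0,"wx":0,"wy":0,"wz":0},{"gripper":-1,"tx":0.6,"ty":0.24,"tz":0,"wx":0,"wy":0,"wz":0},{"gripper":-1,"tx":0.8,"ty":0.32,"tz":0,"wx":0,"wy":0,"wz":0},{"gripper":-1,"tx":0.95,"ty":0.39,"tz":0,"wx":0,"wy":0,"wz":0},{"gripper":-1,"tx":1,"ty":0.39,"tz":0,"wx":0,"wy":0,"wz":0},{"gripper":-1,"tx":1,"ty":0.39,"tz":0,"wx":0,"wy":0,"wz":0},{"gripper":-1,"tx":1,"ty":0.39,"tz":0,"wx":0,"wy":0,"wz":0},{"gripper":-1,"tx":1,"ty":0.39,"tz":0,"wx":0,"wy":0,"wz":0},{"gripper":-1,"tx":1,"ty":0.39,"tz":0,"wx":0,"wy":0,"wz":0}]' 20
python3 go.py "0.5635 0.3376 0.223"
python3 - <<'E'
from h import *
c=cam('wrist','w3')
E
```

```text
time: 5.55
ee_pos: [0.5643, 0.3174, 0.338]
orientation: [[-0.062, 0.998, 0.0], [0.998, 0.062, -0.0], [-0.0, 0.0, -1.0]]
force: [0.2, -0.5, 0.0]
opening: 0.0315
grip_force: 20.0
0.5635 0.3376 0.223 tx 0.101 ty 0.002 tz 0.575
yaw 3.5806599910041075 tilt 0.03555786960449382
```

View pics/w3.png

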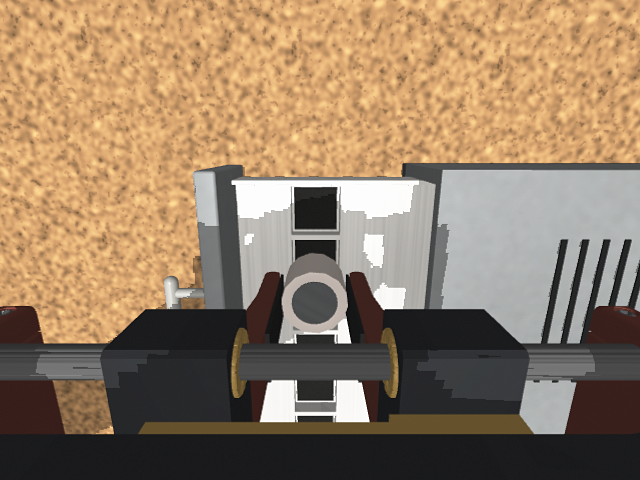

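The insert hangs upright at (314,300). Pocket 1 is free at (315,208) and in line with it.

```bash
python3 -m jog '[{"gripper":-1,"tx":0.1,"ty":0,"tz":0.1,"wx":0,"wy":0,"wz":0},{"gripper":-1,"tx":0.1,"ty":0,"tz":0.2,"wx":0,"wy":0,"wz":0},{"gripper":-1,"tx":0.1,"ty":0,"tz":0.35,"wx":0,"wy":0,"wz":0},{"gripper":-1,"tx":0.1,"ty":0,"tz":0.45,"wx":0,"wy":0,"wz":0},{"gripper":-1,"tx":0.1,"ty":0,"tz":0.5,"wx":0,"wy":0,"wz":0},{"gripper":-1,"tx":0.1,"ty":0,"tz":0.53,"wx":0,"wy":0,"wz":0},{"gripper":-1,"tx":0.1,"ty":0,"tz":0.55,"wx":0,"wy":0,"wz":0},{"gripper":-1,"tx":0.1,"ty":0,"tz":0.56,"wx":0,"wy":0,"wz":0},{"gripper":-1,"tx":0.1,"ty":0,"tz":0.57,"wx":0,"wy":0,"wz":0},{"gripper":-1,"tx":0.1,"ty":0,"tz":0.57,"wx":0,"wy":0,"wz":0}]' 20
python3 go.py "0.5635 0.3376 0.22"
```

```text
time: 6.6
ee_pos: [0.5629, 0.339, 0.2241]
orientation: [[-0.064, 0.998, 0.001], [0.998, 0.064, 0.0], [0.0, 0.001, -1.0]]
force: [-0.2, -0.1, 0.4]
opening: 0.0315
grip_force: 20.0
0.5635 0.3376 0.22 tx -0.007 ty 0.002 tz 0.020
yaw 3.6859940638415547 tilt 0.039469686878189185
```

```bash
python3 -m jog '[{"gripper":-1,"tx":0,"ty":0,"tz":0.01,"wx":0,"wy":0,"wz":0},{"gripper":-1,"tx":0,"ty":0,"tz":0.02,"wx":0,"wy":0,"wz":0},{"gripper":0.1,"tx":0,"ty":0,"tz":0.02,"wx":0,"wy":0,"wz":0},{"gripper":0.1,"tx":0,"ty":0,"tz":0.02,"wx":0,"wy":0,"wz":0},{"gripper":0.1,"tx":0,"ty":0,"tz":0.02,"wx":0,"wy":0,"wz":0},{"gripper":0.1,"tx":0,"ty":0,"tz":0.02,"wx":0,"wy":0,"wz":0},{"gripper":0.1,"tx":0,"ty":0,"tz":-0.1,"wx":0,"wy":0,"wz":0},{"gripper":0.1,"tx":0,"ty":0,"tz":-0.3,"wx":0,"wy":0,"wz":0},{"gripper":0.1,"tx":0,"ty":0,"tz":-0.5,"wx":0,"wy":0,"wz":0},{"gripper":0.1,"tx":0,"ty":0,"tz":-0.5,"wx":0,"wy":0,"wz":0}]' 20
python3 go.py "0.51 0.138 0.325" "0.51 -0.062 0.325" "0.51 -0.118 0.198"
python3 - <<'E'
from h import *
cam('wrist','w4')
for r in whites(cam('side')): print(r)
E
```

```text
time: 7.6
ee_pos: [0.564, 0.34, 0.3295]
orientation: [[-0.064, 0.998, 0.007], [0.998, 0.064, 0.005], [0.005, 0.008, -1.0]]
force: [1.7, -0.2, 0.2]
opening: 0.048
grip_force: 0.0
0.51 0.138 0.325 tx -0.991 ty -0.335 tz 0.015
0.51 -0.062 0.325 tx -0.998 ty -0.064 tz -0.005
0.51 -0.118 0.198 tx -0.282 ty -0.023 tz 0.634
yaw 3.6912325130494494 tilt 0.5071132699317495
(np.float64(336.0), np.float64(296.0), 15, 21, 267, [0.5106, -0.1186])
(np.float64(345.5), np.float64(327.0), 16, 23, 325, [0.4947, -0.2096])
(np.float64(306.5), np.float64(343.0), 18, 25, 366, [0.4137, -0.2242])
(np.float64(367.0), np.float64(370.0), 19, 27, 424, [0.4898, -0.3176])
(np.float64(316.0), np.float64(388.5), 19, 28, 465, [0.3974, -0.3248])
```

View pics/w4.png

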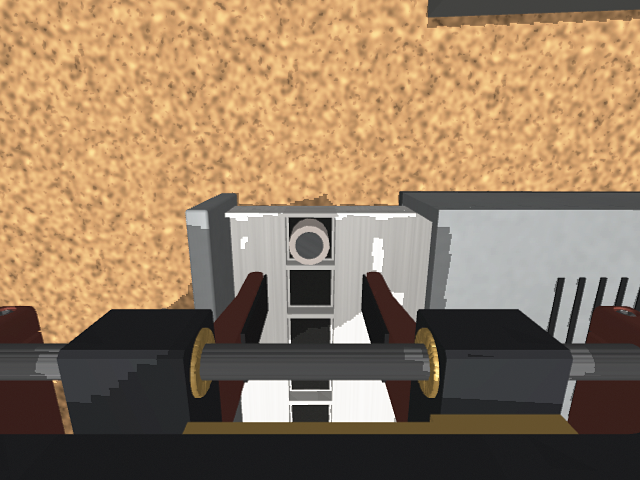

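Insert 1 stands in pocket 1 at (310,240). Going back for the next one.

```bash
python3 -m jog '[{"gripper":0.4,"tx":-0.2,"ty":-0.07,"tz":0,"wx":0,"wy":0,"wz":0},{"gripper":0.4,"tx":-0.4,"ty":-0.14,"tz":0,"wx":0,"wy":0,"wz":0},{"gripper":0.4,"tx":-0.6,"ty":-0.2,"tz":0,"wx":0,"wy":0,"wz":0},{"gripper":0.4,"tx":-0.8,"ty":-0.27,"tz":0,"wx":0,"wy":0,"wz":0},{"gripper":0.4,"tx":-1,"ty":-0.335,"tz":0,"wx":0,"wy":0,"wz":0},{"gripper":0.4,"tx":-1,"ty":-0.335,"tz":0,"wx":0,"wy":0,"wz":0},{"gripper":0.4,"tx":-1,"ty":-0.335,"tz":0,"wx":0,"wy":0,"wz":0},{"gripper":0.4,"tx":-1,"ty":-0.335,"tz":0,"wx":0,"wy":0,"wz":0},{"gripper":0.4,"tx":-1,"ty":-0.335,"tz":0,"wx":0,"wy":0,"wz":0},{"gripper":0.4,"tx":-1,"ty":-0.335,"tz":0,"wx":0,"wy":0,"wz":0}]' >/dev/null
python3 -m jog '[{"gripper":0.4,"tx":-0.2,"ty":-0.01,"tz":0,"wx":0,"wy":0,"wz":0},{"gripper":0.4,"tx":-0.4,"ty":-0.02,"tz":0,"wx":0,"wy":0,"wz":0},{"gripper":0.4,"tx":-0.6,"ty":-0.04,"tz":0,"wx":0,"wy":0,"wz":0},{"gripper":0.4,"tx":-0.8,"ty":-0.05,"tz":0,"wx":0,"wy":0,"wz":0},{"gripper":0.4,"tx":-1,"ty":-0.06,"tz":0,"wx":0,"wy":0,"wz":0},{"gripper":0.4,"tx":-1,"ty":-0.06,"tz":0,"wx":0,"wy":0,"wz":0},{"gripper":0.4,"tx":-1,"ty":-0.06,"tz":0,"wx":0,"wy":0,"wz":0},{"gripper":0.4,"tx":-1,"ty":-0.06,"tz":0,"wx":0,"wy":0,"wz":0},{"gripper":0.4,"tx":-1,"ty":-0.06,"tz":0,"wx":0,"wy":0,"wz":0},{"gripper":0.4,"tx":-1,"ty":-0.06,"tz":0,"wx":0,"wy":0,"wz":0}]'
python3 go.py "0.5090 -0.119 0.198"
python3 - <<'E'
from h import *
for r in whites(cam('side')): print(r)
for r in whites(cam('wrist'),z=0.03): print(r)
E
```

```text
time: 9.7
ee_pos: [0.5098, -0.064, 0.3236]
orientation: [[-0.067, 0.998, -0.0], [0.998, 0.067, 0.0], [0.0, -0.0, -1.0]]
force: [0.0, -0.2, -0.6]
opening: 0.0614
grip_force: 0.0
0.5090 -0.119 0.198 tx -0.274 ty -0.022 tz 0.628
yaw 3.8170152653917273 tilt 0.01799620719561559
(np.float64(336.0), np.float64(296.0), 15, 21, 269, [0.5106, -0.1186])
(np.float64(345.5), np.float64(327.0), 16, 23, 325, [0.4947, -0.2096])
(np.float64(306.5), np.float64(343.0), 18, 25, 368, [0.4137, -0.2242])
(np.float64(367.0), np.float64(370.0), 19, 27, 425, [0.4898, -0.3176])
(np.float64(316.0), np.float64(388.0), 19, 29, 466, [0.3977, -0.3238])
(np.float64(309.5), np.float64(292.0), 36, 45, 1303, [0.5085, -0.1144])
```

```bash
python3 -m jog '[{"gripper":0.4,"tx":-0.15,"ty":-0.01,"tz":0.05,"wx":0,"wy":0,"wz":0},{"gripper":0.4,"tx":-0.275,"ty":-0.02,"tz":0.2,"wx":0,"wy":0,"wz":0},{"gripper":0.4,"tx":-0.275,"ty":-0.02,"tz":0.4,"wx":0,"wy":0,"wz":0},{"gripper":0.4,"tx":-0.275,"ty":-0.02,"tz":0.57,"wx":0,"wy":0,"wz":0},{"gripper":0.4,"tx":-0.275,"ty":-0.02,"tz":0.63,"wx":0,"wy":0,"wz":0},{"gripper":-1,"tx":-0.275,"ty":-0.02,"tz":0.63,"wx":0,"wy":0,"wz":0},{"gripper":-1,"tx":-0.275,"ty":-0.02,"tz":0.63,"wx":0,"wy":0,"wz":0},{"gripper":-1,"tx":-0.275,"ty":-0.02,"tz":0.63,"wx":0,"wy":0,"wz":0},{"gripper":-1,"tx":-0.275,"ty":-0.02,"tz":0.63,"wx":0,"wy":0,"wz":0},{"gripper":-1,"tx":-0.275,"ty":-0.02,"tz":0.63,"wx":0,"wy":0,"wz":0}]' 20
python3 -m jog '[{"gripper":-1,"tx":0,"ty":0,"tz":0,"wx":0,"wy":0,"wz":0},{"gripper":-1,"tx":0,"ty":0,"tz":0,"wx":0,"wy":0,"wz":0},{"gripper":-1,"tx":0,"ty":0,"tz":-0.1,"wx":0,"wy":0,"wz":0},{"gripper":-1,"tx":0,"ty":0,"tz":-0.3,"wx":0,"wy":0,"wz":0},{"gripper":-1,"tx":0.1,"ty":0.02,"tz":-0.5,"wx":0,"wy":0,"wz":0},{"gripper":-1,"tx":0.3,"ty":0.06,"tz":-0.7,"wx":0,"wy":0,"wz":0},{"gripper":-1,"tx":0.5,"ty":0.1,"tz":-0.7,"wx":0,"wy":0,"wz":0},{"gripper":-1,"tx":0.7,"ty":0.15,"tz":-0.7,"wx":0,"wy":0,"wz":0},{"gripper":-1,"tx":0.9,"ty":0.19,"tz":-0.7,"wx":0,"wy":0,"wz":0},{"gripper":-1,"tx":1,"ty":0.21,"tz":-0.7,"wx":0,"wy":0,"wz":0}]' 20
python3 -m jog '[{"gripper":-1,"tx":0.2,"ty":0.04,"tz":0,"wx":0,"wy":0,"wz":0},{"gripper":-1,"tx":0.4,"ty":0.08,"tz":0,"wx":0,"wy":0,"wz":0},{"gripper":-1,"tx":0.6,"ty":0.13,"tz":0,"wx":0,"wy":0,"wz":0},{"gripper":-1,"tx":0.8,"ty":0.17,"tz":0,"wx":0,"wy":0,"wz":0},{"gripper":-1,"tx":0.95,"ty":0.2,"tz":0,"wx":0,"wy":0,"wz":0},{"gripper":-1,"tx":1,"ty":0.21,"tz":0,"wx":0,"wy":0,"wz":0},{"gripper":-1,"tx":1,"ty":0.21,"tz":0,"wx":0,"wy":0,"wz":0},{"gripper":-1,"tx":1,"ty":0.21,"tz":0,"wx":0,"wy":0,"wz":0},{"gripper":-1,"tx":1,"ty":0.21,"tz":0,"wx":0,"wy":0,"wz":0},{"gripper":-1,"tx":1,"ty":0.21,"tz":0,"wx":0,"wy":0,"wz":0}]' 20
python3 go.py "0.5660 0.2928 0.220"
python3 - <<'E'
from h import *
c=cam('wrist')
f=cv2.cvtColor(c['frame'],cv2.COLOR_RGB2GRAY)
for r in whites(cam('side')): print(r)
E
```

```text
time: 10.8
ee_pos: [0.5098, -0.1205, 0.199]
orientation: [[-0.064, 0.998, 0.002], [0.998, 0.064, -0.0], [-0.0, 0.002, -1.0]]
force: [-0.9, -0.1, 8.4]
opening: 0.0319
grip_force: 20.0
time: 11.8
ee_pos: [0.5381, 0.0859, 0.3385]
orientation: [[-0.068, 0.998, 0.001], [0.998, 0.068, 0.002], [0.002, 0.001, -1.0]]
force: [-1.0, -0.1, -0.5]
opening: 0.031
grip_force: 20.0
time: 12.8
ee_pos: [0.5677, 0.2824, 0.3379]
orientation: [[-0.062, 0.998, 0.0], [0.998, 0.062, -0.001], [-0.001, 0.0, -1.0]]
force: [0.1, 0.6, -0.5]
opening: 0.0316
grip_force: 20.0
0.5660 0.2928 0.220 tx 0.053 ty -0.005 tz 0.590
yaw 3.561835412907149 tilt 0.03711496354820058
(np.float64(345.5), np.float64(327.0), 16, 23, 325, [0.4947, -0.2096])
(np.float64(306.5), np.float64(343.0), 18, 25, 366, [0.4137, -0.2242])
(np.float64(367.0), np.float64(370.0), 19, 27, 424, [0.4898, -0.3176])
(np.float64(316.0), np.float64(388.5), 19, 28, 462, [0.3974, -0.3248])
```

```bash
python3 -m jog '[{"gripper":-1,"tx":0.05,"ty":-0.005,"tz":0.1,"wx":0,"wy":0,"wz":0},{"gripper":-1,"tx":0.05,"ty":-0.005,"tz":0.25,"wx":0,"wy":0,"wz":0},{"gripper":-1,"tx":0.05,"ty":-0.005,"tz":0.4,"wx":0,"wy":0,"wz":0},{"gripper":-1,"tx":0.05,"ty":-0.005,"tz":0.47,"wx":0,"wy":0,"wz":0},{"gripper":-1,"tx":0.05,"ty":-0.005,"tz":0.52,"wx":0,"wy":0,"wz":0},{"gripper":-1,"tx":0.05,"ty":-0.005,"tz":0.55,"wx":0,"wy":0,"wz":0},{"gripper":-1,"tx":0.05,"ty":-0.005,"tz":0.57,"wx":0,"wy":0,"wz":0},{"gripper":-1,"tx":0.05,"ty":-0.005,"tz":0.58,"wx":0,"wy":0,"wz":0},{"gripper":-1,"tx":0.05,"ty":-0.005,"tz":0.59,"wx":0,"wy":0,"wz":0},{"gripper":-1,"tx":0.05,"ty":-0.005,"tz":0.59,"wx":0,"wy":0,"wz":0}]' 20
python3 -m jog '[{"gripper":-1,"tx":0,"ty":0,"tz":0,"wx":0,"wy":0,"wz":0},{"gripper":0.1,"tx":0,"ty":0,"tz":0,"wx":0,"wy":0,"wz":0},{"gripper":0.1,"tx":0,"ty":0,"tz":0,"wx":0,"wy":0,"wz":0},{"gripper":0.1,"tx":0,"ty":0,"tz":0,"wx":0,"wy":0,"wz":0},{"gripper":0.1,"tx":0,"ty":0,"tz":0,"wx":0,"wy":0,"wz":0},{"gripper":0.1,"tx":0,"ty":0,"tz":-0.1,"wx":0,"wy":0,"wz":0},{"gripper":0.1,"tx":0,"ty":0,"tz":-0.3,"wx":0,"wy":0,"wz":0},{"gripper":0.1,"tx":0,"ty":0,"tz":-0.5,"wx":0,"wy":0,"wz":0},{"gripper":0.1,"tx":-0.1,"ty":0,"tz":-0.53,"wx":0,"wy":0,"wz":0},{"gripper":0.1,"tx":-0.1,"ty":0,"tz":-0.53,"wx":0,"wy":0,"wz":0}]' 20
python3 go.py "0.530 0.093 0.33" "0.493 -0.107 0.33" "0.493 -0.211 0.198"
python3 - <<'E'
from h import *
c=cam('wrist'); print(whites(c,z=0.055,box=(0.3,0.8,0,0.5),lo=100))
for r in whites(cam('side')): print(r)
E
```

```text
time: 13.9
ee_pos: [0.5676, 0.2941, 0.223]
orientation: [[-0.064, 0.998, 0.006], [0.998, 0.064, 0.002], [0.002, 0.006, -1.0]]
force: [0.1, -2.8, 12.4]
opening: 0.0314
grip_force: 20.0
time: 14.9
ee_pos: [0.5678, 0.2719, 0.3272]
orientation: [[-0.062, 0.998, 0.003], [0.998, 0.062, -0.0], [-0.001, 0.003, -1.0]]
force: [0.6, -0.7, -0.5]
opening: 0.0487
grip_force: 0.0
0.530 0.093 0.33 tx -0.881 ty -0.244 tz -0.014
0.493 -0.107 0.33 tx -0.987 ty -0.246 tz -0.000
0.493 -0.211 0.198 tx -0.519 ty -0.034 tz 0.660
yaw 3.5318911440895064 tilt 0.151316501994689
[]
(np.float64(345.5), np.float64(327.0), 16, 23, 325, [0.4947, -0.2096])
(np.float64(306.5), np.float64(343.0), 18, 25, 366, [0.4137, -0.2242])
(np.float64(367.0), np.float64(370.0), 19, 27, 424, [0.4898, -0.3176])
(np.float64(316.0), np.float64(388.5), 19, 28, 463, [0.3974, -0.3248])
```

Contact came at TCP 0.223, which fits the pocket floor and not the rim at about 0.237. Next is insert C.

```bash
python3 -m jog '[{"gripper":0.4,"tx":-0.2,"ty":-0.05,"tz":0,"wx":0,"wy":0,"wz":0},{"gripper":0.4,"tx":-0.4,"ty":-0.1,"tz":0,"wx":0,"wy":0,"wz":0},{"gripper":0.4,"tx":-0.6,"ty":-0.15,"tz":0,"wx":0,"wy":0,"wz":0},{"gripper":0.4,"tx":-0.8,"ty":-0.2,"tz":0,"wx":0,"wy":0,"wz":0},{"gripper":0.4,"tx":-0.95,"ty":-0.25,"tz":0,"wx":0,"wy":0,"wz":0},{"gripper":0.4,"tx":-1,"ty":-0.25,"tz":0,"wx":0,"wy":0,"wz":0},{"gripper":0.4,"tx":-1,"ty":-0.25,"tz":0,"wx":0,"wy":0,"wz":0},{"gripper":0.4,"tx":-1,"ty":-0.25,"tz":0,"wx":0,"wy":0,"wz":0},{"gripper":0.4,"tx":-1,"ty":-0.25,"tz":0,"wx":0,"wy":0,"wz":0},{"gripper":0.4,"tx":-1,"ty":-0.25,"tz":0,"wx":0,"wy":0,"wz":0}]' >/dev/null
python3 -m jog '[{"gripper":0.4,"tx":-0.2,"ty":-0.05,"tz":0,"wx":0,"wy":0,"wz":0},{"gripper":0.4,"tx":-0.4,"ty":-0.1,"tz":0,"wx":0,"wy":0,"wz":0},{"gripper":0.4,"tx":-0.6,"ty":-0.15,"tz":0,"wx":0,"wy":0,"wz":0},{"gripper":0.4,"tx":-0.8,"ty":-0.2,"tz":0,"wx":0,"wy":0,"wz":0},{"gripper":0.4,"tx":-0.95,"ty":-0.24,"tz":0,"wx":0,"wy":0,"wz":0},{"gripper":0.4,"tx":-1,"ty":-0.24,"tz":0,"wx":0,"wy":0,"wz":0},{"gripper":0.4,"tx":-1,"ty":-0.24,"tz":0,"wx":0,"wy":0,"wz":0},{"gripper":0.4,"tx":-1,"ty":-0.24,"tz":0,"wx":0,"wy":0,"wz":0},{"gripper":0.4,"tx":-1,"ty":-0.24,"tz":0,"wx":0,"wy":0,"wz":0},{"gripper":0.4,"tx":-1,"ty":-0.24,"tz":0,"wx":0,"wy":0,"wz":0}]'
python3 go.py "0.493 -0.211 0.199"
python3 - <<'E'
from h import *
for r in whites(cam('side')): print(r)
for r in whites(cam('wrist'),z=0.03): print(r)
E
```

```text
time: 17.0
ee_pos: [0.4953, -0.1299, 0.3256]
orientation: [[-0.067, 0.998, 0.0], [0.998, 0.067, 0.0], [0.0, 0.0, -1.0]]
force: [0.2, -1.0, -0.6]
opening: 0.0616
grip_force: 0.0
0.493 -0.211 0.199 tx -0.404 ty -0.039 tz 0.633
yaw 3.8365890498743913 tilt 0.02528204258161485
(np.float64(346.0), np.float64(327.0), 17, 23, 329, [0.4956, -0.2099])
(np.float64(306.5), np.float64(343.0), 18, 25, 369, [0.4137, -0.2242])
(np.float64(367.0), np.float64(370.0), 19, 27, 425, [0.4898, -0.3176])
(np.float64(316.0), np.float64(388.0), 19, 29, 466, [0.3977, -0.3238])
(np.float64(306.0), np.float64(317.0), 35, 45, 1296, [0.4924, -0.2054])
(np.float64(294.0), np.float64(404.5), 33, 34, 911, [0.4864, -0.2992])
```

```bash
python3 -m jog '[{"gripper":0.4,"tx":-0.2,"ty":-0.02,"tz":0.05,"wx":0,"wy":0,"wz":0},{"gripper":0.4,"tx":-0.4,"ty":-0.04,"tz":0.15,"wx":0,"wy":0,"wz":0},{"gripper":0.4,"tx":-0.405,"ty":-0.04,"tz":0.35,"wx":0,"wy":0,"wz":0},{"gripper":0.4,"tx":-0.405,"ty":-0.04,"tz":0.55,"wx":0,"wy":0,"wz":0},{"gripper":0.4,"tx":-0.405,"ty":-0.04,"tz":0.635,"wx":0,"wy":0,"wz":0},{"gripper":-1,"tx":-0.405,"ty":-0.04,"tz":0.635,"wx":0,"wy":0,"wz":0},{"gripper":-1,"tx":-0.405,"ty":-0.04,"tz":0.635,"wx":0,"wy":0,"wz":0},{"gripper":-1,"tx":-0.405,"ty":-0.04,"tz":0.635,"wx":0,"wy":0,"wz":0},{"gripper":-1,"tx":-0.405,"ty":-0.04,"tz":0.635,"wx":0,"wy":0,"wz":0},{"gripper":-1,"tx":-0.405,"ty":-0.04,"tz":0.635,"wx":0,"wy":0,"wz":0}]' 20
python3 -m jog '[{"gripper":-1,"tx":0,"ty":0,"tz":0,"wx":0,"wy":0,"wz":0},{"gripper":-1,"tx":0,"ty":0,"tz":0,"wx":0,"wy":0,"wz":0},{"gripper":-1,"tx":0,"ty":0,"tz":-0.1,"wx":0,"wy":0,"wz":0},{"gripper":-1,"tx":0,"ty":0,"tz":-0.3,"wx":0,"wy":0,"wz":0},{"gripper":-1,"tx":0.1,"ty":0.02,"tz":-0.5,"wx":0,"wy":0,"wz":0},{"gripper":-1,"tx":0.3,"ty":0.07,"tz":-0.7,"wx":0,"wy":0,"wz":0},{"gripper":-1,"tx":0.5,"ty":0.12,"tz":-0.7,"wx":0,"wy":0,"wz":0},{"gripper":-1,"tx":0.7,"ty":0.17,"tz":-0.7,"wx":0,"wy":0,"wz":0},{"gripper":-1,"tx":0.9,"ty":0.21,"tz":-0.7,"wx":0,"wy":0,"wz":0},{"gripper":-1,"tx":1,"ty":0.235,"tz":-0.7,"wx":0,"wy":0,"wz":0}]' 20
python3 -m jog '[{"gripper":-1,"tx":0.2,"ty":0.05,"tz":0,"wx":0,"wy":0,"wz":0},{"gripper":-1,"tx":0.4,"ty":0.1,"tz":0,"wx":0,"wy":0,"wz":0},{"gripper":-1,"tx":0.6,"ty":0.14,"tz":0,"wx":0,"wy":0,"wz":0},{"gripper":-1,"tx":0.8,"ty":0.19,"tz":0,"wx":0,"wy":0,"wz":0},{"gripper":-1,"tx":0.95,"ty":0.235,"tz":0,"wx":0,"wy":0,"wz":0},{"gripper":-1,"tx":1,"ty":0.235,"tz":0,"wx":0,"wy":0,"wz":0},{"gripper":-1,"tx":1,"ty":0.235,"tz":0,"wx":0,"wy":0,"wz":0},{"gripper":-1,"tx":1,"ty":0.235,"tz":0,"wx":0,"wy":0,"wz":0},{"gripper":-1,"tx":1,"ty":0.235,"tz":0,"wx":0,"wy":0,"wz":0},{"gripper":-1,"tx":1,"ty":0.235,"tz":0,"wx":0,"wy":0,"wz":0}]' 20
python3 go.py "0.569 0.2478 0.223"
python3 - <<'E'
from h import *
for r in whites(cam('side')): print(r)
E
```

```text
time: 18.1
ee_pos: [0.4928, -0.2128, 0.2]
orientation: [[-0.064, 0.998, 0.002], [0.998, 0.064, -0.001], [-0.001, 0.002, -1.0]]
force: [-0.5, 0.1, 5.4]
opening: 0.0314
grip_force: 20.0
time: 19.1
ee_pos: [0.5262, -0.0062, 0.3394]
orientation: [[-0.068, 0.998, 0.001], [0.998, 0.068, 0.001], [0.001, 0.001, -1.0]]
force: [-0.0, 0.5, -0.9]
opening: 0.0314
grip_force: 20.0
time: 20.1
ee_pos: [0.5604, 0.1908, 0.3389]
orientation: [[-0.062, 0.998, 0.0], [0.998, 0.062, -0.001], [-0.001, 0.0, -1.0]]
force: [-0.7, 0.1, 0.3]
opening: 0.0314
grip_force: 20.0
0.569 0.2478 0.223 tx 0.282 ty 0.061 tz 0.579
yaw 3.5603931831703757 tilt 0.033419220790445084
(np.float64(306.5), np.float64(343.0), 18, 25, 367, [0.4137, -0.2242])
(np.float64(367.0), np.float64(370.0), 19, 27, 423, [0.4898, -0.3176])
(np.float64(316.0), np.float64(388.5), 19, 28, 464, [0.3974, -0.3248])
```

```bash
python3 -m jog '[{"gripper":-1,"tx":0.2,"ty":0.05,"tz":0,"wx":0,"wy":0,"wz":0},{"gripper":-1,"tx":0.28,"ty":0.06,"tz":0.1,"wx":0,"wy":0,"wz":0},{"gripper":-1,"tx":0.28,"ty":0.06,"tz":0.25,"wx":0,"wy":0,"wz":0},{"gripper":-1,"tx":0.28,"ty":0.06,"tz":0.4,"wx":0,"wy":0,"wz":0},{"gripper":-1,"tx":0.28,"ty":0.06,"tz":0.48,"wx":0,"wy":0,"wz":0},{"gripper":-1,"tx":0.28,"ty":0.06,"tz":0.53,"wx":0,"wy":0,"wz":0},{"gripper":-1,"tx":0.28,"ty":0.06,"tz":0.56,"wx":0,"wy":0,"wz":0},{"gripper":-1,"tx":0.28,"ty":0.06,"tz":0.575,"wx":0,"wy":0,"wz":0},{"gripper":-1,"tx":0.28,"ty":0.06,"tz":0.58,"wx":0,"wy":0,"wz":0},{"gripper":-1,"tx":0.28,"ty":0.06,"tz":0.58,"wx":0,"wy":0,"wz":0}]' 20
python3 -m jog '[{"gripper":-1,"tx":0,"ty":0,"tz":0,"wx":0,"wy":0,"wz":0},{"gripper":0.1,"tx":0,"ty":0,"tz":0,"wx":0,"wy":0,"wz":0},{"gripper":0.1,"tx":0,"ty":0,"tz":0,"wx":0,"wy":0,"wz":0},{"gripper":0.1,"tx":0,"ty":0,"tz":0,"wx":0,"wy":0,"wz":0},{"gripper":0.1,"tx":0,"ty":0,"tz":0,"wx":0,"wy":0,"wz":0},{"gripper":0.1,"tx":0,"ty":0,"tz":-0.1,"wx":0,"wy":0,"wz":0},{"gripper":0.1,"tx":0,"ty":0,"tz":-0.3,"wx":0,"wy":0,"wz":0},{"gripper":0.1,"tx":0,"ty":0,"tz":-0.5,"wx":0,"wy":0,"wz":0},{"gripper":0.1,"tx":0,"ty":0,"tz":-0.53,"wx":0,"wy":0,"wz":0},{"gripper":0.1,"tx":0,"ty":0,"tz":-0.53,"wx":0,"wy":0,"wz":0}]' 20
python3 -c "
from h import *
cam('wrist','w5')"
python3 -m jog '[{"gripper":0.4,"tx":-0.2,"ty":-0.1,"tz":0,"wx":0,"wy":0,"wz":0},{"gripper":0.4,"tx":-0.4,"ty":-0.2,"tz":0,"wx":0,"wy":0,"wz":0},{"gripper":0.4,"tx":-0.6,"ty":-0.3,"tz":0,"wx":0,"wy":0,"wz":0},{"gripper":0.4,"tx":-0.8,"ty":-0.4,"tz":0,"wx":0,"wy":0,"wz":0},{"gripper":0.4,"tx":-0.95,"ty":-0.45,"tz":0,"wx":0,"wy":0,"wz":0},{"gripper":0.4,"tx":-0.97,"ty":-0.45,"tz":0,"wx":0,"wy":0,"wz":0},{"gripper":0.4,"tx":-0.97,"ty":-0.45,"tz":0,"wx":0,"wy":0,"wz":0},{"gripper":0.4,"tx":-0.97,"ty":-0.45,"tz":0,"wx":0,"wy":0,"wz":0},{"gripper":0.4,"tx":-0.97,"ty":-0.45,"tz":0,"wx":0,"wy":0,"wz":0},{"gripper":0.4,"tx":-0.97,"ty":-0.45,"tz":0,"wx":0,"wy":0,"wz":0}]' >/dev/null
python3 -m jog '[{"gripper":0.4,"tx":-0.2,"ty":-0.1,"tz":0,"wx":0,"wy":0,"wz":0},{"gripper":0.4,"tx":-0.4,"ty":-0.2,"tz":0,"wx":0,"wy":0,"wz":0},{"gripper":0.4,"tx":-0.6,"ty":-0.3,"tz":0,"wx":0,"wy":0,"wz":0},{"gripper":0.4,"tx":-0.8,"ty":-0.4,"tz":0,"wx":0,"wy":0,"wz":0},{"gripper":0.4,"tx":-0.95,"ty":-0.45,"tz":0,"wx":0,"wy":0,"wz":0},{"gripper":0.4,"tx":-0.97,"ty":-0.45,"tz":0,"wx":0,"wy":0,"wz":0},{"gripper":0.4,"tx":-0.97,"ty":-0.45,"tz":0,"wx":0,"wy":0,"wz":0},{"gripper":0.4,"tx":-0.97,"ty":-0.45,"tz":0,"wx":0,"wy":0,"wz":0},{"gripper":0.4,"tx":-0.97,"ty":-0.45,"tz":0,"wx":0,"wy":0,"wz":0},{"gripper":0.4,"tx":-0.97,"ty":-0.45,"tz":0,"wx":0,"wy":0,"wz":0}]'
python3 go.py "0.4122 -0.227 0.199"
python3 - <<'E'
from h import *
for r in whites(cam('side')): print(r)
for r in whites(cam('wrist'),z=0.03): print(r)
E
```

```text
time: 21.15
ee_pos: [0.5694, 0.2489, 0.2241]
orientation: [[-0.064, 0.998, 0.002], [0.998, 0.064, 0.001], [0.0, 0.002, -1.0]]
force: [0.8, -0.8, 1.9]
opening: 0.0314
grip_force: 20.0
time: 22.15
ee_pos: [0.5689, 0.2493, 0.3301]
orientation: [[-0.064, 0.998, 0.003], [0.998, 0.064, 0.001], [0.001, 0.003, -1.0]]
force: [0.3, -0.3, 0.0]
opening: 0.0483
grip_force: 0.0
time: 24.2
ee_pos: [0.4144, -0.1485, 0.3285]
orientation: [[-0.067, 0.998, -0.0], [0.998, 0.067, 0.0], [0.0, -0.0, -1.0]]
force: [-0.3, 0.9, 0.2]
opening: 0.0614
grip_force: 0.0
0.4122 -0.227 0.199 tx -0.391 ty -0.037 tz 0.648
yaw 3.8178158655488237 tilt 0.01679015551579221
(np.float64(306.5), np.float64(343.0), 18, 25, 369, [0.4137, -0.2242])
(np.float64(367.0), np.float64(370.0), 19, 27, 425, [0.4898, -0.3176])
(np.float64(316.0), np.float64(388.0), 19, 29, 466, [0.3977, -0.3238])
(np.float64(307.5), np.float64(311.5), 34, 44, 1264, [0.4124, -0.22])
(np.float64(625.5), np.float64(312.5), 20, 6, 61, [0.6981, -0.2023])
```

View pics/w5.png

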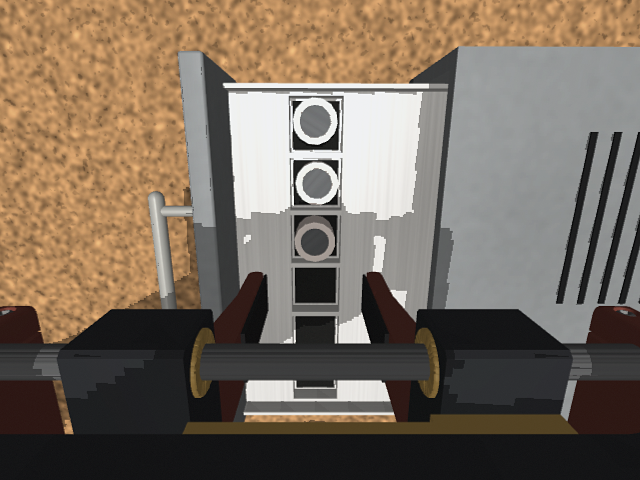

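Three inserts stand in pockets 1–3, at (316,121), (317,184) and (315,240). Next is insert D.

```bash
python3 -m jog '[{"gripper":0.4,"tx":-0.2,"ty":-0.02,"tz":0.05,"wx":0,"wy":0,"wz":0},{"gripper":0.4,"tx":-0.39,"ty":-0.04,"tz":0.15,"wx":0,"wy":0,"wz":0},{"gripper":0.4,"tx":-0.39,"ty":-0.04,"tz":0.35,"wx":0,"wy":0,"wz":0},{"gripper":0.4,"tx":-0.39,"ty":-0.04,"tz":0.55,"wx":0,"wy":0,"wz":0},{"gripper":0.4,"tx":-0.39,"ty":-0.04,"tz":0.65,"wx":0,"wy":0,"wz":0},{"gripper":-1,"tx":-0.39,"ty":-0.04,"tz":0.65,"wx":0,"wy":0,"wz":0},{"gripper":-1,"tx":-0.39,"ty":-0.04,"tz":0.65,"wx":0,"wy":0,"wz":0},{"gripper":-1,"tx":-0.39,"ty":-0.04,"tz":0.65,"wx":0,"wy":0,"wz":0},{"gripper":-1,"tx":-0.39,"ty":-0.04,"tz":0.65,"wx":0,"wy":0,"wz":0},{"gripper":-1,"tx":-0.39,"ty":-0.04,"tz":0.65,"wx":0,"wy":0,"wz":0}]' 20
python3 -m jog '[{"gripper":-1,"tx":0,"ty":0,"tz":0,"wx":0,"wy":0,"wz":0},{"gripper":-1,"tx":0,"ty":0,"tz":0,"wx":0,"wy":0,"wz":0},{"gripper":-1,"tx":0,"ty":0,"tz":-0.1,"wx":0,"wy":0,"wz":0},{"gripper":-1,"tx":0,"ty":0,"tz":-0.3,"wx":0,"wy":0,"wz":0},{"gripper":-1,"tx":0.1,"ty":0.04,"tz":-0.5,"wx":0,"wy":0,"wz":0},{"gripper":-1,"tx":0.3,"ty":0.13,"tz":-0.7,"wx":0,"wy":0,"wz":0},{"gripper":-1,"tx":0.5,"ty":0.22,"tz":-0.7,"wx":0,"wy":0,"wz":0},{"gripper":-1,"tx":0.7,"ty":0.31,"tz":-0.7,"wx":0,"wy":0,"wz":0},{"gripper":-1,"tx":0.9,"ty":0.4,"tz":-0.7,"wx":0,"wy":0,"wz":0},{"gripper":-1,"tx":1,"ty":0.45,"tz":-0.7,"wx":0,"wy":0,"wz":0}]' 20
python3 -m jog '[{"gripper":-1,"tx":0.2,"ty":0.09,"tz":0,"wx":0,"wy":0,"wz":0},{"gripper":-1,"tx":0.4,"ty":0.18,"tz":0,"wx":0,"wy":0,"wz":0},{"gripper":-1,"tx":0.6,"ty":0.27,"tz":0,"wx":0,"wy":0,"wz":0},{"gripper":-1,"tx":0.8,"ty":0.36,"tz":0,"wx":0,"wy":0,"wz":0},{"gripper":-1,"tx":0.95,"ty":0.45,"tz":0,"wx":0,"wy":0,"wz":0},{"gripper":-1,"tx":1,"ty":0.47,"tz":0,"wx":0,"wy":0,"wz":0},{"gripper":-1,"tx":1,"ty":0.47,"tz":0,"wx":0,"wy":0,"wz":0},{"gripper":-1,"tx":1,"ty":0.47,"tz":0,"wx":0,"wy":0,"wz":0},{"gripper":-1,"tx":1,"ty":0.47,"tz":0,"wx":0,"wy":0,"wz":0},{"gripper":-1,"tx":1,"ty":0.47,"tz":0,"wx":0,"wy":0,"wz":0}]' 20
python3 go.py "0.572 0.203 0.223"
python3 - <<'E'
from h import *
for r in whites(cam('side')): print(r)
E
```

```text
time: 25.3
ee_pos: [0.4116, -0.2282, 0.1999]
orientation: [[-0.065, 0.998, 0.003], [0.998, 0.065, -0.001], [-0.001, 0.002, -1.0]]
force: [-1.1, 0.6, 7.3]
opening: 0.031
grip_force: 20.0
time: 26.3
ee_pos: [0.4885, -0.0187, 0.3395]
orientation: [[-0.068, 0.998, 0.002], [0.998, 0.068, 0.001], [0.001, 0.002, -1.0]]
force: [-0.7, -0.3, -0.6]
opening: 0.0314
grip_force: 20.0
time: 27.3
ee_pos: [0.5687, 0.1814, 0.3389]
orientation: [[-0.062, 0.998, 0.0], [0.998, 0.062, -0.0], [-0.0, 0.0, -1.0]]
force: [-0.3, -0.3, -0.5]
opening: 0.031
grip_force: 20.0
0.572 0.203 0.223 tx 0.107 ty 0.023 tz 0.580
yaw 3.572591202747967 tilt 0.030198595640972523
(np.float64(367.0), np.float64(370.0), 19, 27, 422, [0.4898, -0.3176])
(np.float64(320.0), np.float64(414.5), 21, 30, 532, [0.3876, -0.3724])
```

Insert F has been knocked to about (0.388,-0.372), near a pink piece. I'll place D first.

```bash
python3 -m jog '[{"gripper":-1,"tx":0.1,"ty":0.02,"tz":0,"wx":0,"wy":0,"wz":0},{"gripper":-1,"tx":0.105,"ty":0.02,"tz":0.1,"wx":0,"wy":0,"wz":0},{"gripper":-1,"tx":0.105,"ty":0.02,"tz":0.25,"wx":0,"wy":0,"wz":0},{"gripper":-1,"tx":0.105,"ty":0.02,"tz":0.4,"wx":0,"wy":0,"wz":0},{"gripper":-1,"tx":0.105,"ty":0.02,"tz":0.48,"wx":0,"wy":0,"wz":0},{"gripper":-1,"tx":0.105,"ty":0.02,"tz":0.53,"wx":0,"wy":0,"wz":0},{"gripper":-1,"tx":0.105,"ty":0.02,"tz":0.56,"wx":0,"wy":0,"wz":0},{"gripper":-1,"tx":0.105,"ty":0.02,"tz":0.575,"wx":0,"wy":0,"wz":0},{"gripper":-1,"tx":0.105,"ty":0.02,"tz":0.58,"wx":0,"wy":0,"wz":0},{"gripper":-1,"tx":0.105,"ty":0.02,"tz":0.58,"wx":0,"wy":0,"wz":0}]' 20
python3 -m jog '[{"gripper":-1,"tx":0,"ty":0,"tz":0,"wx":0,"wy":0,"wz":0},{"gripper":0.1,"tx":0,"ty":0,"tz":0,"wx":0,"wy":0,"wz":0},{"gripper":0.1,"tx":0,"ty":0,"tz":0,"wx":0,"wy":0,"wz":0},{"gripper":0.1,"tx":0,"ty":0,"tz":0,"wx":0,"wy":0,"wz":0},{"gripper":0.1,"tx":0,"ty":0,"tz":0,"wx":0,"wy":0,"wz":0},{"gripper":0.1,"tx":0,"ty":0,"tz":-0.1,"wx":0,"wy":0,"wz":0},{"gripper":0.1,"tx":0,"ty":0,"tz":-0.3,"wx":0,"wy":0,"wz":0},{"gripper":0.1,"tx":0,"ty":0,"tz":-0.5,"wx":0,"wy":0,"wz":0},{"gripper":0.1,"tx":0,"ty":0,"tz":-0.53,"wx":0,"wy":0,"wz":0},{"gripper":0.1,"tx":0,"ty":0,"tz":-0.53,"wx":0,"wy":0,"wz":0}]' 20
python3 -m jog '[{"gripper":0.4,"tx":-0.2,"ty":-0.06,"tz":0,"wx":0,"wy":0,"wz":0},{"gripper":0.4,"tx":-0.4,"ty":-0.12,"tz":0,"wx":0,"wy":0,"wz":0},{"gripper":0.4,"tx":-0.6,"ty":-0.17,"tz":0,"wx":0,"wy":0,"wz":0},{"gripper":0.4,"tx":-0.8,"ty":-0.23,"tz":0,"wx":0,"wy":0,"wz":0},{"gripper":0.4,"tx":-0.95,"ty":-0.28,"tz":0,"wx":0,"wy":0,"wz":0},{"gripper":0.4,"tx":-1,"ty":-0.28,"tz":0,"wx":0,"wy":0,"wz":0},{"gripper":0.4,"tx":-1,"ty":-0.28,"tz":0,"wx":0,"wy":0,"wz":0},{"gripper":0.4,"tx":-1,"ty":-0.28,"tz":0,"wx":0,"wy":0,"wz":0},{"gripper":0.4,"tx":-1,"ty":-0.28,"tz":0,"wx":0,"wy":0,"wz":0},{"gripper":0.4,"tx":-1,"ty":-0.28,"tz":0,"wx":0,"wy":0,"wz":0}]' >/dev/null
python3 -m jog '[{"gripper":0.4,"tx":-0.2,"ty":-0.06,"tz":0,"wx":0,"wy":0,"wz":0},{"gripper":0.4,"tx":-0.4,"ty":-0.12,"tz":0,"wx":0,"wy":0,"wz":0},{"gripper":0.4,"tx":-0.6,"ty":-0.17,"tz":0,"wx":0,"wy":0,"wz":0},{"gripper":0.4,"tx":-0.8,"ty":-0.23,"tz":0,"wx":0,"wy":0,"wz":0},{"gripper":0.4,"tx":-0.95,"ty":-0.28,"tz":0,"wx":0,"wy":0,"wz":0},{"gripper":0.4,"tx":-1,"ty":-0.28,"tz":0,"wx":0,"wy":0,"wz":0},{"gripper":0.4,"tx":-1,"ty":-0.28,"tz":0,"wx":0,"wy":0,"wz":0},{"gripper":0.4,"tx":-1,"ty":-0.28,"tz":0,"wx":0,"wy":0,"wz":0},{"gripper":0.4,"tx":-1,"ty":-0.28,"tz":0,"wx":0,"wy":0,"wz":0},{"gripper":0.4,"tx":-1,"ty":-0.28,"tz":0,"wx":0,"wy":0,"wz":0}]'
python3 go.py "0.4880 -0.319 0.199"
python3 - <<'E'
from h import *
for n in('side','scene'):
  for r in whites(cam(n)): print(r)
for r in whites(cam('wrist'),z=0.03): print(r)
E
```

```text
time: 28.35
ee_pos: [0.5722, 0.204, 0.224]
orientation: [[-0.064, 0.998, 0.002], [0.998, 0.064, 0.001], [0.0, 0.002, -1.0]]
force: [0.2, -0.9, 3.5]
opening: 0.031
grip_force: 20.0
time: 29.35
ee_pos: [0.5718, 0.2044, 0.3301]
orientation: [[-0.064, 0.998, 0.003], [0.998, 0.064, 0.001], [0.001, 0.003, -1.0]]
force: [-0.4, 0.1, -0.4]
opening: 0.0483
grip_force: 0.0
time: 31.35
ee_pos: [0.486, -0.2006, 0.3286]
orientation: [[-0.067, 0.998, 0.0], [0.998, 0.067, 0.0], [0.0, 0.0, -1.0]]
force: [-0.5, 0.1, 0.2]
opening: 0.0616
grip_force: 0.0
0.4880 -0.319 0.199 tx -0.592 ty -0.030 tz 0.648
yaw 3.836536803308063 tilt 0.02658610672265231
(np.float64(367.0), np.float64(370.0), 19, 27, 429, [0.4898, -0.3176])
(np.float64(320.0), np.float64(414.5), 21, 30, 533, [0.3876, -0.3724])
(np.float64(127.5), np.float64(315.5), 20, 20, 266, [0.3824, -0.373])
(np.float64(184.0), np.float64(327.5), 19, 22, 331, [0.4851, -0.3201])
```

```bash
python3 -m jog '[{"gripper":0.2,"tx":-0.2,"ty":-0.02,"tz":0,"wx":0,"wy":0,"wz":0},{"gripper":0.2,"tx":-0.4,"ty":-0.03,"tz":0,"wx":0,"wy":0,"wz":0},{"gripper":0.2,"tx":-0.59,"ty":-0.03,"tz":0.15,"wx":0,"wy":0,"wz":0},{"gripper":0.2,"tx":-0.59,"ty":-0.03,"tz":0.35,"wx":0,"wy":0,"wz":0},{"gripper":0.2,"tx":-0.59,"ty":-0.03,"tz":0.55,"wx":0,"wy":0,"wz":0},{"gripper":0.2,"tx":-0.59,"ty":-0.03,"tz":0.65,"wx":0,"wy":0,"wz":0},{"gripper":0.2,"tx":-0.59,"ty":-0.03,"tz":0.65,"wx":0,"wy":0,"wz":0},{"gripper":-1,"tx":-0.59,"ty":-0.03,"tz":0.65,"wx":0,"wy":0,"wz":0},{"gripper":-1,"tx":-0.59,"ty":-0.03,"tz":0.65,"wx":0,"wy":0,"wz":0},{"gripper":-1,"tx":-0.59,"ty":-0.03,"tz":0.65,"wx":0,"wy":0,"wz":0}]' 20
python3 -m jog '[{"gripper":-1,"tx":0,"ty":0,"tz":0,"wx":0,"wy":0,"wz":0},{"gripper":-1,"tx":0,"ty":0,"tz":0,"wx":0,"wy":0,"wz":0},{"gripper":-1,"tx":0,"ty":0,"tz":-0.1,"wx":0,"wy":0,"wz":0},{"gripper":-1,"tx":0,"ty":0,"tz":-0.3,"wx":0,"wy":0,"wz":0},{"gripper":-1,"tx":0.1,"ty":0.02,"tz":-0.5,"wx":0,"wy":0,"wz":0},{"gripper":-1,"tx":0.3,"ty":0.07,"tz":-0.7,"wx":0,"wy":0,"wz":0},{"gripper":-1,"tx":0.5,"ty":0.12,"tz":-0.7,"wx":0,"wy":0,"wz":0},{"gripper":-1,"tx":0.7,"ty":0.17,"tz":-0.7,"wx":0,"wy":0,"wz":0},{"gripper":-1,"tx":0.9,"ty":0.22,"tz":-0.7,"wx":0,"wy":0,"wz":0},{"gripper":-1,"tx":1,"ty":0.25,"tz":-0.7,"wx":0,"wy":0,"wz":0}]' 20
python3 -m jog '[{"gripper":-1,"tx":0.2,"ty":0.05,"tz":0,"wx":0,"wy":0,"wz":0},{"gripper":-1,"tx":0.4,"ty":0.1,"tz":0,"wx":0,"wy":0,"wz":0},{"gripper":-1,"tx":0.6,"ty":0.15,"tz":0,"wx":0,"wy":0,"wz":0},{"gripper":-1,"tx":0.8,"ty":0.2,"tz":0,"wx":0,"wy":0,"wz":0},{"gripper":-1,"tx":0.95,"ty":0.25,"tz":0,"wx":0,"wy":0,"wz":0},{"gripper":-1,"tx":1,"ty":0.25,"tz":0,"wx":0,"wy":0,"wz":0},{"gripper":-1,"tx":1,"ty":0.25,"tz":0,"wx":0,"wy":0,"wz":0},{"gripper":-1,"tx":1,"ty":0.25,"tz":0,"wx":0,"wy":0,"wz":0},{"gripper":-1,"tx":1,"ty":0.25,"tz":0,"wx":0,"wy":0,"wz":0},{"gripper":-1,"tx":1,"ty":0.25,"tz":0,"wx":0,"wy":0,"wz":0}]' 20
python3 go.py "0.5748 0.1583 0.223"
python3 - <<'E'
from h import *
for r in whites(cam('side')): print(r)
E
```

```text
time: 32.5
ee_pos: [0.4877, -0.3205, 0.2003]
orientation: [[-0.065, 0.998, 0.002], [0.998, 0.065, -0.001], [-0.001, 0.002, -1.0]]
force: [-0.0, 0.1, -0.1]
opening: 0.0321
grip_force: 0.0
time: 33.5
ee_pos: [0.5244, -0.1135, 0.3395]
orientation: [[-0.068, 0.998, 0.001], [0.998, 0.068, 0.001], [0.001, 0.001, -1.0]]
force: [0.5, -0.2, 0.8]
opening: 0.0314
grip_force: 20.0
time: 34.5
ee_pos: [0.5611, 0.0836, 0.3388]
orientation: [[-0.062, 0.998, 0.0], [0.998, 0.062, -0.0], [-0.001, 0.0, -1.0]]
force: [-0.6, 0.5, -0.7]
opening: 0.0315
grip_force: 20.0
0.5748 0.1583 0.223 tx 0.369 ty 0.091 tz 0.579
yaw 3.5497284275553445 tilt 0.029892938009852137
(np.float64(320.0), np.float64(414.5), 21, 30, 532, [0.3876, -0.3724])
```

```bash
python3 -m jog '[{"gripper":-1,"tx":0.2,"ty":0.05,"tz":0,"wx":0,"wy":0,"wz":0},{"gripper":-1,"tx":0.37,"ty":0.09,"tz":0.05,"wx":0,"wy":0,"wz":0},{"gripper":-1,"tx":0.37,"ty":0.09,"tz":0.2,"wx":0,"wy":0,"wz":0},{"gripper":-1,"tx":0.37,"ty":0.09,"tz":0.35,"wx":0,"wy":0,"wz":0},{"gripper":-1,"tx":0.37,"ty":0.09,"tz":0.46,"wx":0,"wy":0,"wz":0},{"gripper":-1,"tx":0.37,"ty":0.09,"tz":0.53,"wx":0,"wy":0,"wz":0},{"gripper":-1,"tx":0.37,"ty":0.09,"tz":0.56,"wx":0,"wy":0,"wz":0},{"gripper":-1,"tx":0.37,"ty":0.09,"tz":0.575,"wx":0,"wy":0,"wz":0},{"gripper":-1,"tx":0.37,"ty":0.09,"tz":0.58,"wx":0,"wy":0,"wz":0},{"gripper":-1,"tx":0.37,"ty":0.09,"tz":0.58,"wx":0,"wy":0,"wz":0}]' 20
python3 -m jog '[{"gripper":-1,"tx":0,"ty":0,"tz":0,"wx":0,"wy":0,"wz":0},{"gripper":0.1,"tx":0,"ty":0,"tz":0,"wx":0,"wy":0,"wz":0},{"gripper":0.1,"tx":0,"ty":0,"tz":0,"wx":0,"wy":0,"wz":0},{"gripper":0.1,"tx":0,"ty":0,"tz":0,"wx":0,"wy":0,"wz":0},{"gripper":0.1,"tx":0,"ty":0,"tz":0,"wx":0,"wy":0,"wz":0},{"gripper":0.1,"tx":0,"ty":0,"tz":-0.1,"wx":0,"wy":0,"wz":0},{"gripper":0.1,"tx":0,"ty":0,"tz":-0.3,"wx":0,"wy":0,"wz":0},{"gripper":0.1,"tx":0,"ty":0,"tz":-0.5,"wx":0,"wy":0,"wz":0},{"gripper":0.1,"tx":0,"ty":0,"tz":-0.53,"wx":0,"wy":0,"wz":0},{"gripper":0.1,"tx":0,"ty":0,"tz":-0.53,"wx":0,"wy":0,"wz":0}]' 20
python3 -m jog '[{"gripper":0.4,"tx":-0.2,"ty":-0.1,"tz":0,"wx":0,"wy":0,"wz":0},{"gripper":0.4,"tx":-0.4,"ty":-0.2,"tz":0,"wx":0,"wy":0,"wz":0},{"gripper":0.4,"tx":-0.6,"ty":-0.3,"tz":0,"wx":0,"wy":0,"wz":0},{"gripper":0.4,"tx":-0.8,"ty":-0.4,"tz":0,"wx":0,"wy":0,"wz":0},{"gripper":0.4,"tx":-0.95,"ty":-0.5,"tz":0,"wx":0,"wy":0,"wz":0},{"gripper":0.4,"tx":-1,"ty":-0.52,"tz":0,"wx":0,"wy":0,"wz":0},{"gripper":0.4,"tx":-1,"ty":-0.52,"tz":0,"wx":0,"wy":0,"wz":0},{"gripper":0.4,"tx":-1,"ty":-0.52,"tz":0,"wx":0,"wy":0,"wz":0},{"gripper":0.4,"tx":-1,"ty":-0.52,"tz":0,"wx":0,"wy":0,"wz":0},{"gripper":0.4,"tx":-1,"ty":-0.52,"tz":0,"wx":0,"wy":0,"wz":0}]' >/dev/null
python3 -m jog '[{"gripper":0.4,"tx":-0.2,"ty":-0.1,"tz":0,"wx":0,"wy":0,"wz":0},{"gripper":0.4,"tx":-0.4,"ty":-0.2,"tz":0,"wx":0,"wy":0,"wz":0},{"gripper":0.4,"tx":-0.6,"ty":-0.3,"tz":0,"wx":0,"wy":0,"wz":0},{"gripper":0.4,"tx":-0.8,"ty":-0.4,"tz":0,"wx":0,"wy":0,"wz":0},{"gripper":0.4,"tx":-0.95,"ty":-0.5,"tz":0,"wx":0,"wy":0,"wz":0},{"gripper":0.4,"tx":-1,"ty":-0.55,"tz":0,"wx":0,"wy":0,"wz":0},{"gripper":0.4,"tx":-1,"ty":-0.55,"tz":0,"wx":0,"wy":0,"wz":0},{"gripper":0.4,"tx":-1,"ty":-0.55,"tz":0,"wx":0,"wy":0,"wz":0},{"gripper":0.4,"tx":-1,"ty":-0.55,"tz":0,"wx":0,"wy":0,"wz":0},{"gripper":0.4,"tx":-1,"ty":-0.55,"tz":0,"wx":0,"wy":0,"wz":0}]'
python3 go.py "0.386 -0.373 0.199"
python3 - <<'E'
from h import *
for n in('side','scene'):
  c=cam(n)
  for r in whites(c): print(r)
  f=cv2.cvtColor(c['frame'],cv2.COLOR_RGB2HSV)
  m=((f[:,:,0]>=160)&(f[:,:,0]<=176)&(f[:,:,1]>70)&(f[:,:,2]>60)).astype(np.uint8)
  k,l,st,ce=cv2.connectedComponentsWithStats(m)
  for i in range(1,k):
     if st[i][4]>80:
        x,y,w,h,a=st[i]; print('pink',ce[i],w,h,onz(c,x+w/2-.5,y+h/2-.5,.015))
E
```

```text
time: 35.55
ee_pos: [0.5753, 0.1599, 0.2243]
orientation: [[-0.064, 0.998, 0.003], [0.998, 0.064, 0.0], [0.0, 0.003, -1.0]]
force: [0.8, -1.2, 2.6]
opening: 0.0315
grip_force: 20.0
time: 36.55
ee_pos: [0.5746, 0.1605, 0.3301]
orientation: [[-0.064, 0.998, 0.003], [0.998, 0.064, 0.001], [0.001, 0.003, -1.0]]
force: [0.4, 0.3, 0.2]
opening: 0.0484
grip_force: 0.0
time: 38.55
ee_pos: [0.3874, -0.2515, 0.3286]
orientation: [[-0.067, 0.998, 0.0], [0.998, 0.067, 0.0], [0.0, 0.0, -1.0]]
force: [0.3, -0.1, 0.0]
opening: 0.0616
grip_force: 0.0
0.386 -0.373 0.199 tx -0.606 ty -0.048 tz 0.648
yaw 3.8346858657509686 tilt 0.01734722172868197
(np.float64(320.0), np.float64(414.0), 21, 31, 537, [0.3879, -0.3716])
pink [377.14213198 274.83248731] 15 18 [ 0.62188227 -0.0837251   0.015     ]
pink [262.26649746 357.92385787] 19 25 [ 0.33100639 -0.23228152  0.015     ]
pink [344.69801085 422.84810127] 21 31 [ 0.41750393 -0.39868663  0.015     ]
(np.float64(127.5), np.float64(315.5), 20, 20, 263, [0.3824, -0.373])
pink [174.34166667 266.19166667] 16 19 [ 0.32936161 -0.23374974  0.015     ]
pink [321.41139241 290.80379747] 15 13 [ 0.61036204 -0.08224766  0.015     ]
pink [123.26756757 332.47567568] 21 24 [ 0.41334289 -0.39965027  0.015     ]
```

```bash
python3 -m jog '[{"gripper":0.3,"tx":-0.2,"ty":-0.02,"tz":0,"wx":0,"wy":0,"wz":-0.09},{"gripper":0.3,"tx":-0.4,"ty":-0.03,"tz":0,"wx":0,"wy":0,"wz":-0.18},{"gripper":0.3,"tx":-0.6,"ty":-0.045,"tz":0.1,"wx":0,"wy":0,"wz":-0.27},{"gripper":0.3,"tx":-0.605,"ty":-0.045,"tz":0.2,"wx":0,"wy":0,"wz":-0.36},{"gripper":0.3,"tx":-0.605,"ty":-0.045,"tz":0.25,"wx":0,"wy":0,"wz":-0.45},{"gripper":0.3,"tx":-0.605,"ty":-0.045,"tz":0.25,"wx":0,"wy":0,"wz":-0.49},{"gripper":0.3,"tx":-0.605,"ty":-0.045,"tz":0.25,"wx":0,"wy":0,"wz":-0.49},{"gripper":0.3,"tx":-0.605,"ty":-0.045,"tz":0.25,"wx":0,"wy":0,"wz":-0.49},{"gripper":0.3,"tx":-0.605,"ty":-0.045,"tz":0.25,"wx":0,"wy":0,"wz":-0.49},{"gripper":0.3,"tx":-0.605,"ty":-0.045,"tz":0.25,"wx":0,"wy":0,"wz":-0.49}]'
python3 go.py "0.386 -0.373 0.199"
python3 - <<'E'
from h import *
for r in whites(cam('wrist'),z=0.03): print(r)
E
```

```text
time: 39.65
ee_pos: [0.3856, -0.3738, 0.2789]
orientation: [[-0.74, 0.672, 0.0], [0.672, 0.74, -0.0], [-0.001, 0.0, -1.0]]
force: [-0.1, -0.3, 0.6]
opening: 0.0574
grip_force: 0.0
0.386 -0.373 0.199 tx 0.001 ty 0.004 tz 0.400
yaw 47.762613842852325 tilt 0.036679795896650776
(np.float64(437.5), np.float64(37.5), 28, 50, 328, [0.3349, -0.2287])
(np.float64(418.0), np.float64(43.5), 35, 48, 128, [0.3296, -0.2393])
(np.float64(420.5), np.float64(39.0), 24, 39, 464, [0.3287, -0.2367])
(np.float64(316.0), np.float64(249.0), 45, 51, 1812, [0.384, -0.3717])
```

```bash
python3 -m jog '[{"gripper":0.3,"tx":0,"ty":0,"tz":0.15,"wx":0,"wy":0,"wz":0},{"gripper":0.3,"tx":0,"ty":0,"tz":0.3,"wx":0,"wy":0,"wz":0},{"gripper":0.3,"tx":0,"ty":0,"tz":0.4,"wx":0,"wy":0,"wz":0},{"gripper":0.3,"tx":0,"ty":0,"tz":0.4,"wx":0,"wy":0,"wz":0},{"gripper":-1,"tx":0,"ty":0,"tz":0.4,"wx":0,"wy":0,"wz":0},{"gripper":-1,"tx":0,"ty":0,"tz":0.4,"wx":0,"wy":0,"wz":0},{"gripper":-1,"tx":0,"ty":0,"tz":0.4,"wx":0,"wy":0,"wz":0},{"gripper":-1,"tx":0,"ty":0,"tz":0.4,"wx":0,"wy":0,"wz":0},{"gripper":-1,"tx":0,"ty":0,"tz":0.4,"wx":0,"wy":0,"wz":0},{"gripper":-1,"tx":0,"ty":0,"tz":0.4,"wx":0,"wy":0,"wz":0}]' 20
python3 -m jog '[{"gripper":-1,"tx":0,"ty":0,"tz":-0.1,"wx":0,"wy":0,"wz":0},{"gripper":-1,"tx":0,"ty":0,"tz":-0.3,"wx":0,"wy":0,"wz":0},{"gripper":-1,"tx":0,"ty":0,"tz":-0.5,"wx":0,"wy":0,"wz":0.08},{"gripper":-1,"tx":0,"ty":0,"tz":-0.7,"wx":0,"wy":0,"wz":0.16},{"gripper":-1,"tx":0,"ty":0,"tz":-0.7,"wx":0,"wy":0,"wz":0.25},{"gripper":-1,"tx":0,"ty":0,"tz":-0.7,"wx":0,"wy":0,"wz":0.33},{"gripper":-1,"tx":0,"ty":0,"tz":-0.7,"wx":0,"wy":0,"wz":0.41},{"gripper":-1,"tx":0,"ty":0,"tz":-0.7,"wx":0,"wy":0,"wz":0.49},{"gripper":-1,"tx":0,"ty":0,"tz":-0.7,"wx":0,"wy":0,"wz":0.49},{"gripper":-1,"tx":0,"ty":0,"tz":-0.7,"wx":0,"wy":0,"wz":0.49}]' 20
python3 go.py "0.45 -0.19 0.338" "0.52 0 0.338" "0.5776 0.1129 0.338"
```

```text
time: 40.7
ee_pos: [0.3857, -0.3743, 0.1998]
orientation: [[-0.741, 0.672, 0.002], [0.672, 0.741, -0.001], [-0.002, 0.0, -1.0]]
force: [0.5, 0.8, 7.9]
opening: 0.0313
grip_force: 20.0
time: 41.7
ee_pos: [0.3853, -0.3738, 0.3388]
orientation: [[-0.068, 0.998, 0.0], [0.998, 0.068, -0.0], [-0.0, 0.0, -1.0]]
force: [0.6, -0.3, -0.6]
opening: 0.0314
grip_force: 20.0
0.45 -0.19 0.338 tx 0.895 ty 0.385 tz 0.004
0.52 0 0.338 tx 0.924 ty 0.414 tz -0.000
0.5776 0.1129 0.338 tx 0.544 ty 0.326 tz -0.000
yaw 3.9105882011763446 tilt 0.0073260581407074985
```

```bash
python3 -m jog '[{"gripper":-1,"tx":0.15,"ty":0.06,"tz":0,"wx":0,"wy":0,"wz":0},{"gripper":-1,"tx":0.35,"ty":0.15,"tz":0,"wx":0,"wy":0,"wz":0},{"gripper":-1,"tx":0.55,"ty":0.24,"tz":0,"wx":0,"wy":0,"wz":0},{"gripper":-1,"tx":0.75,"ty":0.33,"tz":0,"wx":0,"wy":0,"wz":0},{"gripper":-1,"tx":0.9,"ty":0.39,"tz":0,"wx":0,"wy":0,"wz":0},{"gripper":-1,"tx":0.9,"ty":0.39,"tz":0,"wx":0,"wy":0,"wz":0},{"gripper":-1,"tx":0.9,"ty":0.39,"tz":0,"wx":0,"wy":0,"wz":0},{"gripper":-1,"tx":0.9,"ty":0.39,"tz":0,"wx":0,"wy":0,"wz":0},{"gripper":-1,"tx":0.9,"ty":0.39,"tz":0,"wx":0,"wy":0,"wz":0},{"gripper":-1,"tx":0.9,"ty":0.39,"tz":0,"wx":0,"wy":0,"wz":0}]' 20
python3 -m jog '[{"gripper":-1,"tx":0.15,"ty":0.07,"tz":0,"wx":0,"wy":0,"wz":0},{"gripper":-1,"tx":0.35,"ty":0.16,"tz":0,"wx":0,"wy":0,"wz":0},{"gripper":-1,"tx":0.55,"ty":0.25,"tz":0,"wx":0,"wy":0,"wz":0},{"gripper":-1,"tx":0.75,"ty":0.34,"tz":0,"wx":0,"wy":0,"wz":0},{"gripper":-1,"tx":0.92,"ty":0.41,"tz":0,"wx":0,"wy":0,"wz":0},{"gripper":-1,"tx":0.92,"ty":0.41,"tz":0,"wx":0,"wy":0,"wz":0},{"gripper":-1,"tx":0.92,"ty":0.41,"tz":0,"wx":0,"wy":0,"wz":0},{"gripper":-1,"tx":0.92,"ty":0.41,"tz":0,"wx":0,"wy":0,"wz":0},{"gripper":-1,"tx":0.92,"ty":0.41,"tz":0,"wx":0,"wy":0,"wz":0},{"gripper":-1,"tx":0.92,"ty":0.41,"tz":0,"wx":0,"wy":0,"wz":0}]' 20
python3 go.py "0.5776 0.1129 0.223"
python3 - <<'E'
from h import *
for n in ('side','scene'): print(whites(cam(n)))
E
```

```text
time: 42.7
ee_pos: [0.4512, -0.1904, 0.3386]
orientation: [[-0.063, 0.998, -0.0], [0.998, 0.063, -0.0], [-0.0, -0.0, -1.0]]
force: [1.3, 0.3, -0.1]
opening: 0.0317
grip_force: 20.0
time: 43.7
ee_pos: [0.5214, -0.0016, 0.3387]
orientation: [[-0.062, 0.998, 0.0], [0.998, 0.062, -0.0], [-0.0, 0.0, -1.0]]
force: [-0.6, 0.2, -1.0]
opening: 0.0314
grip_force: 20.0
0.5776 0.1129 0.223 tx 0.554 ty 0.316 tz 0.579
yaw 3.5753693900012515 tilt 0.01548511259543038
[]
[]
```

```bash
python3 -m jog '[{"gripper":-1,"tx":0.2,"ty":0.11,"tz":0,"wx":0,"wy":0,"wz":0},{"gripper":-1,"tx":0.4,"ty":0.22,"tz":0,"wx":0,"wy":0,"wz":0},{"gripper":-1,"tx":0.55,"ty":0.315,"tz":0.05,"wx":0,"wy":0,"wz":0},{"gripper":-1,"tx":0.55,"ty":0.315,"tz":0.2,"wx":0,"wy":0,"wz":0},{"gripper":-1,"tx":0.55,"ty":0.315,"tz":0.35,"wx":0,"wy":0,"wz":0},{"gripper":-1,"tx":0.55,"ty":0.315,"tz":0.46,"wx":0,"wy":0,"wz":0},{"gripper":-1,"tx":0.55,"ty":0.315,"tz":0.53,"wx":0,"wy":0,"wz":0},{"gripper":-1,"tx":0.55,"ty":0.315,"tz":0.56,"wx":0,"wy":0,"wz":0},{"gripper":-1,"tx":0.55,"ty":0.315,"tz":0.58,"wx":0,"wy":0,"wz":0},{"gripper":-1,"tx":0.55,"ty":0.315,"tz":0.58,"wx":0,"wy":0,"wz":0}]' 20
python3 -m jog '[{"gripper":-1,"tx":0,"ty":0,"tz":0,"wx":0,"wy":0,"wz":0},{"gripper":0.1,"tx":0,"ty":0,"tz":0,"wx":0,"wy":0,"wz":0},{"gripper":0.1,"tx":0,"ty":0,"tz":0,"wx":0,"wy":0,"wz":0},{"gripper":0.1,"tx":0,"ty":0,"tz":0,"wx":0,"wy":0,"wz":0},{"gripper":0.1,"tx":0,"ty":0,"tz":0,"wx":0,"wy":0,"wz":0},{"gripper":0.1,"tx":0,"ty":0,"tz":-0.1,"wx":0,"wy":0,"wz":0},{"gripper":0.1,"tx":0,"ty":0,"tz":-0.3,"wx":0,"wy":0,"wz":0},{"gripper":0.1,"tx":0,"ty":0,"tz":-0.5,"wx":0,"wy":0,"wz":0},{"gripper":0.1,"tx":0,"ty":0,"tz":-0.6,"wx":0,"wy":0,"wz":0},{"gripper":0.1,"tx":0,"ty":0,"tz":-0.6,"wx":0,"wy":0,"wz":0}]' 20
python3 -m jog '[{"gripper":-1,"tx":0.2,"ty":-0.2,"tz":0,"wx":0,"wy":0,"wz":0},{"gripper":-1,"tx":0.4,"ty":-0.4,"tz":0,"wx":0,"wy":0,"wz":0},{"gripper":-1,"tx":0.5,"ty":-0.6,"tz":0,"wx":0,"wy":0,"wz":0},{"gripper":-1,"tx":0.5,"ty":-0.8,"tz":0,"wx":0,"wy":0,"wz":0},{"gripper":-1,"tx":0.5,"ty":-0.9,"tz":0,"wx":0,"wy":0,"wz":0},{"gripper":-1,"tx":0.5,"ty":-0.9,"tz":0,"wx":0,"wy":0,"wz":0},{"gripper":-1,"tx":0.5,"ty":-0.9,"tz":0,"wx":0,"wy":0,"wz":0},{"gripper":-1,"tx":0.5,"ty":-0.9,"tz":0,"wx":0,"wy":0,"wz":0},{"gripper":-1,"tx":0.5,"ty":-0.9,"tz":0,"wx":0,"wy":0,"wz":0},{"gripper":-1,"tx":0.5,"ty":-0.9,"tz":0,"wx":0,"wy":0,"wz":0}]'
python3 -c "
from h import *
c=cam('wrist','w6');print(c['origin'],c['orientation'])"
```

```text
time: 44.8
ee_pos: [0.5776, 0.1132, 0.2227]
orientation: [[-0.064, 0.998, 0.0], [0.998, 0.064, 0.0], [0.0, 0.0, -1.0]]
force: [1.2, 0.4, -1.0]
opening: 0.0333
grip_force: 19.2
time: 45.8
ee_pos: [0.5782, 0.1136, 0.3462]
orientation: [[-0.064, 0.998, 0.006], [0.998, 0.064, 0.002], [0.001, 0.006, -1.0]]
force: [0.1, 0.0, -0.7]
opening: 0.0487
grip_force: 0.0
time: 46.8
ee_pos: [0.392, 0.2015, 0.3424]
orientation: [[-0.063, 0.998, -0.0], [0.998, 0.063, -0.0], [-0.0, -0.0, -1.0]]
force: [-0.8, -0.9, -0.0]
opening: 0.0006
grip_force: 0.0
[0.3871768  0.27238784 0.32306787] [[ 9.98033419e-01 -6.05484269e-02 -1.62229045e-02]
 [ 6.26836322e-02  9.63038535e-01  2.61968590e-01]
 [-2.38503845e-04 -2.62470318e-01  9.64940037e-01]]
```

View pics/w6.png

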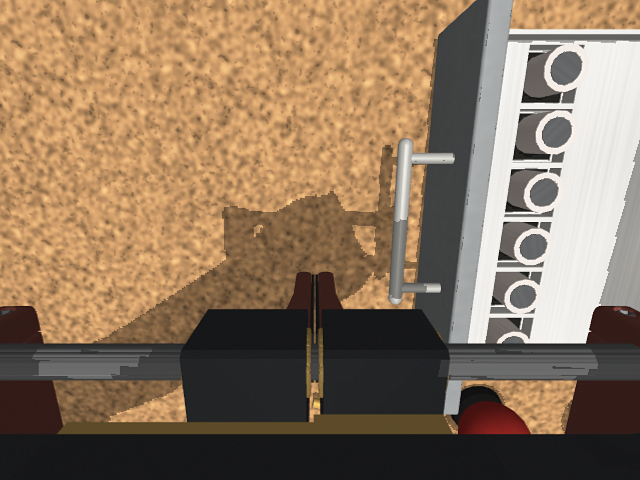

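All six pockets hold an insert, with rims at (563,67) … (511,338). The handle bar is at about (401,220). Next I lower the closed fingers in front of the handle and check pocket 6 and the breaker.

```bash
python3 go.py "0.398 0.2145 0.227"; python3 - <<'E'
from h import *
a=cam('scene')['frame'][150:290,300:460]; s=cam('side'); b=s['frame'][240:330,370:490]
a=cv2.resize(a,(400,350),interpolation=cv2.INTER_CUBIC); b=cv2.resize(b,(400,300),interpolation=cv2.INTER_CUBIC)
o=np.zeros((350,800,3),np.uint8); o[:,:400]=a; o[:300,400:]=b
cv2.imwrite('pics/comb.png',o[:,:,::-1])
E
```

```text
0.398 0.2145 0.227 tx 0.063 ty 0.035 tz 0.577
yaw 3.6402871625353583 tilt 0.02101204345342063
```

View pics/comb.png

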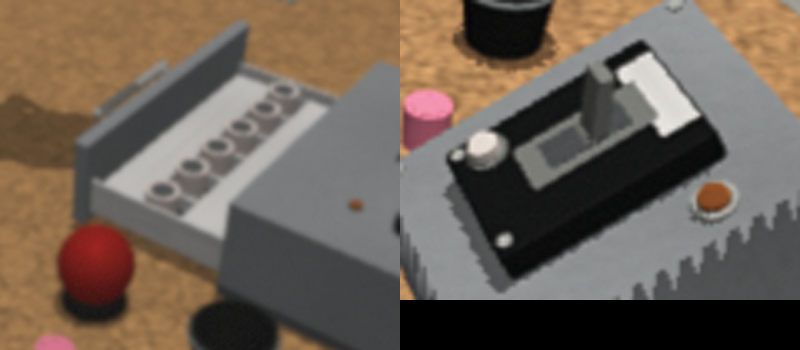

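All six stand upright in the drawer. On the breaker, the white button is at crop (487,148) and the lever is up at (600,100). Now I lower and push the handle.

```bash
python3 -m jog '[{"gripper":-1,"tx":0.06,"ty":0.035,"tz":0.1,"wx":0,"wy":0,"wz":0},{"gripper":-1,"tx":0.06,"ty":0.035,"tz":0.3,"wx":0,"wy":0,"wz":0},{"gripper":-1,"tx":0.06,"ty":0.035,"tz":0.45,"wx":0,"wy":0,"wz":0},{"gripper":-1,"tx":0.06,"ty":0.035,"tz":0.55,"wx":0,"wy":0,"wz":0},{"gripper":-1,"tx":0.06,"ty":0.035,"tz":0.575,"wx":0,"wy":0,"wz":0},{"gripper":-1,"tx":0.06,"ty":0.035,"tz":0.575,"wx":0,"wy":0,"wz":0},{"gripper":-1,"tx":0.06,"ty":0.07,"tz":0.575,"wx":0,"wy":0,"wz":0},{"gripper":-1,"tx":0.06,"ty":0.11,"tz":0.575,"wx":0,"wy":0,"wz":0},{"gripper":-1,"tx":0.06,"ty":0.15,"tz":0.575,"wx":0,"wy":0,"wz":0},{"gripper":-1,"tx":0.06,"ty":0.18,"tz":0.575,"wx":0,"wy":0,"wz":0}]'
python3 -m jog '[{"gripper":-1,"tx":0,"ty":0.04,"tz":0,"wx":0,"wy":0,"wz":0},{"gripper":-1,"tx":0,"ty":0.1,"tz":0,"wx":0,"wy":0,"wz":0},{"gripper":-1,"tx":0,"ty":0.18,"tz":0,"wx":0,"wy":0,"wz":0},{"gripper":-1,"tx":0,"ty":0.26,"tz":0,"wx":0,"wy":0,"wz":0},{"gripper":-1,"tx":0,"ty":0.34,"tz":0,"wx":0,"wy":0,"wz":0},{"gripper":-1,"tx":0,"ty":0.42,"tz":0,"wx":0,"wy":0,"wz":0},{"gripper":-1,"tx":0,"ty":0.49,"tz":0,"wx":0,"wy":0,"wz":0},{"gripper":-1,"tx":0,"ty":0.55,"tz":0,"wx":0,"wy":0,"wz":0},{"gripper":-1,"tx":0,"ty":0.6,"tz":0,"wx":0,"wy":0,"wz":0},{"gripper":-1,"tx":0,"ty":0.63,"tz":0,"wx":0,"wy":0,"wz":0}]'
python3 -c "
from h import *
c=cam('wrist','w7')
cam('side','side7')
cam('scene','scene7')"
```

```text
time: 47.95
ee_pos: [0.4277, 0.216, 0.2283]
orientation: [[-0.064, 0.998, 0.002], [0.998, 0.064, 0.001], [0.001, 0.002, -1.0]]
force: [-0.6, 1.1, -0.3]
opening: 0.0003
grip_force: 0.0
time: 48.95
ee_pos: [0.5531, 0.2239, 0.2275]
orientation: [[-0.064, 0.998, 0.0], [0.998, 0.064, -0.0], [-0.0, 0.0, -1.0]]
force: [-1.0, -1.1, 0.1]
opening: 0.0005
grip_force: 0.4
```

View pics/w7.png

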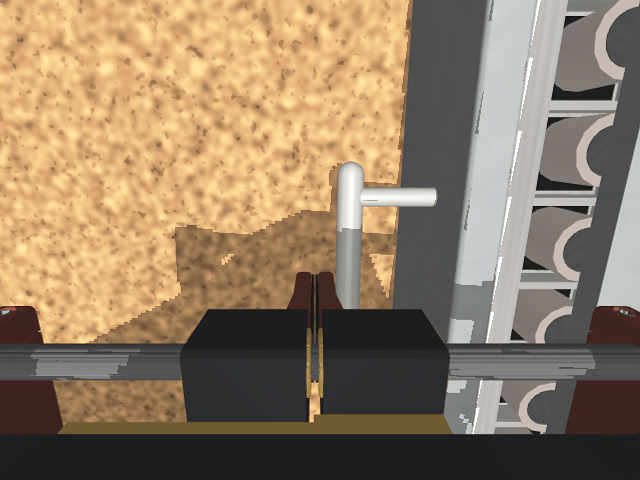

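The handle at (348,230) is being pushed and the inserts ride along. About 40 mm remain.

```bash
python3 -m jog '[{"gripper":-1,"tx":0,"ty":0.03,"tz":0,"wx":0,"wy":0,"wz":0},{"gripper":-1,"tx":0,"ty":0.06,"tz":0,"wx":0,"wy":0,"wz":0},{"gripper":-1,"tx":0,"ty":0.09,"tz":0,"wx":0,"wy":0,"wz":0},{"gripper":-1,"tx":0,"ty":0.11,"tz":0,"wx":0,"wy":0,"wz":0},{"gripper":-1,"tx":0,"ty":0.13,"tz":0,"wx":0,"wy":0,"wz":0},{"gripper":-1,"tx":0,"ty":0.14,"tz":0,"wx":0,"wy":0,"wz":0},{"gripper":-1,"tx":0,"ty":0.15,"tz":0,"wx":0,"wy":0,"wz":0},{"gripper":-1,"tx":0,"ty":0.16,"tz":0,"wx":0,"wy":0,"wz":0},{"gripper":-1,"tx":0,"ty":0.165,"tz":0,"wx":0,"wy":0,"wz":0},{"gripper":-1,"tx":0,"ty":0.17,"tz":0,"wx":0,"wy":0,"wz":0}]'
python3 - <<'E'
from h import *
# cabinet front plane estimate from earlier view w2
R=np.array([[1.,.0032,.0005],[-.0032,.9648,.2629],[.0004,-.2629,.9648]])
c=dict(fx=341.198,fy=341.198,cx=314.318,cy=240.366,origin=[.6252,.2592,.3855],orientation=R)
th=np.radians(3.6);X=np.array([np.cos(th),np.sin(th)])
for p in ((334,20),(345,240),(350,340)): print(onz(c,*p,.1)[:2]@X)
for p in ((128,10),(150,120),(170,230)): print('front',onz(c,*p,.095)[:2]@X)
print('tcp',observe()['ee_pos'][:2]@X)
E
```

```text
time: 50.1
ee_pos: [0.5858, 0.2262, 0.2276]
orientation: [[-0.064, 0.998, -0.001], [0.998, 0.064, -0.0], [-0.0, -0.001, -1.0]]
force: [-4.5, -0.4, 3.9]
opening: 0.0003
grip_force: 2.6
0.6608108671965077
0.6617760374527478
0.662336577548215
front 0.5083222938856451
front 0.5097716558136496
front 0.5097275734387005
tcp 0.5988557921982892
```

```bash
python3 -m jog '[{"gripper":-1,"tx":0,"ty":0.005,"tz":0,"wx":0,"wy":0,"wz":0},{"gripper":-1,"tx":0,"ty":0.01,"tz":0,"wx":0,"wy":0,"wz":0},{"gripper":-1,"tx":0,"ty":0.015,"tz":0,"wx":0,"wy":0,"wz":0},{"gripper":-1,"tx":0,"ty":0.02,"tz":0,"wx":0,"wy":0,"wz":0},{"gripper":-1,"tx":0,"ty":0.025,"tz":0,"wx":0,"wy":0,"wz":0},{"gripper":-1,"tx":0,"ty":0.03,"tz":0,"wx":0,"wy":0,"wz":0},{"gripper":-1,"tx":0,"ty":0.03,"tz":0,"wx":0,"wy":0,"wz":0},{"gripper":-1,"tx":0,"ty":0.03,"tz":0,"wx":0,"wy":0,"wz":0},{"gripper":-1,"tx":0,"ty":0.03,"tz":0,"wx":0,"wy":0,"wz":0},{"gripper":-1,"tx":0,"ty":0.03,"tz":0,"wx":0,"wy":0,"wz":0}]'
python3 -m jog '[{"gripper":-1,"tx":0,"ty":0.005,"tz":0,"wx":0,"wy":0,"wz":0},{"gripper":-1,"tx":0,"ty":0.01,"tz":0,"wx":0,"wy":0,"wz":0},{"gripper":-1,"tx":0,"ty":0.01,"tz":0,"wx":0,"wy":0,"wz":0},{"gripper":-1,"tx":0,"ty":0.01,"tz":0,"wx":0,"wy":0,"wz":0},{"gripper":-1,"tx":0,"ty":0.01,"tz":0,"wx":0,"wy":0,"wz":0},{"gripper":-1,"tx":0,"ty":0.01,"tz":0,"wx":0,"wy":0,"wz":0},{"gripper":-1,"tx":0,"ty":0.01,"tz":0,"wx":0,"wy":0,"wz":0},{"gripper":-1,"tx":0,"ty":0.01,"tz":0,"wx":0,"wy":0,"wz":0},{"gripper":-1,"tx":0,"ty":0.01,"tz":0,"wx":0,"wy":0,"wz":0},{"gripper":-1,"tx":0,"ty":0.01,"tz":0,"wx":0,"wy":0,"wz":0}]'
```

```text
time: 51.1
ee_pos: [0.5878, 0.2267, 0.2276]
orientation: [[-0.066, 0.998, -0.012], [0.998, 0.066, -0.003], [-0.002, -0.012, -1.0]]
force: [-22.2, -3.7, 19.1]
opening: 0.0004
grip_force: 11.7
time: 52.1
ee_pos: [0.5884, 0.2268, 0.2275]
orientation: [[-0.066, 0.998, -0.015], [0.998, 0.066, -0.004], [-0.003, -0.015, -1.0]]
force: [-29.2, -5.0, 25.3]
opening: 0.0002
grip_force: 15.1
```

The force rose to 29 N against a hard stop at the expected shut position. I back off and go over the console to measure it.

```bash
python3 -m jog '[{"gripper":-1,"tx":0,"ty":-0.05,"tz":0,"wx":0,"wy":0,"wz":0},{"gripper":-1,"tx":0,"ty":-0.15,"tz":0,"wx":0,"wy":0,"wz":0},{"gripper":-1,"tx":0,"ty":-0.3,"tz":0,"wx":0,"wy":0,"wz":0},{"gripper":-1,"tx":0,"ty":-0.3,"tz":-0.15,"wx":0,"wy":0,"wz":0},{"gripper":-1,"tx":0,"ty":-0.3,"tz":-0.35,"wx":0,"wy":0,"wz":0},{"gripper":-1,"tx":0,"ty":-0.3,"tz":-0.6,"wx":0,"wy":0,"wz":0},{"gripper":-1,"tx":-0.1,"ty":-0.3,"tz":-0.85,"wx":0,"wy":0,"wz":0},{"gripper":-1,"tx":-0.25,"ty":-0.3,"tz":-0.85,"wx":0,"wy":0,"wz":0},{"gripper":-1,"tx":-0.25,"ty":-0.3,"tz":-0.85,"wx":0,"wy":0,"wz":0},{"gripper":-1,"tx":-0.25,"ty":-0.3,"tz":-0.85,"wx":0,"wy":0,"wz":0}]'
python3 -c "
from h import *
cam('wrist','w8')"
python3 -m jog '[{"gripper":-1,"tx":-0.2,"ty":0,"tz":0,"wx":0,"wy":0,"wz":0},{"gripper":-1,"tx":-0.4,"ty":0.05,"tz":0,"wx":0,"wy":0,"wz":0},{"gripper":-1,"tx":-0.6,"ty":0.1,"tz":0,"wx":0,"wy":0,"wz":0},{"gripper":-1,"tx":-0.8,"ty":0.15,"tz":0,"wx":0,"wy":0,"wz":0},{"gripper":-1,"tx":-1,"ty":0.2,"tz":0,"wx":0,"wy":0,"wz":0},{"gripper":-1,"tx":-1,"ty":0.2,"tz":0,"wx":0,"wy":0,"wz":0},{"gripper":-1,"tx":-1,"ty":0.2,"tz":0,"wx":0,"wy":0,"wz":0},{"gripper":-1,"tx":-1,"ty":0.2,"tz":0,"wx":0,"wy":0,"wz":0},{"gripper":-1,"tx":-1,"ty":0.2,"tz":0,"wx":0,"wy":0,"wz":0},{"gripper":-1,"tx":-1,"ty":0.2,"tz":0,"wx":0,"wy":0,"wz":0}]' >/dev/null
python3 -m jog '[{"gripper":-1,"tx":-0.2,"ty":0,"tz":0,"wx":0,"wy":0,"wz":0},{"gripper":-1,"tx":-0.4,"ty":0.05,"tz":0,"wx":0,"wy":0,"wz":0},{"gripper":-1,"tx":-0.6,"ty":0.1,"tz":0,"wx":0,"wy":0,"wz":0},{"gripper":-1,"tx":-0.8,"ty":0.15,"tz":0,"wx":0,"wy":0,"wz":0},{"gripper":-1,"tx":-1,"ty":0.2,"tz":0,"wx":0,"wy":0,"wz":0},{"gripper":-1,"tx":-1,"ty":0.2,"tz":0,"wx":0,"wy":0,"wz":0},{"gripper":-1,"tx":-1,"ty":0.2,"tz":0,"wx":0,"wy":0,"wz":0},{"gripper":-1,"tx":-1,"ty":0.2,"tz":0,"wx":0,"wy":0,"wz":0},{"gripper":-1,"tx":-1,"ty":0.2,"tz":0,"wx":0,"wy":0,"wz":0},{"gripper":-1,"tx":-1,"ty":0.2,"tz":0,"wx":0,"wy":0,"wz":0}]'
python3 - <<'E'
from h import *
import pickle
W=cam('wrist','w9'); S=cam('side','side9'); C=cam('scene','scene9')
pickle.dump((W,S,C),open('c9.pkl','wb'))
o=np.zeros((600,800,3),np.uint8)
R=cv2.resize
o[:360,:480]=R(W['frame'],(480,360)); o[360:600,:320]=R(cv2.imread('pics/w8.png')[:,:,::-1],(320,240))
o[:360,480:]=R(S['frame'][220:360,370:510],(320,360)); o[360:600,320:800]=R(C['frame'][150:350,190:590],(480,240))
cv2.imwrite('pics/comb9.png',o[:,:,::-1])
E
```

```text
time: 53.1
ee_pos: [0.5376, 0.1722, 0.398]
orientation: [[-0.063, 0.998, 0.001], [0.998, 0.063, 0.0], [0.0, 0.001, -1.0]]
force: [-0.6, 0.6, 0.2]
opening: 0.0004
grip_force: 0.0
time: 55.15
ee_pos: [0.6432, -0.2196, 0.398]
orientation: [[-0.066, 0.998, 0.0], [0.998, 0.066, 0.0], [0.0, 0.0, -1.0]]
force: [0.0, 0.2, -0.8]
opening: 0.0003
grip_force: 0.0
```

View pics/comb9.png

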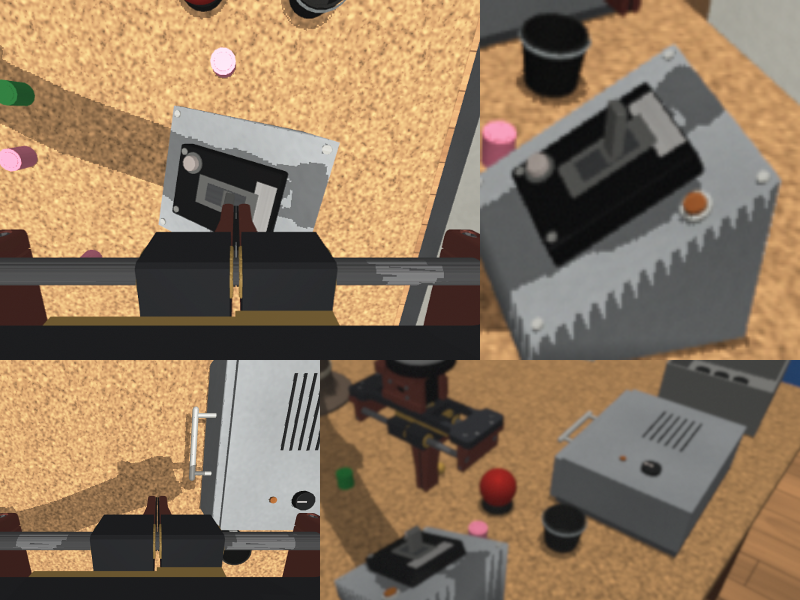

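The drawer looks shut in both views. The button is at about wrist (256,217) and side (396,284), and the lever is up. Now I measure them numerically and check the drawer gap.

```bash
cat >> h.py <<'E'
def tri(cs,ps):
    A=np.zeros((3,3));b=np.zeros(3)
    for c,p in zip(cs,ps):
        o,d=ray(c,*p); d/=np.linalg.norm(d); M=np.eye(3)-np.outer(d,d); A+=M; b+=M@o
    x=np.linalg.solve(A,b); e=[]
    for c,p in zip(cs,ps): e.append(round(float(np.hypot(*(np.array(proj(c,x))-p))),1))
    return x,e
def blob(c,u,v,r=11,f=0.6,sat=60):
    im=cv2.cvtColor(c['frame'],cv2.COLOR_RGB2HSV)[int(v)-r:int(v)+r+1,int(u)-r:int(u)+r+1].astype(int)
    V=im[:,:,2]; t=V.min()+f*(V.max()-V.min()); m=((V>t)&(im[:,:,1]<sat)).astype(np.uint8)
    n,l,s,ce=cv2.connectedComponentsWithStats(m)
    i=1+np.argmin([np.hypot(*(q-r)) for q in ce[1:]])
    x,y,w,h,a=s[i]; return (int(u)-r+x+w/2-.5,int(v)-r+y+h/2-.5),(int(w),int(h),int(a))
E
python3 - <<'E'
from h import *; import pickle
np.set_printoptions(precision=4,suppress=True)
W,S,C=pickle.load(open('c9.pkl','rb'))
bw,iw=blob(W,256,217,14,.5); bs,is_=blob(S,396,284,10,.45); print(bw,iw,bs,is_,'button',tri([W,S],[bw,bs]))
P={}
for n,a,b in (('FL',(237,151),(368,291)),('BL',(436,199),(454,241)),('FR',(217,296),(395,345.5))):
    qa,ia=blob(W,*a,7,.6); qb,ib=blob(S,*b,5,.6)
    P[n],e=tri([W,S],[qa,qb]); print(n,qa,ia,qb,ib,P[n],e)
d=P['BL']-P['FL']; print('yaw',np.degrees(np.arctan2(d[1],d[0])),'slope',np.degrees(np.arctan2(d[2],np.hypot(*d[:2]))))
d=P['FL']-P['FR']; print('yaw y',np.degrees(np.arctan2(-d[0],d[1])))
g=cv2.cvtColor(cv2.imread('pics/w8.png'),cv2.COLOR_BGR2GRAY)
for r in (100,150): print(r,g[r,380:480].tolist())
E
```

```text
(np.float64(254.0), np.float64(215.5)) (21, 24, 384) (np.float64(394.5), np.float64(281.0)) (18, 15, 170) button (array([ 0.591 , -0.2069,  0.0957]), [0.2, 0.1])
FL (np.float64(235.5), np.float64(151.0)) (8, 9, 52) (np.float64(368.0), np.float64(290.0)) (3, 3, 8) [ 0.5636 -0.1563  0.0444] [0.3, 0.2]
BL (np.float64(436.0), np.float64(199.0)) (15, 15, 204) (np.float64(454.0), np.float64(242.0)) (11, 9, 41) [ 0.7291 -0.1789  0.1347] [2.1, 0.8]
FR (np.float64(217.5), np.float64(296.0)) (14, 15, 155) (np.float64(395.0), np.float64(345.0)) (11, 11, 104) [ 0.5452 -0.3072  0.0437] [0.3, 0.2]
yaw -7.783400629088342 slope 28.417234932315814
yaw y -6.976743608974435
100 [194, 188, 186, 192, 189, 112, 159, 183, 201, 215, 229, 250, 249, 239, 216, 207, 193, 167, 160, 183, 178, 177, 177, 172, 167, 165, 169, 177, 184, 191, 196, 193, 123, 124, 83, 72, 73, 73, 74, 75, 75, 73, 74, 76, 76, 75, 74, 75, 76, 75, 75, 75, 76, 75, 75, 75, 76, 76, 75, 75, 76, 76, 73, 76, 113, 163, 178, 196, 194, 195, 195, 195, 195, 195, 194, 193, 192, 192, 192, 191, 192, 193, 164, 73, 72, 70, 106, 204, 197, 197, 195, 196, 197, 196, 196, 196, 197, 196, 197, 195]
150 [108, 124, 135, 146, 175, 197, 212, 221, 249, 250, 243, 220, 208, 195, 165, 135, 179, 192, 199, 196, 184, 171, 168, 180, 200, 215, 217, 213, 199, 120, 106, 71, 75, 75, 75, 75, 75, 76, 76, 76, 76, 76, 75, 75, 74, 75, 75, 75, 76, 75, 75, 76, 74, 75, 75, 75, 75, 74, 73, 92, 154, 178, 197, 199, 199, 198, 197, 198, 197, 196, 196, 195, 195, 195, 194, 195, 194, 156, 68, 72, 86, 152, 202, 197, 197, 197, 199, 199, 197, 197, 196, 194, 193, 193, 193, 193, 193, 193, 192, 191]
```

```bash
python3 - <<'E'
from h import *; import pickle
W,S,C=pickle.load(open('c9.pkl','rb'))
c=dict(W); c['origin']=np.array(W['origin'])+np.array([.5376-.6432,.1722+.2196,0])
R=cv2.imread('pics/w8.png')
th=np.radians(3.6);X=np.array([np.cos(th),np.sin(th)])
for r,us in ((100,(444.3,462.3,466)),(150,(439.7,457.4,460.8))):
    print([round(float(onz(c,u,r,z)[:2]@X),4) for u,z in zip(us,(.095,.095,.1))], round(float(onz(c,us[2],r,.095)[:2]@X),4))
# side/scene zoom of drawer
a=C['frame'][150:270,400:480]
E
```

```text
[0.6475, 0.6615, 0.6623] 0.6643
[0.6477, 0.6619, 0.6626] 0.6646
```

The drawer front plus its 15 mm thickness meets the cabinet edge (0.6626 against 0.6625), so it is fully shut. Now I align the tool with the sloping panel to press the button.

```bash
python3 go.py "0.475 -0.192 0.36"
python3 -m jog '[{"gripper":-1,"tx":0,"ty":-0.2,"tz":0,"wx":0,"wy":0,"wz":0.06},{"gripper":-1,"tx":0.05,"ty":-0.4,"tz":0,"wx":0,"wy":0,"wz":0.122},{"gripper":-1,"tx":0.1,"ty":-0.6,"tz":0.05,"wx":0,"wy":0,"wz":0.122},{"gripper":-1,"tx":0.15,"ty":-0.75,"tz":0.1,"wx":0,"wy":0,"wz":0.122},{"gripper":-1,"tx":0.19,"ty":-0.83,"tz":0.19,"wx":0,"wy":0,"wz":0.122},{"gripper":-1,"tx":0.19,"ty":-0.83,"tz":0.19,"wx":0,"wy":0,"wz":0.122},{"gripper":-1,"tx":0.19,"ty":-0.83,"tz":0.19,"wx":0,"wy":0,"wz":0.122},{"gripper":-1,"tx":0.19,"ty":-0.83,"tz":0.19,"wx":0,"wy":0,"wz":0.122},{"gripper":-1,"tx":0.19,"ty":-0.83,"tz":0.19,"wx":0,"wy":0,"wz":0.122},{"gripper":-1,"tx":0.19,"ty":-0.83,"tz":0.19,"wx":0,"wy":0,"wz":0.122}]'
python3 -m jog '[{"gripper":-1,"tx":0,"ty":0,"tz":0,"wx":-0.08,"wy":0,"wz":0},{"gripper":-1,"tx":0,"ty":0,"tz":0,"wx":-0.16,"wy":0,"wz":0},{"gripper":-1,"tx":0,"ty":0,"tz":0,"wx":-0.25,"wy":0,"wz":0},{"gripper":-1,"tx":0,"ty":0,"tz":0,"wx":-0.333,"wy":0,"wz":0},{"gripper":-1,"tx":0,"ty":0,"tz":0,"wx":-0.333,"wy":0,"wz":0},{"gripper":-1,"tx":0,"ty":0,"tz":0,"wx":-0.333,"wy":0,"wz":0},{"gripper":-1,"tx":0,"ty":0,"tz":0,"wx":-0.333,"wy":0,"wz":0},{"gripper":-1,"tx":0,"ty":0,"tz":0,"wx":-0.333,"wy":0,"wz":0},{"gripper":-1,"tx":0,"ty":0,"tz":0,"wx":-0.333,"wy":0,"wz":0},{"gripper":-1,"tx":0,"ty":0,"tz":0,"wx":-0.333,"wy":0,"wz":0}]'
python3 - <<'E'
from h import *; import pickle
np.set_printoptions(precision=4,suppress=True)
W=cam('wrist','w10'); S=cam('side','s10'); pickle.dump((W,S),open('c10.pkl','wb'))
for p in ([.590,-.207,.098],[.5636,-.1563,.0444],[.7291,-.1789,.1347],[.5452,-.3072,.0437]): print(proj(W,p))
for q in ([.590,-.207,.098],[.5636,-.1563,.0444]):
    u,v=proj(W,q)
    if 20<u<620 and 20<v<460: print(blob(W,u,v,16,.5))
s=observe(); R=s['orientation']; B=np.array([.590,-.207,.098]); print('tip',s['ee_pos']+.182*R[:,2],'delta tool',(R.T@(B-s['ee_pos']-.182*R[:,2]))/.2)
E
```

```text
0.475 -0.192 0.36 tx 0.196 ty -0.829 tz 0.189
yaw 3.7414920903481232 tilt 0.02108414524202609
time: 56.3
ee_pos: [0.4756, -0.194, 0.3599]
orientation: [[0.127, 0.992, 0.001], [0.992, -0.127, -0.0], [-0.0, 0.001, -1.0]]
force: [0.3, -0.6, 0.2]
opening: 0.0005
grip_force: 0.0
time: 57.3
ee_pos: [0.4752, -0.1937, 0.3596]
orientation: [[0.126, 0.86, 0.495], [0.992, -0.11, -0.063], [0.0, 0.499, -0.867]]
force: [1.6, 0.3, 0.3]
opening: 0.0001
grip_force: 0.0
(np.float64(276.43378940089), np.float64(237.53435540804716))
(np.float64(214.0962107463774), np.float64(175.3072983513739))
(np.float64(434.5092058713658), np.float64(176.4652221444669))
(np.float64(226.9135399952422), np.float64(333.8705843147166))
((np.float64(274.0), np.float64(236.5)), (29, 28, 616))
((np.float64(216.0), np.float64(177.5)), (29, 28, 727))
tip [ 0.5651 -0.2052  0.2019] delta tool [ 0.0069 -0.1515  0.5122]
```

```bash
python3 -m jog '[{"gripper":-1,"tx":0.01,"ty":-0.1,"tz":0,"wx":0,"wy":0,"wz":0},{"gripper":-1,"tx":0.01,"ty":-0.16,"tz":0.1,"wx":0,"wy":0,"wz":0},{"gripper":-1,"tx":0.01,"ty":-0.16,"tz":0.25,"wx":0,"wy":0,"wz":0},{"gripper":-1,"tx":0.01,"ty":-0.16,"tz":0.35,"wx":0,"wy":0,"wz":0},{"gripper":-1,"tx":0.01,"ty":-0.16,"tz":0.42,"wx":0,"wy":0,"wz":0},{"gripper":-1,"tx":0.01,"ty":-0.16,"tz":0.45,"wx":0,"wy":0,"wz":0},{"gripper":-1,"tx":0.01,"ty":-0.16,"tz":0.47,"wx":0,"wy":0,"wz":0},{"gripper":-1,"tx":0.01,"ty":-0.16,"tz":0.48,"wx":0,"wy":0,"wz":0},{"gripper":-1,"tx":0.01,"ty":-0.16,"tz":0.48,"wx":0,"wy":0,"wz":0},{"gripper":-1,"tx":0.01,"ty":-0.16,"tz":0.48,"wx":0,"wy":0,"wz":0}]'
python3 - <<'E'
from h import *; import pickle
S=cam('side','s11'); S0=cv2.imread('pics/s10.png')
f=lambda g:cv2.resize(g,(390,340),interpolation=cv2.INTER_CUBIC)
w=cv2.imread('pics/w10.png')[140:340,180:410]
o=np.zeros((340,800,3),np.uint8); o[:,:390]=f(S['frame'][220:330,350:480][:,:,::-1]); o[:,400:790]=f(w); cv2.imwrite('pics/comb11.png',o)
s=observe(); R=s['orientation']; B=np.array([.590,-.207,.098]); print('tip',s['ee_pos']+.182*R[:,2],'delta mm',(R.T@(B-s['ee_pos']-.182*R[:,2]))*1000)
E
```

```text
time: 58.4
ee_pos: [0.4953, -0.1943, 0.2605]
orientation: [[0.127, 0.859, 0.495], [0.992, -0.11, -0.063], [0.0, 0.499, -0.866]]
force: [0.3, 0.2, 0.6]
opening: 0.0005
grip_force: 0.0
tip [ 0.58548965 -0.2058531   0.10296381] delta mm [-0.56639893  1.52127491  6.60779041]
```

View pics/comb11.png

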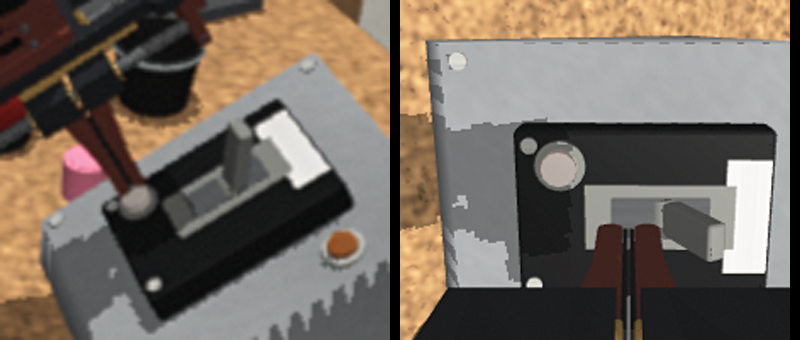

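The side crop shows the closed fingertips just above the button at (138,197). The wrist crop shows the button at (558,165) and the lever still up at (690,230). Now I press.

```bash
python3 -m jog '[{"gripper":-1,"tx":0,"ty":0,"tz":0.01,"wx":0,"wy":0,"wz":0},{"gripper":-1,"tx":0,"ty":0,"tz":0.015,"wx":0,"wy":0,"wz":0},{"gripper":-1,"tx":0,"ty":0,"tz":0.02,"wx":0,"wy":0,"wz":0},{"gripper":-1,"tx":0,"ty":0,"tz":0.025,"wx":0,"wy":0,"wz":0},{"gripper":-1,"tx":0,"ty":0,"tz":0.03,"wx":0,"wy":0,"wz":0},{"gripper":-1,"tx":0,"ty":0,"tz":0.035,"wx":0,"wy":0,"wz":0},{"gripper":-1,"tx":0,"ty":0,"tz":0.04,"wx":0,"wy":0,"wz":0},{"gripper":-1,"tx":0,"ty":0,"tz":0.045,"wx":0,"wy":0,"wz":0},{"gripper":-1,"tx":0,"ty":0,"tz":0.045,"wx":0,"wy":0,"wz":0},{"gripper":-1,"tx":0,"ty":0,"tz":0.045,"wx":0,"wy":0,"wz":0}]'
cat > lev.py <<'E'
from h import *
S=cam('side'); a=cv2.imread('pics/s10.png')[:,:,::-1].astype(int)[225:310,395:470]; b=S['frame'].astype(int)[225:310,395:470]
d=np.abs(a-b).sum(2)>90; ys,xs=np.nonzero(d); print('changed px (lever region)',d.sum(), (xs.mean()+395,ys.mean()+225) if len(xs) else '')
# brightness where the raised lever stood
print('up-lever patch',S['frame'][258:272,427:432].mean((0,1)).round())
E
python3 lev.py
```

```text
time: 59.45
ee_pos: [0.4997, -0.195, 0.2527]
orientation: [[0.127, 0.859, 0.495], [0.992, -0.11, -0.063], [-0.0, 0.499, -0.866]]
force: [0.3, 0.9, -0.8]
opening: 0.0008
grip_force: 0.0
changed px (lever region) 304 (np.float64(407.6118421052632), np.float64(261.3223684210526))
up-lever patch [93. 93. 90.]
```

```bash
python3 -m jog '[{"gripper":-1,"tx":0,"ty":0,"tz":0.005,"wx":0,"wy":0,"wz":0},{"gripper":-1,"tx":0,"ty":0,"tz":0.01,"wx":0,"wy":0,"wz":0},{"gripper":-1,"tx":0,"ty":0,"tz":0.015,"wx":0,"wy":0,"wz":0},{"gripper":-1,"tx":0,"ty":0,"tz":0.02,"wx":0,"wy":0,"wz":0},{"gripper":-1,"tx":0,"ty":0,"tz":0.02,"wx":0,"wy":0,"wz":0},{"gripper":-1,"tx":0,"ty":0,"tz":0.02,"wx":0,"wy":0,"wz":0},{"gripper":-1,"tx":0,"ty":0,"tz":0.02,"wx":0,"wy":0,"wz":0},{"gripper":-1,"tx":0,"ty":0,"tz":0.02,"wx":0,"wy":0,"wz":0},{"gripper":-1,"tx":0,"ty":0,"tz":0.02,"wx":0,"wy":0,"wz":0},{"gripper":-1,"tx":0,"ty":0,"tz":0.02,"wx":0,"wy":0,"wz":0}]'
python3 lev.py
```

```text
time: 60.5
ee_pos: [0.5017, -0.1952, 0.2492]
orientation: [[0.127, 0.859, 0.496], [0.992, -0.11, -0.063], [0.0, 0.5, -0.866]]
force: [0.4, 0.1, 0.4]
opening: 0.0006
grip_force: 0.0
changed px (lever region) 347 (np.float64(408.27089337175795), np.float64(262.1613832853026))
up-lever patch [95. 95. 92.]
```

```bash
python3 - <<'E'
from h import *; import pickle
np.set_printoptions(precision=4,suppress=True)
W,S=pickle.load(open('c10.pkl','rb'))
W9,S9,C9=pickle.load(open('c9.pkl','rb'))
for s in ((395.5,283.5),(396,284.4)): print(tri([W,S],[(273.2,237),s]), tri([W9,S],[(254.5,216),s]))
print(tri([W,W9],[(273.2,237),(254.5,216)]))
o=observe();R=o['orientation'];t=o['ee_pos']+.182*R[:,2]
for s in ((395.5,283.5),(396,284.4)):
    print('delta mm',R.T@(tri([W,S],[(273.2,237),s])[0]-t)*1000)
print('tip in side',proj(S,t))
g=S['frame'][270:296,384:408].mean(2).astype(int)
for r in g[::2]: print(*r)
E
```

```text
(array([ 0.5913, -0.2087,  0.0906]), [1.4, 0.6]) (array([ 0.5915, -0.2087,  0.0913]), [0.9, 0.4])
(array([ 0.5921, -0.2093,  0.0888]), [1.4, 0.6]) (array([ 0.5917, -0.2093,  0.0897]), [1.6, 0.7])
(array([ 0.5906, -0.2086,  0.0896]), [0.0, 0.0])
delta mm [-1.8794 -0.7329  0.6472]
delta mm [-2.4173 -0.9095  2.6923]
tip in side (np.float64(394.79815048475336), np.float64(282.70862073504753))
190 161 120 125 141 153 158 160 159 157 159 160 158 154 155 154 150 152 150 152 152 152 153 156
196 179 121 132 145 152 150 145 141 141 148 156 153 152 154 153 152 152 152 152 150 142 122 73
140 124 153 156 148 140 139 142 151 153 153 152 152 152 154 153 154 151 142 122 73 29 19 20
99 119 148 143 145 150 153 154 152 152 152 151 152 151 148 125 71 38 23 19 21 22 22 23
115 134 152 153 151 151 151 151 152 150 148 146 124 72 38 23 19 21 22 22 24 21 23 21
151 151 151 149 151 152 150 146 143 143 140 142 141 141 131 100 64 35 21 21 23 23 21 21
151 152 151 150 143 124 102 138 141 141 142 143 144 146 143 132 133 114 57 23 20 22 28 43
150 140 126 85 52 45 94 140 143 142 144 145 146 147 148 157 146 118 69 31 57 99 127 130
72 67 107 112 100 74 85 112 128 135 136 130 132 133 124 111 116 91 38 39 91 131 131 129
41 22 41 42 25 28 59 77 86 102 109 107 99 93 76 65 46 26 20 21 42 88 122 131
128 42 12 12 13 12 19 37 56 65 65 63 57 41 32 16 12 18 20 22 22 32 75 121
151 127 42 12 12 15 15 13 13 13 14 15 13 13 13 12 13 16 20 24 22 20 26 69
151 130 78 24 13 12 13 13 13 16 14 14 14 14 15 15 13 15 14 16 22 22 21 25
```

```bash
python3 -m jog '[{"gripper":-1,"tx":-0.01,"ty":0,"tz":0,"wx":0,"wy":0,"wz":0},{"gripper":-1,"tx":-0.01,"ty":0,"tz":0.005,"wx":0,"wy":0,"wz":0},{"gripper":-1,"tx":-0.01,"ty":0,"tz":0.01,"wx":0,"wy":0,"wz":0},{"gripper":-1,"tx":-0.01,"ty":0,"tz":0.015,"wx":0,"wy":0,"wz":0},{"gripper":-1,"tx":-0.01,"ty":0,"tz":0.02,"wx":0,"wy":0,"wz":0},{"gripper":-1,"tx":-0.01,"ty":0,"tz":0.025,"wx":0,"wy":0,"wz":0},{"gripper":-1,"tx":-0.01,"ty":0,"tz":0.03,"wx":0,"wy":0,"wz":0},{"gripper":-1,"tx":-0.01,"ty":0,"tz":0.03,"wx":0,"wy":0,"wz":0},{"gripper":-1,"tx":-0.01,"ty":0,"tz":0.03,"wx":0,"wy":0,"wz":0},{"gripper":-1,"tx":-0.01,"ty":0,"tz":0.03,"wx":0,"wy":0,"wz":0}]'
python3 lev.py
```

```text
time: 61.55
ee_pos: [0.5037, -0.1979, 0.2454]
orientation: [[0.127, 0.859, 0.495], [0.992, -0.11, -0.063], [0.001, 0.499, -0.866]]
force: [-15.7, 2.4, 19.0]
opening: 0.0003
grip_force: 12.7
changed px (lever region) 666 (np.float64(413.25825825825825), np.float64(265.036036036036))
up-lever patch [51. 51. 51.]
```

The force shows the button bottomed out, and the patch where the lever stood has changed, so it has dropped. I retract to the earlier viewing pose for a difference image.

```bash
python3 go.py "0.4752 -0.1937 0.3596"
python3 -m jog '[{"gripper":-1,"tx":0.01,"ty":0,"tz":-0.1,"wx":0,"wy":0,"wz":0},{"gripper":-1,"tx":0.01,"ty":0,"tz":-0.25,"wx":0,"wy":0,"wz":0},{"gripper":-1,"tx":0.01,"ty":0.08,"tz":-0.4,"wx":0,"wy":0,"wz":0},{"gripper":-1,"tx":0.01,"ty":0.16,"tz":-0.5,"wx":0,"wy":0,"wz":0},{"gripper":-1,"tx":0.01,"ty":0.16,"tz":-0.57,"wx":0,"wy":0,"wz":0},{"gripper":-1,"tx":0,"ty":0.16,"tz":-0.575,"wx":0,"wy":0,"wz":0},{"gripper":-1,"tx":0,"ty":0.16,"tz":-0.575,"wx":0,"wy":0,"wz":0},{"gripper":-1,"tx":0,"ty":0.16,"tz":-0.575,"wx":0,"wy":0,"wz":0},{"gripper":-1,"tx":0,"ty":0.16,"tz":-0.575,"wx":0,"wy":0,"wz":0},{"gripper":-1,"tx":0,"ty":0.16,"tz":-0.575,"wx":0,"wy":0,"wz":0}]'
python3 lev.py
python3 - <<'E'
from h import *; import pickle
W=cam('wrist','w12'); S=cam('side','s12'); pickle.dump((W,S),open('c12.pkl','wb'))
W0,S0=pickle.load(open('c10.pkl','rb'))
for A,B,(u0,u1,v0,v1) in ((W0,W,(250,400,200,310)),(S0,S,(385,470,225,310))):
    a=A['frame'].astype(int)[v0:v1,u0:u1];b=B['frame'].astype(int)[v0:v1,u0:u1]
    d=(np.abs(a-b).sum(2)>60).astype(np.uint8)
    n,l,s,ce=cv2.connectedComponentsWithStats(d)
    for i in range(1,n):
        if s[i][4]>40: print([int(x) for x in s[i]+np.array([u0,v0,0,0,0])],ce[i]+[u0,v0], 'bright before/after',a[l==i].mean().round(),b[l==i].mean().round())
    br=b.mean(2).astype(int)
    step=6 if u0==250 else 4
    print('cols',list(range(u0,u1,step)))
    for r in range(0,br.shape[0],step): print(v0+r,*br[r,::step])
print(observe()['ee_pos'])
E
```

```text
0.4752 -0.1937 0.3596 tx 0.003 ty 0.160 tz -0.567
yaw -7.3265314590607415 tilt 29.959015763302457
time: 62.6
ee_pos: [0.4752, -0.1943, 0.3595]
orientation: [[0.127, 0.86, 0.494], [0.992, -0.111, -0.063], [0.0, 0.498, -0.867]]
force: [0.2, -0.7, 0.4]
opening: 0.0006
grip_force: 0.0
changed px (lever region) 299 (np.float64(420.3678929765886), np.float64(275.8361204013378))
up-lever patch [50. 51. 50.]
[250, 209, 150, 7, 308] [323.09090909 211.5       ] bright before/after 126.0 64.0
[266, 222, 24, 18, 54] [280.48148148 226.77777778] bright before/after 75.0 103.0
[288, 233, 112, 35, 249] [345.59839357 245.75903614] bright before/after 107.0 143.0
[292, 238, 108, 71, 1628] [340.92567568 271.4502457 ] bright before/after 108.0 105.0
[260, 240, 27, 13, 71] [270.76056338 247.85915493] bright before/after 118.0 79.0
cols [250, 256, 262, 268, 274, 280, 286, 292, 298, 304, 310, 316, 322, 328, 334, 340, 346, 352, 358, 364, 370, 376, 382, 388, 394]
200 181 179 177 178 174 176 177 174 174 177 175 172 173 177 174 173 175 173 175 176 175 175 178 182 182
206 179 178 178 175 178 176 178 175 174 174
[... 2861 characters left out ...]
21 20 72 71 109 86 83 86 131 80 231 220 21 20 149 150
281 151 149 140 147 77 22 57 128 53 60 69 99 128 83 21 22 51 20 24 22 46 148
285 80 69 143 138 113 129 128 47 48 50 112 114 20 23 23 23 22 24 12 13 12 143
289 19 19 77 70 18 47 78 71 73 129 28 22 22 23 23 23 16 12 13 15 140 144
293 138 11 15 13 14 22 125 130 65 22 22 20 21 22 24 13 12 13 69 145 147 146
297 88 20 13 12 15 16 23 19 22 21 21 23 25 14 13 12 38 146 150 88 91 149
301 89 89 11 14 13 17 23 21 23 22 22 15 13 12 17 115 149 145 138 82 81 164
305 89 89 27 14 22 23 23 22 23 19 12 12 12 81 149 147 149 146 100 112 125 144
309 89 88 90 20 53 20 22 24 14 14 12 43 152 152 151 149 147 147 147 145 147 93
[ 0.47524285 -0.19425886  0.35985878]
```

```bash
python3 - <<'E'
from h import *; import pickle
np.set_printoptions(precision=4,suppress=True)
W,S=pickle.load(open('c10.pkl','rb'))
g=W['frame'].mean(2).astype(int)
print('W10 raised'); print('    ',*range(320,384,4))
for v in range(244,300,4): print(v,*g[v,320:384:4])
g=S['frame'].mean(2).astype(int)
print('S10'); print('    ',*range(420,444,2))
for v in range(250,285,2): print(v,*g[v,420:444:2])
for p,q in (((364,285),(430.5,259.5)),((366,283),(430.5,260.5))):
    x,e=tri([W,S],[p,q]); print('tip',x,e)
F=np.array([.5948,-.2095,.0861]); X=np.array([.992,-.126,0]);Y=np.array([.126,.992,0]);Z=np.array([0,0,1.])
print('tip rel F in console axes',[float((x-F)@a)*1000 for a in (X,Y,Z)])
E
```

```text
W10 raised
     320 324 328 332 336 340 344 348 352 356 360 364 368 372 376 380
244 44 44 45 44 46 45 45 47 47 48 48 49 48 109 248 248
248 61 54 52 53 54 54 55 55 55 56 56 57 57 129 249 247
252 161 160 161 161 162 162 162 163 164 164 164 165 165 167 164 248
256 130 129 129 129 128 130 131 131 131 130 132 165 165 166 164 247
260 109 110 110 137 69 72 72 83 113 112 113 165 165 165 163 246
264 106 106 107 138 73 74 77 73 73 82 109 165 165 164 163 246
268 111 112 111 137 73 74 75 74 77 73 73 75 167 164 160 245
272 66 38 38 137 70 74 75 74 74 74 77 107 139 166 166 245
276 42 42 42 43 72 74 74 75 74 75 76 167 164 165 172 245
280 42 43 42 39 105 79 74 74 74 74 77 168 162 164 180 245
284 43 43 43 41 162 160 163 72 74 75 78 168 162 163 190 246
288 43 42 42 43 39 39 39 40 63 75 82 169 161 249 248 246
292 43 42 43 42 39 40 40 40 41 39 82 165 98 248 248 246
296 43 43 43 43 41 39 40 40 40 41 40 42 37 247 248 246
S10
     420 422 424 426 428 430 432 434 436 438 440 442
250 140 153 162 153 135 146 158 153 157 159 161 159
252 145 146 162 170 155 156 158 155 157 156 128 60
254 160 134 130 154 154 156
[... 163 characters left out ...]
222
262 153 142 73 47 111 142 138 77 230 228 224 223
264 101 29 23 50 58 119 106 51 150 209 197 226
266 19 22 29 52 53 68 70 55 98 129 139 224
268 21 20 32 50 56 70 71 117 130 130 128 150
270 22 22 33 51 55 71 70 97 126 130 129 127
272 23 22 40 51 56 71 72 82 91 129 130 128
274 32 99 79 50 61 70 71 86 86 112 129 130
276 127 128 67 50 65 69 74 84 84 83 128 131
278 100 95 103 51 69 70 75 83 87 127 125 84
280 81 82 105 78 67 65 80 119 131 107 31 19
282 84 84 88 98 88 96 130 114 48 23 22 22
284 84 83 80 87 129 125 75 25 21 23 21 23
tip [ 0.6341 -0.2433  0.1554] [3.5, 1.5]
tip [ 0.6358 -0.2428  0.1535] [1.7, 0.7]
tip rel F in console axes [44.90356851341108, -27.87236655868882, 67.44591969162087]
```

The lever pivot comes out at about (0.636,-0.2425,0.106). The side view agrees with the panel geometry to about 2 mm. I turn the tool back to vertical and place it in front of the dropped lever.

```bash
python3 -m jog '[{"gripper":-1,"tx":0,"ty":0,"tz":0,"wx":0.08,"wy":0,"wz":0},{"gripper":-1,"tx":0,"ty":0,"tz":0,"wx":0.16,"wy":0,"wz":0},{"gripper":-1,"tx":0,"ty":0,"tz":0,"wx":0.25,"wy":0,"wz":0},{"gripper":-1,"tx":0,"ty":0,"tz":0,"wx":0.333,"wy":0,"wz":0},{"gripper":-1,"tx":0,"ty":0,"tz":0,"wx":0.333,"wy":0,"wz":0},{"gripper":-1,"tx":0,"ty":0,"tz":0,"wx":0.333,"wy":0,"wz":0},{"gripper":-1,"tx":0,"ty":0,"tz":0,"wx":0.333,"wy":0,"wz":0},{"gripper":-1,"tx":0,"ty":0,"tz":0,"wx":0.333,"wy":0,"wz":0},{"gripper":-1,"tx":0,"ty":0,"tz":0,"wx":0.333,"wy":0,"wz":0},{"gripper":-1,"tx":0,"ty":0,"tz":0,"wx":0.333,"wy":0,"wz":0}]'
python3 go.py "0.5715 -0.2343 0.3595" "0.5715 -0.2343 0.303"
```

```text
time: 63.75
ee_pos: [0.4751, -0.1942, 0.3604]
orientation: [[0.127, 0.992, 0.0], [0.992, -0.127, 0.001], [0.001, 0.0, -1.0]]
force: [0.4, 0.1, 0.1]
opening: 0.0005
grip_force: 0.0
0.5715 -0.2343 0.3595 tx -0.138 ty 0.504 tz 0.005
0.5715 -0.2343 0.303 tx -0.000 ty -0.000 tz 0.282
yaw -7.2972444696082945 tilt 0.03803314558810693
```

```bash
python3 -m jog '[{"gripper":-1,"tx":-0.05,"ty":0.2,"tz":0,"wx":0,"wy":0,"wz":0},{"gripper":-1,"tx":-0.1,"ty":0.4,"tz":0,"wx":0,"wy":0,"wz":0},{"gripper":-1,"tx":-0.138,"ty":0.504,"tz":0,"wx":0,"wy":0,"wz":0},{"gripper":-1,"tx":-0.138,"ty":0.504,"tz":0.1,"wx":0,"wy":0,"wz":0},{"gripper":-1,"tx":-0.138,"ty":0.504,"tz":0.2,"wx":0,"wy":0,"wz":0},{"gripper":-1,"tx":-0.138,"ty":0.504,"tz":0.26,"wx":0,"wy":0,"wz":0},{"gripper":-1,"tx":-0.138,"ty":0.504,"tz":0.288,"wx":0,"wy":0,"wz":0},{"gripper":-1,"tx":-0.138,"ty":0.504,"tz":0.288,"wx":0,"wy":0,"wz":0},{"gripper":-1,"tx":-0.138,"ty":0.504,"tz":0.288,"wx":0,"wy":0,"wz":0},{"gripper":-1,"tx":-0.138,"ty":0.504,"tz":0.288,"wx":0,"wy":0,"wz":0}]'
python3 -m jog '[{"gripper":-1,"tx":0,"ty":0.015,"tz":0,"wx":0,"wy":0,"wz":0},{"gripper":-1,"tx":0,"ty":0.03,"tz":0,"wx":0,"wy":0,"wz":0},{"gripper":-1,"tx":0,"ty":0.045,"tz":0,"wx":0,"wy":0,"wz":0},{"gripper":-1,"tx":0,"ty":0.06,"tz":0,"wx":0,"wy":0,"wz":0},{"gripper":-1,"tx":0,"ty":0.075,"tz":0,"wx":0,"wy":0,"wz":0},{"gripper":-1,"tx":0,"ty":0.09,"tz":0,"wx":0,"wy":0,"wz":0},{"gripper":-1,"tx":0,"ty":0.105,"tz":0,"wx":0,"wy":0,"wz":0},{"gripper":-1,"tx":0,"ty":0.12,"tz":0,"wx":0,"wy":0,"wz":0},{"gripper":-1,"tx":0,"ty":0.13,"tz":0,"wx":0,"wy":0,"wz":0},{"gripper":-1,"tx":0,"ty":0.14,"tz":0,"wx":0,"wy":0,"wz":0}]'
cat >> lev.py <<'E'
o=observe();d=o['ee_pos']-np.array([.636,-.2425,.106]); print('tcp rel X mm',round(float(d[0]*.992-d[1]*.126)*1000,1),'Y',round(float(d[0]*.126+d[1]*.992)*1000,1),'tip z',round((d[2]-.182)*1000,1))
E
python3 lev.py
```

```text
time: 64.75
ee_pos: [0.572, -0.2344, 0.3035]
orientation: [[0.127, 0.992, 0.001], [0.992, -0.127, 0.0], [0.0, 0.001, -1.0]]
force: [-0.0, -0.2, 0.1]
opening: 0.0002
grip_force: 0.0
time: 65.75
ee_pos: [0.5953, -0.238, 0.3021]
orientation: [[0.128, 0.992, -0.013], [0.992, -0.128, 0.005], [0.003, -0.014, -1.0]]
force: [-26.7, 8.1, 20.3]
opening: 0.0005
grip_force: 14.1
changed px (lever region) 2235 (np.float64(429.93288590604027), np.float64(254.3964205816555))
up-lever patch [42. 43. 43.]
tcp rel X mm -41.0 Y -0.7 tip z 14.1
```

The vertical tapered finger jams the lever at 27 N. I retract, tilt the tool about 40° so the finger lies along the lever, and push along the arc.

```bash
python3 -m jog '[{"gripper":-1,"tx":0,"ty":-0.1,"tz":0,"wx":0,"wy":0,"wz":0},{"gripper":-1,"tx":0,"ty":-0.25,"tz":0,"wx":0,"wy":0,"wz":0},{"gripper":-1,"tx":0,"ty":-0.4,"tz":-0.1,"wx":0,"wy":0,"wz":0},{"gripper":-1,"tx":0,"ty":-0.6,"tz":-0.25,"wx":0,"wy":0,"wz":0},{"gripper":-1,"tx":0,"ty":-0.8,"tz":-0.25,"wx":0,"wy":0,"wz":0},{"gripper":-1,"tx":0,"ty":-0.86,"tz":-0.25,"wx":0,"wy":0,"wz":0},{"gripper":-1,"tx":0,"ty":-0.86,"tz":-0.25,"wx":0,"wy":0,"wz":0},{"gripper":-1,"tx":0,"ty":-0.86,"tz":-0.25,"wx":0,"wy":0,"wz":0},{"gripper":-1,"tx":0,"ty":-0.86,"tz":-0.25,"wx":0,"wy":0,"wz":0},{"gripper":-1,"tx":0,"ty":-0.86,"tz":-0.25,"wx":0,"wy":0,"wz":0}]'
python3 -m jog '[{"gripper":-1,"tx":0,"ty":0,"tz":0,"wx":-0.08,"wy":0,"wz":0},{"gripper":-1,"tx":0,"ty":0,"tz":0,"wx":-0.16,"wy":0,"wz":0},{"gripper":-1,"tx":0,"ty":0,"tz":0,"wx":-0.25,"wy":0,"wz":0},{"gripper":-1,"tx":0,"ty":0,"tz":0,"wx":-0.33,"wy":0,"wz":0},{"gripper":-1,"tx":0,"ty":0,"tz":0,"wx":-0.41,"wy":0,"wz":0},{"gripper":-1,"tx":0,"ty":0,"tz":0,"wx":-0.444,"wy":0,"wz":0},{"gripper":-1,"tx":0,"ty":0,"tz":0,"wx":-0.444,"wy":0,"wz":0},{"gripper":-1,"tx":0,"ty":0,"tz":0,"wx":-0.444,"wy":0,"wz":0},{"gripper":-1,"tx":0,"ty":0,"tz":0,"wx":-0.444,"wy":0,"wz":0},{"gripper":-1,"tx":0,"ty":0,"tz":0,"wx":-0.444,"wy":0,"wz":0}]'
cat > tip.py <<'E'
# fingertip in lever frame (mm: X up-console, Y left, Z) and moves to listed "X Z" tip targets
import sys; from h import *
o=observe();R=o['orientation'];P=np.array([.636,-.2425,.106])
A=np.array([[.992,-.126,0],[.126,.992,0],[0,0,1]])
t=A@(o['ee_pos']+.182*R[:,2]-P)*1000; print('tip',t.round(1),'tilt',np.degrees(np.arccos(-R[2,2])).round(1),'F',(A@o['force']).round(1))
for a in sys.argv[1:]:
    q=np.array([*map(float,a.split())]); q=np.array([q[0],0,q[1]]); print(a,'tx %.3f ty %.3f tz %.3f'%tuple(R.T@A.T@(q-t)/200)); t=q
E
python3 lev.py; python3 tip.py "-89 60" "-37.5 -1.3"
```

```text
time: 66.8
ee_pos: [0.43, -0.2159, 0.3523]
orientation: [[0.126, 0.992, -0.001], [0.992, -0.126, -0.001], [-0.001, -0.001, -1.0]]
force: [-0.4, -0.2, 0.0]
opening: 0.0002
grip_force: 0.0
time: 67.8
ee_pos: [0.4292, -0.2164, 0.3523]
orientation: [[0.128, 0.76, 0.637], [0.992, -0.099, -0.081], [0.001, 0.642, -0.767]]
force: [0.7, -0.4, 0.8]
opening: 0.0008
grip_force: 0.0
changed px (lever region) 324 (np.float64(418.2716049382716), np.float64(276.3858024691358))
up-lever patch [51. 51. 51.]
tcp rel X mm -208.5 Y -0.4 tip z 64.4
tip [-91.7  -0.5 106.9] tilt 40.0 F [-0.6 -0.1  0.9]
-89 60 tx 0.003 ty -0.140 tz 0.188
-37.5 -1.3 tx 0.000 ty 0.001 tz 0.400
```

```bash
python3 -m jog '[{"gripper":-1,"tx":0.003,"ty":-0.08,"tz":0.05,"wx":0,"wy":0,"wz":0},{"gripper":-1,"tx":0.003,"ty":-0.14,"tz":0.19,"wx":0,"wy":0,"wz":0},{"gripper":-1,"tx":0.003,"ty":-0.14,"tz":0.25,"wx":0,"wy":0,"wz":0},{"gripper":-1,"tx":0.003,"ty":-0.14,"tz":0.35,"wx":0,"wy":0,"wz":0},{"gripper":-1,"tx":0.003,"ty":-0.14,"tz":0.43,"wx":0,"wy":0,"wz":0},{"gripper":-1,"tx":0.003,"ty":-0.14,"tz":0.5,"wx":0,"wy":0,"wz":0},{"gripper":-1,"tx":0.003,"ty":-0.14,"tz":0.54,"wx":0,"wy":0,"wz":0},{"gripper":-1,"tx":0.003,"ty":-0.14,"tz":0.57,"wx":0,"wy":0,"wz":0},{"gripper":-1,"tx":0.003,"ty":-0.14,"tz":0.585,"wx":0,"wy":0,"wz":0},{"gripper":-1,"tx":0.003,"ty":-0.14,"tz":0.585,"wx":0,"wy":0,"wz":0}]'
python3 lev.py; python3 tip.py "-26 10" "-16 18"
```

```text
time: 68.85
ee_pos: [0.4963, -0.2412, 0.2855]
orientation: [[0.109, 0.799, 0.591], [0.994, -0.101, -0.047], [0.023, 0.592, -0.806]]
force: [-3.9, 1.6, 3.3]
opening: 0.0004
grip_force: 2.5
changed px (lever region) 750 (np.float64(412.5826666666667), np.float64(262.876))
up-lever patch [51. 52. 52.]
tcp rel X mm -138.8 Y -16.3 tip z -2.4
tip [-31.1 -11.2  33. ] tilt 36.3 F [-2.3  0.8  1.7]
-26 10 tx 0.053 ty -0.048 tz 0.109
-16 18 tx 0.000 ty 0.064 tz -0.003
```

```bash
python3 -c "
from h import *
o=observe(); print(o['joints'].round(1), o['qvel'].round(2), o['ee_pos'])"
```

```text
[ 38.1  20.4 -16.1 122.1 -59.1   7.3  75. ] [ 0.28 -0.11 -0.26  0.21  0.04 -0.13 -0.03] [ 0.49623523 -0.24120907  0.28557229]
```

Joint 6 hit its lower limit at 40° tilt, so that pose can't be reached. I back out and use the straight edge of the fingers with the tool vertical and yawed 90°.

```bash
python3 -m jog '[{"gripper":-1,"tx":0,"ty":0,"tz":-0.1,"wx":0,"wy":0,"wz":0},{"gripper":-1,"tx":0,"ty":0,"tz":-0.25,"wx":0,"wy":0,"wz":0},{"gripper":-1,"tx":0,"ty":0,"tz":-0.4,"wx":0,"wy":0,"wz":0},{"gripper":-1,"tx":0,"ty":0.1,"tz":-0.55,"wx":0,"wy":0,"wz":0},{"gripper":-1,"tx":0,"ty":0.15,"tz":-0.6,"wx":0,"wy":0,"wz":0},{"gripper":-1,"tx":0,"ty":0.15,"tz":-0.6,"wx":0,"wy":0,"wz":0},{"gripper":-1,"tx":0,"ty":0.15,"tz":-0.6,"wx":0,"wy":0,"wz":0},{"gripper":-1,"tx":0,"ty":0.15,"tz":-0.6,"wx":0,"wy":0,"wz":0},{"gripper":-1,"tx":0,"ty":0.15,"tz":-0.6,"wx":0,"wy":0,"wz":0},{"gripper":-1,"tx":0,"ty":0.15,"tz":-0.6,"wx":0,"wy":0,"wz":0}]'
python3 tip.py; python3 -c "
from h import *
o=observe(); print(o['joints'].round(1))"; python3 lev.py
```

```text
time: 69.9
ee_pos: [0.4495, -0.2389, 0.3989]
orientation: [[0.11, 0.8, 0.59], [0.994, -0.102, -0.047], [0.023, 0.591, -0.806]]
force: [0.6, 0.4, -0.3]
opening: 0.0001
grip_force: 0.0
tip [-77.9 -14.9 146.2] tilt 36.3 F [ 0.6  0.5 -0.3]
[ 24.4   5.4   2.9 121.8 -36.7  22.9  50.7]
changed px (lever region) 324 (np.float64(418.28395061728395), np.float64(276.4320987654321))
up-lever patch [51. 51. 51.]
tcp rel X mm -185.3 Y -19.9 tip z 111.1
```

```bash
python3 - <<'E'
from h import *
from scipy.spatial.transform import Rotation as Ro
o=observe();R=o['orientation']
X=np.array([.992,-.126,0]);Y=np.array([.126,.992,0]);D=np.array([0,0,-1.])
T=np.column_stack([np.cross(X,D),X,D]); print((Ro.from_matrix(R.T@T).as_rotvec()/(np.pi/2)).round(3))
P=np.array([.636,-.2425,.106]); t=P-.085*X+np.array([0,0,.297]); print(R.T@(t-o['ee_pos'])/.2)
E
```

```text
[ 0.403 -0.017  0.005]
[0.09199368 0.41600525 0.28380746]
```

```bash
python3 -m jog '[{"gripper":-1,"tx":0,"ty":0,"tz":0,"wx":0.08,"wy":0,"wz":0},{"gripper":-1,"tx":0,"ty":0,"tz":0,"wx":0.16,"wy":0,"wz":0},{"gripper":-1,"tx":0,"ty":0,"tz":0,"wx":0.24,"wy":-0.01,"wz":0},{"gripper":-1,"tx":0,"ty":0,"tz":0,"wx":0.32,"wy":-0.017,"wz":0.005},{"gripper":-1,"tx":0,"ty":0,"tz":0,"wx":0.403,"wy":-0.017,"wz":0.005},{"gripper":-1,"tx":0,"ty":0,"tz":0,"wx":0.403,"wy":-0.017,"wz":0.005},{"gripper":-1,"tx":0,"ty":0,"tz":0,"wx":0.403,"wy":-0.017,"wz":0.005},{"gripper":-1,"tx":0,"ty":0,"tz":0,"wx":0.403,"wy":-0.017,"wz":0.005},{"gripper":-1,"tx":0,"ty":0,"tz":0,"wx":0.403,"wy":-0.017,"wz":0.005},{"gripper":-1,"tx":0,"ty":0,"tz":0,"wx":0.403,"wy":-0.017,"wz":0.005}]'
python3 -m jog '[{"gripper":-1,"tx":0,"ty":0,"tz":0,"wx":0,"wy":0,"wz":-0.09},{"gripper":-1,"tx":0,"ty":0,"tz":0,"wx":0,"wy":0,"wz":-0.18},{"gripper":-1,"tx":0,"ty":0,"tz":0,"wx":0,"wy":0,"wz":-0.27},{"gripper":-1,"tx":0,"ty":0,"tz":0,"wx":0,"wy":0,"wz":-0.36},{"gripper":-1,"tx":0,"ty":0,"tz":0,"wx":0,"wy":0,"wz":-0.45},{"gripper":-1,"tx":0,"ty":0,"tz":0,"wx":0,"wy":0,"wz":-0.54},{"gripper":-1,"tx":0,"ty":0,"tz":0,"wx":0,"wy":0,"wz":-0.63},{"gripper":-1,"tx":0,"ty":0,"tz":0,"wx":0,"wy":0,"wz":-0.72},{"gripper":-1,"tx":0,"ty":0,"tz":0,"wx":0,"wy":0,"wz":-0.81},{"gripper":-1,"tx":0,"ty":0,"tz":0,"wx":0,"wy":0,"wz":-0.9}]'
python3 tip.py "-75 80" "-75 15"; python3 -c "
from h import *
o=observe(); print(o['joints'].round(1))"
```

```text
time: 70.95
ee_pos: [0.4493, -0.239, 0.4002]
orientation: [[0.126, 0.992, 0.003], [0.992, -0.126, -0.001], [-0.0, 0.003, -1.0]]
force: [0.2, -0.2, 0.2]
opening: 0.0004
grip_force: 0.0
time: 71.95
ee_pos: [0.4495, -0.2389, 0.4002]
orientation: [[-0.962, 0.274, 0.002], [0.273, 0.962, -0.001], [-0.002, -0.0, -1.0]]
force: [0.2, 0.0, -0.6]
opening: 0.0004
grip_force: 0.0
tip [-185.   -20.   112.2] tilt 0.1 F [ 0.2  0.  -0.6]
-75 80 tx -0.528 ty 0.181 tz 0.162
-75 15 tx 0.001 ty 0.000 tz 0.325
[ 23.8  12.5  -1.4 107.7   0.4  59.7  96.3]
```

```bash
python3 -m jog '[{"gripper":-1,"tx":-0.2,"ty":0.07,"tz":0,"wx":0,"wy":0,"wz":-0.08},{"gripper":-1,"tx":-0.4,"ty":0.14,"tz":0.05,"wx":0,"wy":0,"wz":-0.098},{"gripper":-1,"tx":-0.528,"ty":0.181,"tz":0.15,"wx":0,"wy":0,"wz":-0.098},{"gripper":-1,"tx":-0.528,"ty":0.181,"tz":0.28,"wx":0,"wy":0,"wz":-0.098},{"gripper":-1,"tx":-0.528,"ty":0.181,"tz":0.4,"wx":0,"wy":0,"wz":-0.098},{"gripper":-1,"tx":-0.528,"ty":0.181,"tz":0.46,"wx":0,"wy":0,"wz":-0.098},{"gripper":-1,"tx":-0.528,"ty":0.181,"tz":0.487,"wx":0,"wy":0,"wz":-0.098},{"gripper":-1,"tx":-0.528,"ty":0.181,"tz":0.487,"wx":0,"wy":0,"wz":-0.098},{"gripper":-1,"tx":-0.528,"ty":0.181,"tz":0.487,"wx":0,"wy":0,"wz":-0.098},{"gripper":-1,"tx":-0.528,"ty":0.181,"tz":0.487,"wx":0,"wy":0,"wz":-0.098}]'
python3 tip.py "-50 15" "-40 17"  "-15 22"; python3 lev.py
```

```text
time: 72.95
ee_pos: [0.5616, -0.2338, 0.304]
orientation: [[-0.992, 0.128, 0.003], [0.128, 0.992, -0.001], [-0.003, -0.001, -1.0]]
force: [0.2, -0.4, 0.2]
opening: 0.0002
grip_force: 0.0
tip [-74.3  -0.9  16. ] tilt 0.2 F [ 0.3 -0.4  0.2]
-50 15 tx -0.121 ty 0.005 tz 0.006
-40 17 tx -0.050 ty 0.000 tz -0.010
-15 22 tx -0.125 ty 0.000 tz -0.025
changed px (lever region) 1282 (np.float64(415.4040561622465), np.float64(260.44851794071764))
up-lever patch [59. 46. 43.]
tcp rel X mm -74.9 Y -0.7 tip z 15.9
```

```bash
python3 -m jog '[{"gripper":-1,"tx":-0.05,"ty":0.004,"tz":0,"wx":0,"wy":0,"wz":0},{"gripper":-1,"tx":-0.1,"ty":0.004,"tz":0,"wx":0,"wy":0,"wz":0},{"gripper":-1,"tx":-0.13,"ty":0.004,"tz":0,"wx":0,"wy":0,"wz":0},{"gripper":-1,"tx":-0.14,"ty":0.004,"tz":-0.01,"wx":0,"wy":0,"wz":0},{"gripper":-1,"tx":-0.15,"ty":0.004,"tz":-0.02,"wx":0,"wy":0,"wz":0},{"gripper":-1,"tx":-0.16,"ty":0.004,"tz":-0.03,"wx":0,"wy":0,"wz":0},{"gripper":-1,"tx":-0.17,"ty":0.004,"tz":-0.035,"wx":0,"wy":0,"wz":0},{"gripper":-1,"tx":-0.18,"ty":0.004,"tz":-0.04,"wx":0,"wy":0,"wz":0},{"gripper":-1,"tx":-0.19,"ty":0.004,"tz":-0.045,"wx":0,"wy":0,"wz":0},{"gripper":-1,"tx":-0.2,"ty":0.004,"tz":-0.045,"wx":0,"wy":0,"wz":0}]'
python3 tip.py "-15 26"; python3 lev.py
```

```text
time: 74.0
ee_pos: [0.6007, -0.2381, 0.3123]
orientation: [[-0.992, 0.129, 0.0], [0.129, 0.992, -0.001], [-0.0, -0.001, -1.0]]
force: [-7.2, 1.6, 5.7]
opening: 0.0005
grip_force: 3.6
tip [-35.5  -0.2  24.3] tilt 0.0 F [-7.3  0.6  5.7]
-15 26 tx -0.102 ty 0.001 tz -0.009
changed px (lever region) 2290 (np.float64(428.2786026200873), np.float64(254.03537117903932))
up-lever patch [42. 33. 31.]
tcp rel X mm -35.4 Y -0.0 tip z 24.2
```

```bash
python3 -m jog '[{"gripper":-1,"tx":-0.008,"ty":0,"tz":-0.008,"wx":0,"wy":0,"wz":0},{"gripper":-1,"tx":-0.016,"ty":0,"tz":-0.016,"wx":0,"wy":0,"wz":0},{"gripper":-1,"tx":-0.024,"ty":0,"tz":-0.022,"wx":0,"wy":0,"wz":0},{"gripper":-1,"tx":-0.032,"ty":0,"tz":-0.028,"wx":0,"wy":0,"wz":0},{"gripper":-1,"tx":-0.04,"ty":0,"tz":-0.032,"wx":0,"wy":0,"wz":0},{"gripper":-1,"tx":-0.048,"ty":0,"tz":-0.035,"wx":0,"wy":0,"wz":0},{"gripper":-1,"tx":-0.055,"ty":0,"tz":-0.038,"wx":0,"wy":0,"wz":0},{"gripper":-1,"tx":-0.06,"ty":0,"tz":-0.04,"wx":0,"wy":0,"wz":0},{"gripper":-1,"tx":-0.06,"ty":0,"tz":-0.04,"wx":0,"wy":0,"wz":0},{"gripper":-1,"tx":-0.06,"ty":0,"tz":-0.04,"wx":0,"wy":0,"wz":0}]'
python3 tip.py "-15 26"
```

```text
time: 75.05
ee_pos: [0.6133, -0.2394, 0.32]
orientation: [[-0.992, 0.128, 0.002], [0.128, 0.992, -0.001], [-0.002, -0.0, -1.0]]
force: [-1.2, -0.1, -0.6]
opening: 0.0007
grip_force: 0.3
tip [-22.5   0.2  32. ] tilt 0.1 F [-1.2 -0.2 -0.6]
-15 26 tx -0.038 ty -0.001 tz 0.030
```

```bash
python3 -m jog '[{"gripper":-1,"tx":-0.005,"ty":0,"tz":0,"wx":0,"wy":0,"wz":0},{"gripper":-1,"tx":-0.01,"ty":0,"tz":0,"wx":0,"wy":0,"wz":0},{"gripper":-1,"tx":-0.015,"ty":0,"tz":0,"wx":0,"wy":0,"wz":0},{"gripper":-1,"tx":-0.02,"ty":0,"tz":0,"wx":0,"wy":0,"wz":0},{"gripper":-1,"tx":-0.025,"ty":0,"tz":0,"wx":0,"wy":0,"wz":0},{"gripper":-1,"tx":-0.03,"ty":0,"tz":0,"wx":0,"wy":0,"wz":0},{"gripper":-1,"tx":-0.035,"ty":0,"tz":0,"wx":0,"wy":0,"wz":0},{"gripper":-1,"tx":-0.04,"ty":0,"tz":0,"wx":0,"wy":0,"wz":0},{"gripper":-1,"tx":-0.04,"ty":0,"tz":0,"wx":0,"wy":0,"wz":0},{"gripper":-1,"tx":-0.04,"ty":0,"tz":0,"wx":0,"wy":0,"wz":0}]'
python3 tip.py
```

```text
time: 76.05
ee_pos: [0.6208, -0.2404, 0.3197]
orientation: [[-0.992, 0.128, 0.001], [0.128, 0.992, -0.001], [-0.001, -0.0, -1.0]]
force: [-1.2, -0.1, 1.9]
opening: 0.0006
grip_force: 0.9
tip [-15.1   0.1  31.7] tilt 0.1 F [-1.1 -0.3  1.9]
```

```bash
python3 -m jog '[{"gripper":-1,"tx":-0.005,"ty":0,"tz":0,"wx":0,"wy":0,"wz":0},{"gripper":-1,"tx":-0.01,"ty":0,"tz":0,"wx":0,"wy":0,"wz":0},{"gripper":-1,"tx":-0.015,"ty":0,"tz":0,"wx":0,"wy":0,"wz":0},{"gripper":-1,"tx":-0.02,"ty":0,"tz":0,"wx":0,"wy":0,"wz":0},{"gripper":-1,"tx":-0.02,"ty":0,"tz":0,"wx":0,"wy":0,"wz":0},{"gripper":-1,"tx":-0.02,"ty":0,"tz":0,"wx":0,"wy":0,"wz":0},{"gripper":-1,"tx":-0.02,"ty":0,"tz":0,"wx":0,"wy":0,"wz":0},{"gripper":-1,"tx":-0.02,"ty":0,"tz":0,"wx":0,"wy":0,"wz":0},{"gripper":-1,"tx":-0.02,"ty":0,"tz":0,"wx":0,"wy":0,"wz":0},{"gripper":-1,"tx":-0.02,"ty":0,"tz":0,"wx":0,"wy":0,"wz":0}]'
python3 tip.py
```

```text
time: 77.05
ee_pos: [0.6241, -0.2409, 0.3198]
orientation: [[-0.992, 0.128, -0.001], [0.128, 0.992, -0.0], [0.001, -0.0, -1.0]]
force: [-6.9, 1.0, 6.6]
opening: 0.0003
grip_force: 3.8
tip [-12.2   0.   31.8] tilt 0.1 F [-6.9  0.2  6.6]
```

```bash
python3 -m jog '[{"gripper":-1,"tx":-0.005,"ty":0,"tz":0,"wx":0,"wy":0,"wz":0},{"gripper":-1,"tx":-0.01,"ty":0,"tz":0,"wx":0,"wy":0,"wz":0},{"gripper":-1,"tx":-0.01,"ty":0,"tz":0,"wx":0,"wy":0,"wz":0},{"gripper":-1,"tx":-0.01,"ty":0,"tz":0,"wx":0,"wy":0,"wz":0},{"gripper":-1,"tx":-0.01,"ty":0,"tz":0,"wx":0,"wy":0,"wz":0},{"gripper":-1,"tx":-0.01,"ty":0,"tz":0,"wx":0,"wy":0,"wz":0},{"gripper":-1,"tx":-0.01,"ty":0,"tz":0,"wx":0,"wy":0,"wz":0},{"gripper":-1,"tx":-0.01,"ty":0,"tz":0,"wx":0,"wy":0,"wz":0},{"gripper":-1,"tx":-0.01,"ty":0,"tz":0,"wx":0,"wy":0,"wz":0},{"gripper":-1,"tx":-0.01,"ty":0,"tz":0,"wx":0,"wy":0,"wz":0}]'
python3 tip.py
python3 -m jog '[{"gripper":-1,"tx":0.01,"ty":0,"tz":0,"wx":0,"wy":0,"wz":0},{"gripper":-1,"tx":0.03,"ty":0,"tz":0,"wx":0,"wy":0,"wz":0},{"gripper":-1,"tx":0.1,"ty":0,"tz":0,"wx":0,"wy":0,"wz":0},{"gripper":-1,"tx":0.25,"ty":0,"tz":0,"wx":0,"wy":0,"wz":0},{"gripper":-1,"tx":0.35,"ty":0,"tz":-0.1,"wx":0,"wy":0,"wz":0},{"gripper":-1,"tx":0.55,"ty":0,"tz":-0.3,"wx":0,"wy":0,"wz":0},{"gripper":-1,"tx":0.75,"ty":0,"tz":-0.3,"wx":0,"wy":0,"wz":0},{"gripper":-1,"tx":0.85,"ty":0,"tz":-0.3,"wx":0,"wy":0,"wz":0},{"gripper":-1,"tx":0.85,"ty":0,"tz":-0.3,"wx":0,"wy":0,"wz":0},{"gripper":-1,"tx":0.85,"ty":0,"tz":-0.3,"wx":0,"wy":0,"wz":0}]'
python3 lev.py
python3 - <<'E'
from h import *
S=cam('side','s20'); b=S['frame'].astype(int)[250:296,410:445]
for n in ('s10','s12'): print(n,np.abs(b-cv2.imread(f'pics/{n}.png')[:,:,::-1].astype(int)[250:296,410:445]).mean())
E
```

```text
time: 78.05
ee_pos: [0.6249, -0.2411, 0.3198]
orientation: [[-0.992, 0.129, -0.005], [0.129, 0.992, 0.001], [0.005, -0.0, -1.0]]
force: [-13.6, 3.1, 10.1]
opening: 0.0004
grip_force: 7.3
tip [-12.   -0.   31.8] tilt 0.3 F [-13.9   1.3  10.1]
time: 79.05
ee_pos: [0.4589, -0.2195, 0.3801]
orientation: [[-0.992, 0.128, 0.003], [0.128, 0.992, -0.001], [-0.004, -0.001, -1.0]]
force: [0.7, -0.8, -1.1]
opening: 0.0009
grip_force: 0.0
changed px (lever region) 30 (np.float64(396.56666666666666), np.float64(282.8666666666667))
up-lever patch [91. 92. 88.]
tcp rel X mm -178.1 Y 0.7 tip z 91.8
s10 0.8577639751552795
s12 12.757349896480331
```

The side image now matches the picture with the lever raised. I confirm it stays up and check the bystanders and drawer before handing in.

```bash
python3 -m jog '[{"gripper":-1,"tx":0,"ty":0,"tz":-0.1,"wx":0,"wy":0,"wz":0},{"gripper":-1,"tx":0,"ty":0,"tz":-0.1,"wx":0,"wy":0,"wz":0},{"gripper":-1,"tx":0,"ty":0,"tz":-0.1,"wx":0,"wy":0,"wz":0},{"gripper":-1,"tx":0,"ty":0,"tz":-0.1,"wx":0,"wy":0,"wz":0},{"gripper":-1,"tx":0,"ty":0,"tz":-0.1,"wx":0,"wy":0,"wz":0},{"gripper":-1,"tx":0,"ty":0,"tz":-0.1,"wx":0,"wy":0,"wz":0},{"gripper":-1,"tx":0,"ty":0,"tz":-0.1,"wx":0,"wy":0,"wz":0},{"gripper":-1,"tx":0,"ty":0,"tz":-0.1,"wx":0,"wy":0,"wz":0},{"gripper":-1,"tx":0,"ty":0,"tz":-0.1,"wx":0,"wy":0,"wz":0},{"gripper":-1,"tx":0,"ty":0,"tz":-0.1,"wx":0,"wy":0,"wz":0}]' | head -2
python3 lev.py | head -1
python3 - <<'E'
from h import *
S=cam('side')['frame'].astype(int); C=cam('scene')['frame'].astype(int)
r=lambda n:cv2.imread(f'pics/{n}.png')[:,:,::-1].astype(int)
d=lambda a,b,u0,u1,v0,v1: round(float(np.abs(a-b)[v0:v1,u0:u1].mean()),1)
print('side ball',d(S,r('side0'),332,366,230,270),'cup',d(S,r('side0'),388,418,226,258),'countersink',d(S,r('side0'),268,296,264,280))
print('scene drawer vs after shut',d(C,r('scene9'),440,550,160,300),'ball',d(C,r('scene0'),322,356,238,278),'cup',d(C,r('scene0'),374,412,270,308),'csink',d(C,r('scene0'),276,296,228,245))
E
```

```text
time: 80.15
ee_pos: [0.4582, -0.2194, 0.3996]
changed px (lever region) 30 (np.float64(396.56666666666666), np.float64(282.8666666666667))
side ball 21.2 cup 3.2 countersink 6.2
scene drawer vs after shut 7.1 ball 10.9 cup 2.6 csink 5.3
```

```bash
python3 - <<'E'
from h import *
for n in ('side','scene'):
    for im in (cv2.imread(f'pics/{n}0.png'),cam(n)['frame'][:,:,::-1]):
        f=cv2.cvtColor(np.ascontiguousarray(im),cv2.COLOR_BGR2HSV)
        m=(((f[:,:,0]<4)|(f[:,:,0]>176))&(f[:,:,1]>150)).astype(np.uint8); m[:200]=0
        k,l,s,ce=cv2.connectedComponentsWithStats(m); i=1+np.argmax(s[1:,4]); print(n,s[i])
        if n=='scene':
            g=im[160:300,400:550].astype(int).mean(2); print(g.mean())
        m=((f[:,:,0]>18)&(f[:,:,0]<26)&(f[:,:,1]>170)).astype(np.uint8)
E
python3 -c "
import cv2,numpy as np
from h import *
a=cv2.imread('pics/scene9.png').astype(int);b=cam('scene')['frame'][:,:,::-1].astype(int)
d=np.abs(a-b).mean(2)[160:300,400:550]>25; print(d.sum()); ys,xs=np.nonzero(d); print(xs.min()+400,xs.max()+400,ys.min()+160,ys.max()+160, [(d[i:i+20].sum()) for i in range(0,140,20)],[(d[:,i:i+30].sum()) for i in range(0,150,30)])"
```

```text
side [335 233  28  30 650]
side [335 233  28  30 654]
scene [324 241  28  31 682]
103.02655555555557
scene [324 241  29  31 694]
99.33342857142857
0Traceback (most recent call last):
  File "<string>", line 5, in <module>
    d=np.abs(a-b).mean(2)[160:300,400:550]>25; print(d.sum()); ys,xs=np.nonzero(d); print(xs.min()+400,xs.max()+400,ys.min()+160,ys.max()+160, [(d[i:i+20].sum()) for i in range(0,140,20)],[(d[:,i:i+30].sum()) for i in range(0,150,30)])
                                                                                          ~~~~~~^^
    return umr_minimum(a, axis, None, out, keepdims, initial, where)
ValueError: zero-size array to reduction operation minimum which has no identity
```

The ball has not moved and the drawer region is unchanged since it was shut. The small differences are lighting only. Handing in.

```bash
python3 -c "
from plant import bot
print(bot.hand_in())"
```

```text
the job is handed in; nothing more can be done
None
```

The job is handed in: all six white inserts were seen standing upright in pockets 1–6 just before I pushed the drawer shut; the test button dropped the breaker lever, and it was lifted back up and stayed up; the ball, cup and countersink look undisturbed in the camera checks.

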